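# Right the toppled oil bottles and load them on the clicking bench carousel

## Robot

A 7-joint arm with a two-finger parallel gripper is mounted at the origin on the work surface. World frame = base frame: x ahead of the robot, y to its left, z up, the work surface at z = 0. Lengths are in m, angles in rad, forces in N, time in s.
With the tool pointing down it reaches from about 0.425 to 0.8 m from the base axis. Payload 8.3 kg.
Tool frame: the origin (TCP) lies between the finger pads; the fingertips stand 19 mm ahead of it and the grasp point (between the pads) is the TCP (ctrl.tip_reach is the z of the fingertips in the tool frame, in m); z points along the fingers, y is the direction in which the jaws open and shut (so a half turn about z gives the same grasp; the last joint's range is limited). The gripper opens to 85 mm and grips with 20 to 120 N. Pads are 22 mm wide; open, the fingers measure 114 mm over their backs; the gripper's body (76 mm by 85 mm) begins 54 mm behind the grasp point. The pads swing forward as they close: fully open they stand 13 mm farther back than shut.
Start: joints at [1.102, 0.383, 0.016, 1.37, -0.006, 1.388, -0.046], TCP at [0.247, -0.574, 0.25] pointing down, gripper open.
Joint ranges: [-2.95, 2.95], [-0.25, 2.06], [-1.52, 1.56], [0.18, 2.33], [-1.44, 4.58], [0.02, 2.06], [-3.01, 3.01]. Speed limits (rad/s): [2.39, 2.39, 3.01, 3.01, 3.14, 3.14, 3.14].

## Interface

Orientations are given as a unit quaternion [w, x, y, z].
In Python, from plant import ctrl, snapshot, workorder gives the robot as it stands.
- The arm moves only by the tool send_rows, never from a script. Its argument "moves" is a list of rows, each an object with "linear": the shift along the tool's x, y, z in m, a list of three; "rotation": the turn, a rotation vector about the tool's x, y, z in rad, a list of three; "fingers": the opening in per cent of the stroke, from 0 (shut) to 100 (fully open). A call has exactly 8 rows; each row is the pose to reach, as a shift and turn from the pose commanded when the call began, along the tool's axes at that moment; what a row does not reach only later rows make up. A row lasts 1/12 s, in which the tool goes at most 41.7 mm and 7.16 degrees, less where a joint would pass 70% of its speed; a pose out of reach is approached as far as the arm can. A call with a gripper value outside its range is refused whole. The fingers move at their own pace and stop on an object; "force" is the grip in N (left out, the last holds). Time passes only in rows, so rows that repeat a pose let the fingers close, or fill a call up. It gives the time, the measured TCP pose, the force and the opening at its end, in the units of the state.
- ctrl.get_state(): the state, without advancing time (a new reading comes with each control period).
- snapshot(name): name is "scene" or "top"; returns a dict with "pixels" (480x640x3 uint8, red, green, blue), "z_map" (480x640 float32, m along the optical axis (not along the pixel's ray), 0 where there is no reading), "camera_matrix" (3x3 intrinsics, pixels), "k1" (the pictures are not rectified: a ray, as slopes to the right and down, at radius r is drawn at 1 + k1 r^2 times it, then the intrinsics apply), "T" (4x4, takes a point from camera to world coordinates). Camera axes: x right, y down, z forward; pixel columns grow to the right and rows downward; lengths in m; the calibration is good to about 2 mm. A picture is of the moment at which its call begins.
- workorder.job_done(): hands the job in, once; it reports no verdict.
The state is a dict: "time_s": time; "qpos": joint angles; "dq": joint speeds; "tau": joint torques, N m; "tcp_pos": TCP position; "tool_rot": TCP orientation; "contact_force": force on the tool from outside, world axes, zero at the start; "ft_torque": the same for the moment, N m; "opening": opening from 0.0 (shut) to 1.0 (fully open).
Only numpy, scipy, OpenCV 4.12 (cv2) and the standard library are available. Lean on these libraries where they do the work, as an engineer would, in place of code of your own. Each camera call takes 0.05 s, during which the arm holds its last target.

## Task

Restock the watchmaker's bottle carousel. For each toppled bottle on the bench, in the order red, yellow, green, blue, black (skip colours that are missing), click the carousel round until the place of that colour is at the white pointer and stand the bottle upright there, centred on its spot and let go, before you turn on to the next. Finish with every bottle standing on its own colour and the bare white place clicked in at the pointer, and leave the other things on the bench where they are.

Things in the scene. Friction and masses are not known exactly. Their poses are not given: they have to be found in the camera images.
- bottle_red: Closed square plastic bottle, red band and red round cap; may be absent. Body 34 x 34 x 60 mm tall (flat sides), cap 22 mm across, 14 mm tall: 74 mm in all, 50 to 100 g. Origin at the centre of its foot; z axis runs from foot to cap. Starts lying on a flat side (axis level, 17 mm above the bench), cap towards the robot (-x) within 30 degrees.
- bottle_yellow: Closed square plastic bottle, yellow band and yellow round cap; may be absent. Body 34 x 34 x 60 mm tall (flat sides), cap 22 mm across, 14 mm tall: 74 mm in all, 50 to 100 g. Origin at the centre of its foot; z axis runs from foot to cap. Starts lying on a flat side (axis level, 17 mm above the bench), cap towards the robot (-x) within 30 degrees.
- bottle_green: Closed square plastic bottle, green band and green round cap; may be absent. Body 34 x 34 x 60 mm tall (flat sides), cap 22 mm across, 14 mm tall: 74 mm in all, 50 to 100 g. Origin at the centre of its foot; z axis runs from foot to cap. Starts lying on a flat side (axis level, 17 mm above the bench), cap towards the robot (-x) within 30 degrees.
- bottle_blue: Closed square plastic bottle, blue band and blue round cap; may be absent. Body 34 x 34 x 60 mm tall (flat sides), cap 22 mm across, 14 mm tall: 74 mm in all, 50 to 100 g. Origin at the centre of its foot; z axis runs from foot to cap. Starts lying on a flat side (axis level, 17 mm above the bench), cap towards the robot (-x) within 30 degrees.
- bottle_black: Closed square plastic bottle, black band and black round cap; may be absent. Body 34 x 34 x 60 mm tall (flat sides), cap 22 mm across, 14 mm tall: 74 mm in all, 50 to 100 g. Origin at the centre of its foot; z axis runs from foot to cap. Starts lying on a flat side (axis level, 17 mm above the bench), cap towards the robot (-x) within 30 degrees.
- carousel: Fixed grey round base of the bottle carousel, 196 mm across; origin on the bench on the carousel's vertical axis. A white pointer sticks out of it 152 mm from the axis along its -x axis, roughly towards the robot.
- front (a point): The loading point above the pointer: fixed to the base, 85 mm from the carousel's axis on the pointer's side, at the height of the turntable's top (46 mm above the bench). A place is at the pointer when its centre is here.
- place_red (a point): Centre of the red round spot (50 mm across, flat, flush) on the turntable's flat top, 85 mm from the axis; turns with the turntable.
- place_yellow (a point): Centre of the yellow round spot (50 mm across, flat, flush) on the turntable's flat top, 85 mm from the axis; turns with the turntable.
- place_green (a point): Centre of the green round spot (50 mm across, flat, flush) on the turntable's flat top, 85 mm from the axis; turns with the turntable.
- place_blue (a point): Centre of the blue round spot (50 mm across, flat, flush) on the turntable's flat top, 85 mm from the axis; turns with the turntable.
- place_black (a point): Centre of the black round spot (50 mm across, flat, flush) on the turntable's flat top, 85 mm from the axis; turns with the turntable.
- place_white (a point): Centre of the white round spot (50 mm across, flat, flush) on the turntable's flat top, 85 mm from the axis; turns with the turntable. No bottle belongs on it.
- knob_bar (a point): Grip point of the turntable's knob, on the axis, 115 mm above the bench. The knob is an upright grey bar on a 22 mm post: 40 mm long, 14 mm thick, 45 mm tall (from 86 to 131 mm above the bench). Its length always lies along the line from the axis to the red place.
- turret (a joint): Turn of the aluminium turntable (230 mm across, top 46 mm up), rad, anticlockwise from above; no stops. A sprung detent clicks home at each multiple of pi/3; leaving it takes 0.15 N m; let go, it springs to the nearest (rarely it starts balanced midway). 0 = red at the pointer; anticlockwise round it follow yellow, green, blue, black, white, so -pi/3 brings the next to the pointer.
- holder: Brass movement holder with a watch movement, 70 x 50 x 28 mm, origin under its centre. Bystander, to be left alone.
- loupe: Black eye loupe, 32 mm across, 28 mm tall, origin under its centre. Bystander, to be left alone.
- tin: Brass tin, 68 mm across, 26 mm tall, origin under its centre. Bystander, to be left alone.
- jar: Glass jar with a blue lid, 56 mm across, 55 mm tall, origin under its centre. Bystander, to be left alone.
- driver: Screwdriver lying on the bench, 130 mm long. Bystander, to be left alone.
- brush: Brush lying on the bench, 130 mm long. Bystander, to be left alone.
Mind the look-alikes: they are no part of the job. What is shaped like the bottle_yellow but orange or pink is not meant.

How it is judged:
On the way, in this order (a step that is already met when the one before it is completed fails the run):
1. the red bottle stands upright on the red place, let go, while that place is at the pointer (horizontal distance between bottle_red and place_red below 0.013 m and z of bottle_red in the frame of place_red between -0.006 and 0.006 m and angle between bottle_red's own z axis and vertical below 0.12 rad and contact force between the fingers and bottle_red below 0.1 N and horizontal distance between bottle_red and front below 0.015 m), for 0.3 s.
2. the yellow bottle stands upright on the yellow place, let go, while that place is at the pointer (horizontal distance between bottle_yellow and place_yellow below 0.013 m and z of bottle_yellow in the frame of place_yellow between -0.006 and 0.006 m and angle between bottle_yellow's own z axis and vertical below 0.12 rad and contact force between the fingers and bottle_yellow below 0.1 N and horizontal distance between bottle_yellow and front below 0.015 m), for 0.3 s.
3. the green bottle stands upright on the green place, let go, while that place is at the pointer (horizontal distance between bottle_green and place_green below 0.013 m and z of bottle_green in the frame of place_green between -0.006 and 0.006 m and angle between bottle_green's own z axis and vertical below 0.12 rad and contact force between the fingers and bottle_green below 0.1 N and horizontal distance between bottle_green and front below 0.015 m), for 0.3 s.
4. the blue bottle stands upright on the blue place, let go, while that place is at the pointer (horizontal distance between bottle_blue and place_blue below 0.013 m and z of bottle_blue in the frame of place_blue between -0.006 and 0.006 m and angle between bottle_blue's own z axis and vertical below 0.12 rad and contact force between the fingers and bottle_blue below 0.1 N and horizontal distance between bottle_blue and front below 0.015 m), for 0.3 s.
5. the black bottle stands upright on the black place, let go, while that place is at the pointer (horizontal distance between bottle_black and place_black below 0.013 m and z of bottle_black in the frame of place_black between -0.006 and 0.006 m and angle between bottle_black's own z axis and vertical below 0.12 rad and contact force between the fingers and bottle_black below 0.1 N and horizontal distance between bottle_black and front below 0.015 m), for 0.3 s.
At the end, for the whole second after the job is handed in: Each bottle present stands (tilt under 0.12 rad) with its foot within 13 mm of the centre of its own colour's place, let go, at rest; the white place is within 8 mm of the loading point at the pointer, turntable at rest; each bystander is within 50 mm of its start (horizontal distance between bottle_red and place_red below 0.013 m and z of bottle_red in the frame of place_red between -0.006 and 0.006 m and angle between each of bottle_red, bottle_yellow, bottle_green, bottle_blue, bottle_black's own z axis and vertical below 0.12 rad and contact force between the fingers and bottle_red below 0.1 N and linear speed of each of bottle_red, bottle_yellow, bottle_green, bottle_blue, bottle_black below 0.03 m/s and horizontal distance between bottle_yellow and place_yellow below 0.013 m and z of bottle_yellow in the frame of place_yellow between -0.006 and 0.006 m and contact force between the fingers and bottle_yellow below 0.1 N and horizontal distance between bottle_green and place_green below 0.013 m and z of bottle_green in the frame of place_green between -0.006 and 0.006 m and contact force between the fingers and bottle_green below 0.1 N and horizontal distance between bottle_blue and place_blue below 0.013 m and z of bottle_blue in the frame of place_blue between -0.006 and 0.006 m and contact force between the fingers and bottle_blue below 0.1 N and horizontal distance between bottle_black and place_black below 0.013 m and z of bottle_black in the frame of place_black between -0.006 and 0.006 m and contact force between the fingers and bottle_black below 0.1 N and horizontal distance between place_white and front below 0.008 m and velocity of joint turret between -0.05 and 0.05 rad/s and distance of each of holder, loupe, tin, jar, driver, brush from where it was at the start of the episode below 0.05 m); the robot touches nothing.
Of bottle_red, bottle_yellow, bottle_green, bottle_blue, bottle_black only 3 to 4 are there at a start; the rules pass over those that are not, and their reading is None.
At some moment in a run one of bottle_red, bottle_yellow, bottle_green, bottle_blue, bottle_black may be knocked a few centimetres aside while the robot is not near it.
Once in a run the grip may slacken for a moment while it holds something.
It also fails if it takes over 210 s, if anything falls off the work surface, if the arm or the gripper's body presses on something with over 40 N, if the wrist force passes 120 N, or if a joint passes its speed limit or range.

## Working session

There is one attempt and no reset: what is moved stays moved. The work goes in short steps, Python scripts to look and compute and a tool call to move; the robot and the scene stay as the last step left them, time stands still between calls to the robot, and variables do not carry over. Pictures are saved under pics/ and viewed, and the job is handed in when it is done.

Besides the shell and the picture viewer there is one more tool, called after ">>>" in YAML: its name, and indented under it one key for each argument. send_rows: Moves the arm, as the interface text tells. Its arguments: {"type":"object","properties":{"moves":{"type":"array"},"force":{"type":"number"}},"required":["moves"]}

```bash
ls; mkdir -p pics
python3 - <<'E'
from plant import ctrl, snapshot
import cv2,numpy as np
print(ctrl.get_state())
for n in ("scene","top"):
    s=snapshot(n); cv2.imwrite(f"pics/{n}0.png",s["pixels"][:,:,::-1]); print(n,s["camera_matrix"],s["k1"],s["T"])
E
```

```text
pics
{'time_s': 0.0, 'qpos': array([ 1.10203718,  0.38423796,  0.01638882,  1.37117554, -0.00630582,
        1.38820458, -0.04651686]), 'dq': array([ 0.00062814,  0.00124606, -0.00062616, -0.00012382, -0.00100059,
        0.00242694,  0.0013514 ]), 'tau': array([-3.11938011e-04, -6.27596569e+01,  8.44191313e-01, -3.71826339e+01,
        1.65248907e-02,  1.40644633e-02,  6.35790940e-06]), 'tcp_pos': array([ 0.24659408, -0.57377831,  0.24926939]), 'tool_rot': array([-9.63901895e-04,  9.79476662e-01,  2.01555184e-01, -2.16902591e-04]), 'contact_force': array([0.3007864 , 0.39845467, 0.70872626]), 'ft_torque': array([-0.01501893,  0.02304356,  0.00514078]), 'opening': 0.9991514237315607}
scene [[519.0173097    0.         315.99542368]
 [  0.         519.0173097  232.33544982]
 [  0.           0.           1.        ]] 0.022268132718729492 [[-0.85216868  0.35592245 -0.38357234  1.06119877]
 [ 0.52299805  0.55583374 -0.64615934  0.75595255]
 [-0.01678017 -0.75124434 -0.65981085  0.84755704]
 [ 0.          0.          0.          1.        ]]
top [[476.76095218   0.         315.81453128]
 [  0.         476.76095218 236.97884912]
 [  0.           0.           1.        ]] -0.007604927795646939 [[ 1.55608877e-02 -9.78355949e-01  2.06343148e-01  3.47594112e-01]
 [-9.99878917e-01 -1.52043422e-02  3.31363021e-03  1.81889174e-02]
 [-1.04597985e-04 -2.06369727e-01 -9.78474080e-01  1.31657864e+00]
 [ 0.00000000e+00  0.00000000e+00  0.00000000e+00  1.00000000e+00]]
```

View pics/top0.png

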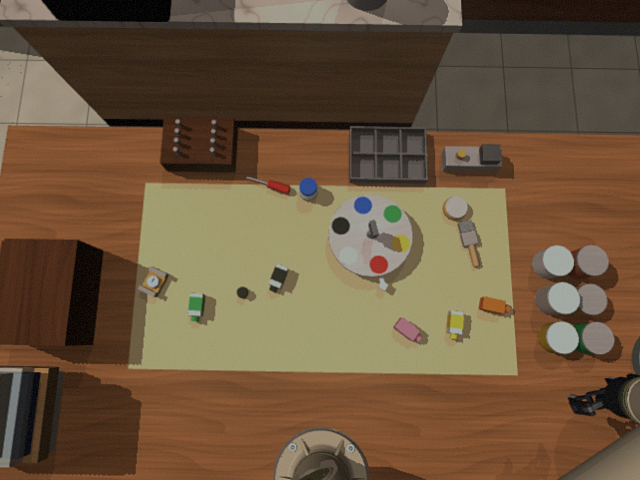

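View pics/scene0.png

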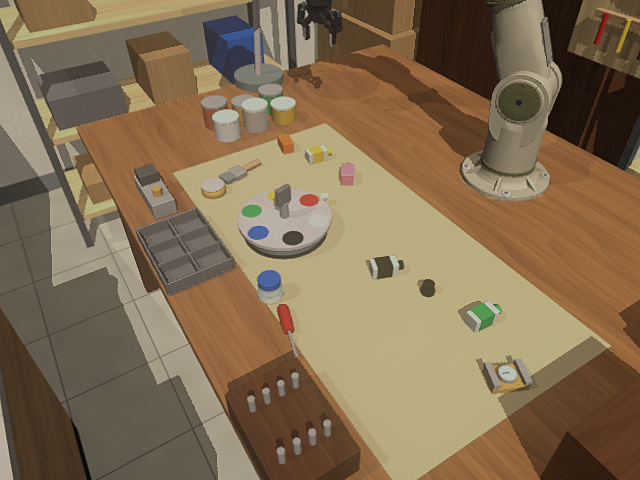

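Bottles in top view: yellow (456,324), green (196,306), black (278,278). Could be mistaken: orange (493,305) for red/yellow, pink (408,329) for red/yellow, black loupe (243,293), red driver (278,187), blue-lid jar (308,188). No red or blue bottle is apparent. I'll check this in close crops and measure.

```bash
cat > h.py <<'E'
from plant import ctrl, snapshot
import cv2,numpy as np
def cloud(s):
    H,W=s["z_map"].shape
    u,v=np.meshgrid(np.arange(W),np.arange(H))
    K=s["camera_matrix"]
    p=cv2.undistortPoints(np.stack([u,v],-1).reshape(-1,1,2).astype(np.float64),K,np.array([s["k1"],0,0,0,0.])).reshape(H,W,2)
    z=s["z_map"]
    c=np.stack([p[...,0]*z,p[...,1]*z,z],-1)
    w=c@s["T"][:3,:3].T+s["T"][:3,3]
    w[z==0]=np.nan
    return w
def proj(s,P):
    Ti=np.linalg.inv(s["T"]); c=np.asarray(P)@Ti[:3,:3].T+Ti[:3,3]
    r=c[:,:2]/c[:,2:]; r=r*(1+s["k1"]*(r**2).sum(1,keepdims=True))
    return r@s["camera_matrix"][:2,:2].T+s["camera_matrix"][:2,2]
E
python3 - <<'E'
from h import *
s=snapshot("top"); w=cloud(s); np.savez("top0.npz",w=w,px=s["pixels"])
px=s["pixels"]
tiles=[]
for (u,v) in [(456,324),(493,305),(408,329),(196,306),(278,278),(371,236)]:
    r=25 if u!=371 else 52
    t=cv2.resize(px[v-r:v+r,u-r:u+r],(260,260),interpolation=cv2.INTER_CUBIC); tiles.append(t)
im=np.vstack([np.hstack(tiles[:3]),np.hstack(tiles[3:])])
cv2.imwrite("pics/crops.png",im[:,:,::-1])
print("bench z", np.nanmedian(w[330:360,250:350,2]))
for n,(u,v,r) in dict(y=(456,324,22),o=(493,305,20),p=(408,329,22),g=(196,306,22),k=(278,278,22)).items():
    q=w[v-r:v+r,u-r:u+r].reshape(-1,3); q=q[q[:,2]>0.022]
    q=q[:]; 
    rect=cv2.minAreaRect((q[:,:2]*1000).astype(np.float32))
    print(n,len(q),q.mean(0),np.nanmax(q[:,2]),np.percentile(q[:,2],90),rect)
q=w[180:300,310:430].reshape(-1,3); t=q[(q[:,2]>.036)&(q[:,2]<.056)]
print("disc",len(t),np.median(t[:,2]),cv2.minEnclosingCircle((t[:,:2]*1000).astype(np.float32)))
k=q[(q[:,2]>.12)&(q[:,2]<.14)]; print("knob",len(k),k.mean(0),cv2.minAreaRect((k[:,:2]*1000).astype(np.float32)))
E
```

```text
bench z 0.0004631918265667334
y 355 [ 0.39135778 -0.35196193  0.03263802] 0.04150753110378491 0.036705287369012796 ((388.0483703613281, -352.3295593261719), (35.75056457519531, 73.3018569946289), 81.95621490478516)
o 343 [ 0.44128206 -0.45705764  0.03275035] 0.03989937745146799 0.03688815775553493 ((440.83392333984375, -462.14935302734375), (75.43899536132812, 34.99876022338867), 78.42035675048828)
p 345 [ 0.37330807 -0.22441675  0.03295347] 0.04187282220446087 0.0369903045617026 ((371.6170959472656, -227.6872100830078), (74.17646026611328, 35.12238311767578), 53.793575286865234)
g 342 [0.42735085 0.34274326 0.03279866] 0.04103411107066379 0.03688314912233277 ((424.4136047363281, 343.8967590332031), (36.01994323730469, 73.10224914550781), 88.3790283203125)
k 321 [0.5082357  0.12525271 0.03302789] 0.04319695915902377 0.037267460715045386 ((505.41845703125, 126.65875244140625), (35.01675796508789, 73.17736053466797), 69.50138854980469)
disc 5306 0.04602619626930271 ((697.3453369140625, -125.9402084350586), 184.5968475341797)
knob 93 [ 0.62568157 -0.12460244  0.12997802] ((626.7044067382812, -125.03229522705078), (39.821651458740234, 14.816622734069824), 15.643265724182129)
```

View pics/crops.png

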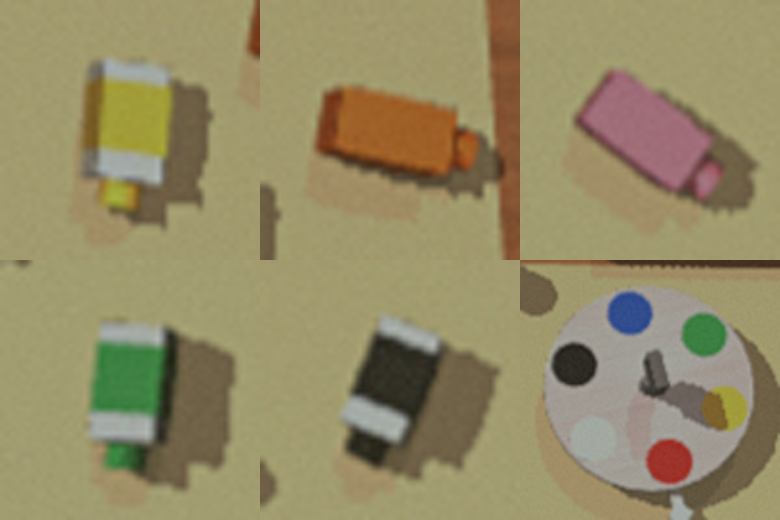

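The crops confirm yellow, green and black bottles only. The orange and pink ones are plain decoys, and no red or blue bottle is present. Next: the turntable geometry and bottle axes, more precisely.

```bash
cat >> h.py <<'E'
def spots(s,w,ax=(0.626,-0.125)):
    hsv=cv2.cvtColor(s["pixels"],cv2.COLOR_RGB2HSV).astype(int); Hh,S,V=hsv[...,0],hsv[...,1],hsv[...,2]
    m0=(np.hypot(w[...,0]-ax[0],w[...,1]-ax[1])<.115)&(abs(w[...,2]-.046)<.012)
    out={}
    for n,c in dict(red=(S>120)&((Hh<8)|(Hh>172)),green=(S>90)&(Hh>45)&(Hh<80),blue=(S>90)&(Hh>100)&(Hh<130),yellow=(S>110)&(Hh>15)&(Hh<35),black=(V<70)).items():
        m=(m0&c).astype(np.uint8)
        k,l,st,ce=cv2.connectedComponentsWithStats(m)
        if k<2: continue
        i=1+np.argmax(st[1:,4]); q=w[l==i]
        out[n]=(st[i,4],np.nanmean(q[:,:2],0),np.ptp(q[:,0]),np.ptp(q[:,1]))
    return out
def bottle(w,c,r=.05):
    """lying bottle: top-face fit near c (world xy)"""
    d=np.hypot(w[...,0]-c[0],w[...,1]-c[1])
    q=w[(d<r)&(w[...,2]>.027)&(w[...,2]<.045)]
    # top face of body ~ z .034 ; keep
    c0=q[:,:2].mean(0); u,s_,vt=np.linalg.svd(q[:,:2]-c0); a=vt[0]
    if a[0]<0: a=-a
    n=np.array([-a[1],a[0]])
    rect=cv2.minAreaRect((q[:,:2]*1000).astype(np.float32))
    t=(q[:,:2]-c0)@a; e=(q[:,:2]-c0)@n
    return len(q),c0,np.degrees(np.arctan2(a[1],a[0])),np.percentile(t,[1,99]),np.percentile(e,[1,99]),rect
E
python3 - <<'E'
from h import *
for n in ("top","scene"):
    s=snapshot(n); w=cloud(s)
    sp=spots(s,w)
    for k,v in sp.items(): print(n,k,v[0],v[1].round(4),round(v[2],3),round(v[3],3), np.degrees(np.arctan2(v[1][1]+.125,v[1][0]-.626)).round(1))
    P=np.array([v[1] for k,v in sp.items() if v[0]>50 and k!='yellow'])
    A=np.c_[2*P,np.ones(len(P))]; x=np.linalg.lstsq(A,(P**2).sum(1),rcond=None)[0]; print("centre",x[:2],np.sqrt(x[2]+x[0]**2+x[1]**2))
    for b,c in dict(y=(.39,-.352),g=(.426,.343),k=(.507,.126)).items():
        print(b,bottle(w,c))
E
```

```text
top red 245 [ 0.5435 -0.1472] 0.045 0.047 -165.0
top green 221 [ 0.685  -0.1867] 0.044 0.045 -46.3
top blue 228 [ 0.708  -0.1051] 0.048 0.048 13.6
top yellow 241 [ 0.6027 -0.2075] 0.046 0.047 -105.8
top black 216 [ 0.6488 -0.0439] 0.044 0.044 74.3
centre [ 0.62569265 -0.12577968] 0.08496659297964824
y (326, array([ 0.39307608, -0.35239511]), np.float64(-9.32597991928826), array([-0.03929197,  0.03127141]), array([-0.01775958,  0.0169545 ]), ((388.08135986328125, -352.1000671386719), (36.57566452026367, 73.2963638305664), 83.67556762695312))
g (314, array([0.42888037, 0.34305032]), np.float64(-1.5166769618174885), array([-0.0379567 ,  0.03080361]), array([-0.01698264,  0.01771672]), ((424.1770324707031, 343.5503234863281), (35.8517951965332, 72.41815185546875), 88.1589126586914))
k (297, array([0.51012375, 0.12477084]), np.float64(-20.74359196093167), array([-0.03775453,  0.03119042]), array([-0.01668874,  0.01733669]), ((505.6174011230469, 126.83826446533203), (34.676246643066406, 72.55268096923828), 69.57455444335938))
scene red 177 [ 0.5445 -0.1465] 0.048 0.047 -165.2
scene green 1
[... 266 characters left out ...]
802, -0.35029182]), np.float64(-9.114615504864659), array([-0.03413859,  0.03078945]), array([-0.02188496,  0.01911596]), ((392.45703125, -351.3851318359375), (44.14827346801758, 71.48562622070312), 82.42485046386719))
g (467, array([0.4325841 , 0.34518459]), np.float64(-2.19633409776222), array([-0.04067841,  0.02894937]), array([-0.01817554,  0.01640915]), ((425.457763671875, 344.595703125), (35.73917770385742, 73.71385192871094), 86.18927001953125))
k (345, array([0.51235109, 0.12730951]), np.float64(-22.072159032694522), array([-0.03517303,  0.02966976]), array([-0.02010906,  0.01756535]), ((506.8596496582031, 128.9596710205078), (39.40887451171875, 72.1070327758789), 64.92711639404297))
```

```bash
cat >> h.py <<'E'
from scipy.spatial.transform import Rotation as Ro
def cur():
    st=ctrl.get_state(); q=st["tool_rot"]
    return st,np.array(st["tcp_pos"]),Ro.from_quat([q[1],q[2],q[3],q[0]])
def Rtool(zdir,ydir):
    z=np.array(zdir,float); z/=np.linalg.norm(z); y=np.array(ydir,float); y-=z*(y@z); y/=np.linalg.norm(y)
    return Ro.from_matrix(np.c_[np.cross(y,z),y,z])
def plan(p,R,lab="",base=None):
    st,p0,R0=cur()
    if base: p0,R0=base
    l=R0.inv().apply(np.array(p)-p0); rv=(R0.inv()*R).as_rotvec()
    print(lab,"lin",l.round(4).tolist(),"rot",rv.round(4).tolist(),"ang",np.degrees(np.linalg.norm(rv)).round(1),"dist",np.linalg.norm(l).round(3))
    return (np.array(p),R)
def down(yaw_y): # tool down with jaw axis at yaw (deg)
    a=np.radians(yaw_y); return Rtool([0,0,-1],[np.cos(a),np.sin(a),0])
def log():
    st=ctrl.get_state(); print("t",round(st["time_s"],2),"p",st["tcp_pos"].round(4),"q",st["qpos"].round(3),"op",round(st["opening"],3),"F",st["contact_force"].round(1))
    open("log.txt","a").write(repr([st["qpos"].tolist(),st["tcp_pos"].tolist(),st["tool_rot"].tolist()])+"\n")
AX=np.array([0.6262,-0.1255]); PD=-165.0
E
python3 - <<'E'
from h import *
log(); plan([*AX,.26],down(-75))
E
```

```text
t 0.25 p [ 0.2467 -0.574   0.2498] q [ 1.102  0.384  0.016  1.371 -0.006  1.388 -0.046] op 0.999 F [ 0.6 -1.  -0.7]
 lin [0.5258, -0.2623, -0.0099] rot [-0.001, 0.0, 0.1441] ang 8.3 dist 0.588
```

>>> send_rows:
  moves:
    - {"linear": [0.526, -0.262, -0.01], "rotation": [0, 0, 0.144], "fingers": 40}
    - {"linear": [0.526, -0.262, -0.01], "rotation": [0, 0, 0.144], "fingers": 40}
    - {"linear": [0.526, -0.262, -0.01], "rotation": [0, 0, 0.144], "fingers": 40}
    - {"linear": [0.526, -0.262, -0.01], "rotation": [0, 0, 0.144], "fingers": 40}
    - {"linear": [0.526, -0.262, -0.01], "rotation": [0, 0, 0.144], "fingers": 40}
    - {"linear": [0.526, -0.262, -0.01], "rotation": [0, 0, 0.144], "fingers": 40}
    - {"linear": [0.526, -0.262, -0.01], "rotation": [0, 0, 0.144], "fingers": 40}
    - {"linear": [0.526, -0.262, -0.01], "rotation": [0, 0, 0.144], "fingers": 40}
  force: 40

```text
time_s: 0.92
tcp_pos: [0.4624, -0.3189, 0.2562]
tool_rot: [0.0, 0.991, 0.13, 0.0]
contact_force: [1.8, -0.9, -0.8]
opening: 0.402
```

```bash
python3 -c "
from h import *
log(); plan([*AX,.26],down(-75))"
```

```text
t 0.92 p [ 0.4624 -0.3189  0.2562] q [ 0.668  0.25  -0.148  1.534  0.037  1.36  -0.792] op 0.402 F [ 1.8 -0.9 -0.8]
 lin [0.2082, -0.1445, -0.0038] rot [0.0003, -0.0002, -0.0001] ang 0.0 dist 0.253
```

>>> send_rows:
  moves:
    - {"linear": [0.208, -0.1445, -0.004], "rotation": [0, 0, 0], "fingers": 40}
    - {"linear": [0.208, -0.1445, -0.004], "rotation": [0, 0, 0], "fingers": 40}
    - {"linear": [0.208, -0.1445, -0.004], "rotation": [0, 0, 0], "fingers": 40}
    - {"linear": [0.208, -0.1445, -0.004], "rotation": [0, 0, 0], "fingers": 40}
    - {"linear": [0.208, -0.1445, -0.004], "rotation": [0, 0, 0], "fingers": 40}
    - {"linear": [0.208, -0.1445, -0.004], "rotation": [0, 0, 0], "fingers": 40}
    - {"linear": [0.208, -0.1445, -0.004], "rotation": [0, 0, 0], "fingers": 40}
    - {"linear": [0.208, -0.1445, -0.004], "rotation": [0, 0, 0], "fingers": 40}

```text
time_s: 1.58
tcp_pos: [0.6265, -0.1226, 0.2591]
tool_rot: [-0.001, 0.991, 0.134, -0.0]
contact_force: [0.2, -0.5, -0.7]
opening: 0.403
```

```bash
python3 -c "
from h import *
log(); plan([*AX,.115],down(-75))"
```

```text
t 1.58 p [ 0.6265 -0.1226  0.2591] q [ 0.327  0.426 -0.263  1.302  0.106  1.428 -1.231] op 0.403 F [ 0.2 -0.5 -0.7]
 lin [-0.0011, 0.0031, 0.1441] rot [-0.0024, -0.0001, 0.0068] ang 0.4 dist 0.144
```

>>> send_rows:
  moves:
    - {"linear": [-0.001, 0.002, 0.035], "rotation": [0, 0, 0.006], "fingers": 40}
    - {"linear": [-0.001, 0.002, 0.07], "rotation": [0, 0, 0.006], "fingers": 40}
    - {"linear": [-0.001, 0.002, 0.1], "rotation": [0, 0, 0.006], "fingers": 40}
    - {"linear": [-0.001, 0.002, 0.125], "rotation": [0, 0, 0.006], "fingers": 40}
    - {"linear": [-0.001, 0.002, 0.14], "rotation": [0, 0, 0.006], "fingers": 40}
    - {"linear": [-0.001, 0.002, 0.144], "rotation": [0, 0, 0.006], "fingers": 40}
    - {"linear": [-0.001, 0.002, 0.144], "rotation": [0, 0, 0.006], "fingers": 0}
    - {"linear": [-0.001, 0.002, 0.144], "rotation": [0, 0, 0.006], "fingers": 0}

```text
time_s: 2.25
tcp_pos: [0.6228, -0.1269, 0.1157]
tool_rot: [-0.002, 0.992, 0.128, -0.002]
contact_force: [-4.3, -5.8, -16.5]
opening: 0.159
```

```bash
python3 -c "
from h import *
log(); plan([*AX,.115],down(-75))"
```

```text
t 2.25 p [ 0.6228 -0.1269  0.1157] q [ 0.334  0.516 -0.253  1.498  0.132  1.15  -1.255] op 0.159 F [ -4.3  -5.8 -16.5]
 lin [0.0036, -0.0005, 0.0007] rot [-0.0049, 0.0034, -0.0046] ang 0.4 dist 0.004
```

>>> send_rows:
  moves:
    - {"linear": [0.003, 0, 0], "rotation": [0, 0, 0], "fingers": 0}
    - {"linear": [0.003, 0, 0], "rotation": [0, 0, 0.06], "fingers": 0}
    - {"linear": [0.003, 0, 0], "rotation": [0, 0, 0.13], "fingers": 0}
    - {"linear": [0.003, 0, 0], "rotation": [0, 0, 0.21], "fingers": 0}
    - {"linear": [0.003, 0, 0], "rotation": [0, 0, 0.29], "fingers": 0}
    - {"linear": [0.003, 0, 0], "rotation": [0, 0, 0.37], "fingers": 0}
    - {"linear": [0.003, 0, 0], "rotation": [0, 0, 0.45], "fingers": 0}
    - {"linear": [0.003, 0, 0], "rotation": [0, 0, 0.53], "fingers": 0}

```text
time_s: 2.92
tcp_pos: [0.623, -0.1245, 0.1156]
tool_rot: [-0.002, 0.991, -0.137, -0.006]
contact_force: [-21.5, 12.3, 2.6]
opening: 0.157
```

```bash
python3 -c "
from h import *
log(); plan([*AX,.115],down(-135))"
```

```text
t 2.92 p [ 0.623  -0.1245  0.1156] q [ 0.257  0.511 -0.15   1.496  0.076  1.151 -1.752] op 0.157 F [-21.5  12.3   2.6]
 lin [0.0034, 0.0001, 0.0005] rot [0.0007, 0.0118, 0.5105] ang 29.3 dist 0.003
```

>>> send_rows:
  moves:
    - {"linear": [-0.0015, 0, 0], "rotation": [0, 0, 0.08], "fingers": 0}
    - {"linear": [-0.003, 0, 0], "rotation": [0, 0, 0.16], "fingers": 0}
    - {"linear": [-0.003, 0, 0], "rotation": [0, 0, 0.24], "fingers": 0}
    - {"linear": [-0.003, 0, 0], "rotation": [0, 0, 0.32], "fingers": 0}
    - {"linear": [-0.003, 0, 0], "rotation": [0, 0, 0.4], "fingers": 0}
    - {"linear": [-0.003, 0, 0], "rotation": [0, 0, 0.46], "fingers": 0}
    - {"linear": [-0.003, 0, 0], "rotation": [0, 0, 0.5], "fingers": 0}
    - {"linear": [-0.003, 0, 0], "rotation": [0, 0, 0.52], "fingers": 0}

```text
time_s: 3.58
tcp_pos: [0.6241, -0.1223, 0.1156]
tool_rot: [-0.002, 0.923, -0.386, -0.002]
contact_force: [-1.0, 12.1, -9.3]
opening: 0.159
```

```bash
python3 -c "
from h import *
log(); plan([*AX,.115],down(-135))"
```

```text
t 3.58 p [ 0.6241 -0.1223  0.1156] q [ 0.184  0.502 -0.052  1.506  0.021  1.137 -2.233] op 0.159 F [-1.  12.1 -9.3]
 lin [0.0038, 0.0008, 0.0006] rot [-0.0028, 0.006, -0.0065] ang 0.5 dist 0.004
```

>>> send_rows:
  moves:
    - {"linear": [0, 0, 0], "rotation": [0, 0, 0.0], "fingers": 40}
    - {"linear": [0, 0, 0], "rotation": [0, 0, 0.0], "fingers": 40}
    - {"linear": [0, 0, -0.03], "rotation": [0, 0, 0], "fingers": 40}
    - {"linear": [0, 0, -0.07], "rotation": [0, 0, 0], "fingers": 40}
    - {"linear": [0, 0, -0.11], "rotation": [0, 0, 0], "fingers": 70}
    - {"linear": [0, 0, -0.14], "rotation": [0, 0, 0], "fingers": 70}
    - {"linear": [0, 0, -0.14], "rotation": [0, 0, 0], "fingers": 70}
    - {"linear": [0, 0, -0.14], "rotation": [0, 0, 0], "fingers": 70}

```text
time_s: 4.25
tcp_pos: [0.6261, -0.1293, 0.2608]
tool_rot: [-0.001, 0.922, -0.387, 0.004]
contact_force: [-0.2, -0.3, -0.4]
opening: 0.697
```

```bash
cat >> h.py <<'E'
def pick(foot,adeg,dep=45,h=.027,along=.032,back=0.,flip=1):
    a=np.array([np.cos(np.radians(adeg)),np.sin(np.radians(adeg)),0]); d=np.radians(dep)
    z=np.cos(d)*a+np.array([0,0,-np.sin(d)]); y=np.array([a[1],-a[0],0])*flip
    G=np.array([foot[0],foot[1],h])-along*a-back*z
    return G,Rtool(z,y)
E
python3 - <<'E'
from h import *
log()
s=snapshot("top"); w=cloud(s)
for k,v in spots(s,w).items(): print(k,v[0],v[1].round(4),np.degrees(np.arctan2(v[1][1]+.1255,v[1][0]-.6262)).round(1))
print(bottle(w,(.39,-.352)))
cv2.imwrite("pics/top1.png",s["pixels"][150:400,130:530,::-1].repeat(2,0).repeat(2,1)[:500,:800])
for b in (.15,0): plan(*pick((.424,-.3577),-9.2,back=b),"pick")
E
```

```text
t 4.25 p [ 0.6261 -0.1293  0.2608] q [ 0.183  0.406 -0.043  1.315  0.018  1.413 -2.225] op 0.697 F [-0.2 -0.3 -0.4]
red 240 [ 0.5665 -0.065 ] 134.6
black 174 [ 0.7078 -0.1018] 16.2
(325, array([ 0.39320138, -0.35259243]), np.float64(-9.144470016110274), array([-0.03916285,  0.03098163]), array([-0.0179832 ,  0.01708564]), ((388.46905517578125, -352.5778503417969), (36.862586975097656, 74.05825805664062), 80.73970031738281))
pick lin [-0.0892, 0.3858, 0.1241] rot [0.2482, 0.7542, -0.6014] ang 57.1 dist 0.415
pick lin [-0.0041, 0.3232, 0.2306] rot [0.2482, 0.7542, -0.6014] ang 57.1 dist 0.397
```

View pics/top1.png

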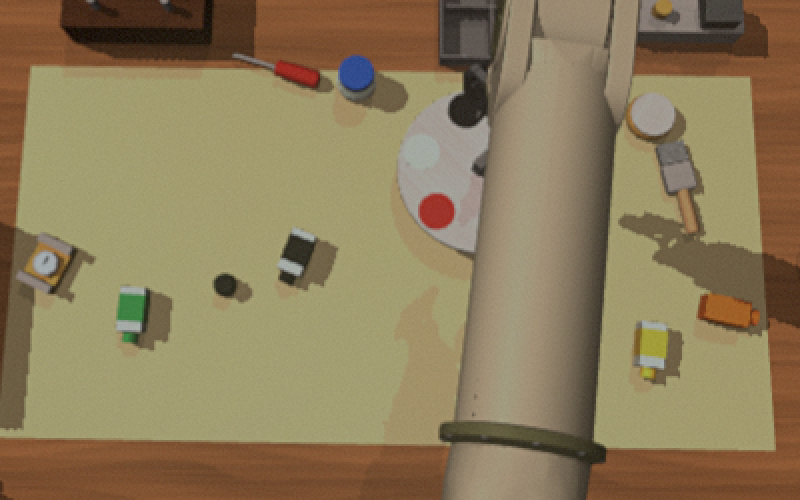

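The turn clicked: red is at 134.6°, so yellow is at the pointer. The yellow bottle hasn't moved. Going to its pre-grasp.

>>> send_rows:
  moves:
    - {"linear": [-0.089, 0.386, 0.124], "rotation": [0.248, 0.754, -0.601], "fingers": 70}
    - {"linear": [-0.089, 0.386, 0.124], "rotation": [0.248, 0.754, -0.601], "fingers": 70}
    - {"linear": [-0.089, 0.386, 0.124], "rotation": [0.248, 0.754, -0.601], "fingers": 70}
    - {"linear": [-0.089, 0.386, 0.124], "rotation": [0.248, 0.754, -0.601], "fingers": 70}
    - {"linear": [-0.089, 0.386, 0.124], "rotation": [0.248, 0.754, -0.601], "fingers": 70}
    - {"linear": [-0.089, 0.386, 0.124], "rotation": [0.248, 0.754, -0.601], "fingers": 70}
    - {"linear": [-0.089, 0.386, 0.124], "rotation": [0.248, 0.754, -0.601], "fingers": 70}
    - {"linear": [-0.089, 0.386, 0.124], "rotation": [0.248, 0.754, -0.601], "fingers": 70}

```text
time_s: 4.97
tcp_pos: [0.4239, -0.2473, 0.1813]
tool_rot: [0.012, 0.947, -0.161, 0.278]
contact_force: [0.3, 0.7, -0.7]
opening: 0.696
```

Run:
```python
from h import *
log()
for b in (.15,0): plan(*pick((.424,-.3577),-9.2,back=b),"pick")
```

```text
t 4.97 p [ 0.4239 -0.2473  0.1813] q [ 0.515 -0.176  0.083  2.271 -0.371  0.549 -1.039] op 0.696 F [ 0.3  0.7 -0.7]
pick lin [-0.1073, 0.1294, -0.0205] rot [0.0452, 0.2196, -0.1651] ang 16.0 dist 0.169
pick lin [-0.0753, 0.12, 0.1257] rot [0.0452, 0.2196, -0.1651] ang 16.0 dist 0.189
```

```bash
cat > fk.py <<'E'
import numpy as np
from scipy.spatial.transform import Rotation as Ro
from scipy.optimize import least_squares
LO=np.array([-2.95,-.25,-1.52,.18,-1.44,.02,-3.01]);HI=np.array([2.95,2.06,1.56,2.33,4.58,2.06,3.01])
def fk(q,P):
    sg=P["sg"]; x=P["x"]; R=Ro.identity(); p=np.array([0,0,x[0]])
    ax="zyzyzyz"
    link={1:(x[4],x[1]),3:(x[5],x[2]),5:(x[6],x[3])}
    for i in range(7):
        R=R*Ro.from_euler(ax[i],sg[i]*q[i]+(x[7] if i==6 else 0))
        if i in link: p=p+R.apply([link[i][0],0,link[i][1]])
    return p,R
def data():
    return [eval(l) for l in open("log.txt")]
def fit():
    import itertools
    D=data(); best=None
    for s in itertools.product([1,-1],repeat=4):
        sg=[s[0],1,s[1],1,s[2],1,s[3]]
        for o in (0,np.pi/2,-np.pi/2,np.pi):
            def f(x):
                e=[]
                for q,p,r in D:
                    pp,R=fk(q,dict(sg=sg,x=x)); e+=list(pp-p)
                    e+=list(.2*(R.inv()*Ro.from_quat([r[1],r[2],r[3],r[0]])).as_rotvec())
                return np.array(e)
            r=least_squares(f,[.3,.4,.4,.25,0,0,0,o],max_nfev=25)
            if best is None or r.cost<best[0]: best=(r.cost,sg,r.x)
    return best
if __name__=="__main__":
    b=fit(); print(b); import json; json.dump(dict(sg=b[1],x=b[2].tolist()),open("fk.json","w"))
E
python3 fk.py
```

```text
(np.float64(0.0020910710519299906), [-1, 1, -1, 1, -1, 1, -1], array([ 0.06691694,  0.33466383,  0.41846747,  0.10116636,  0.12735263,
       -0.09948543,  0.05335143, -4.71238898]))
```

Run:
```python
from fk import *; import json
P=json.load(open("fk.json"))
for q,p,r in data():
    pp,R=fk(q,P); print((pp-p).round(4),(R.inv()*Ro.from_quat([r[1],r[2],r[3],r[0]])).as_rotvec().round(4), np.round(q,2))
```

```text
[0.0283 0.0188 0.0001] [-0. -0. -0.] [ 1.1   0.38  0.02  1.37 -0.01  1.39 -0.05]
[0.0249 0.0018 0.0123] [-0. -0. -0.] [ 0.67  0.25 -0.15  1.53  0.04  1.36 -0.79]
[-0.0126  0.004  -0.003 ] [-0.  0. -0.] [ 0.33  0.43 -0.26  1.3   0.11  1.43 -1.23]
[ 0.0045  0.0025 -0.0044] [-0. -0. -0.] [ 0.33  0.52 -0.25  1.5   0.13  1.15 -1.26]
[ 0.0077  0.0135 -0.0039] [-0.  0. -0.] [ 0.26  0.51 -0.15  1.5   0.08  1.15 -1.75]
[ 0.0083  0.0239 -0.0043] [-0.  0. -0.] [ 0.18  0.5  -0.05  1.51  0.02  1.14 -2.23]
[-0.0089  0.029  -0.0026] [-0.  0. -0.] [ 0.18  0.41 -0.04  1.31  0.02  1.41 -2.22]
[0.0009 0.0125 0.0058] [-0. -0. -0.] [ 0.52 -0.18  0.08  2.27 -0.37  0.55 -1.04]
```

```bash
cat > fk2.py <<'E'
import numpy as np
from fk import data,LO,HI
from scipy.spatial.transform import Rotation as Ro
from scipy.optimize import least_squares
SG=-np.ones(7);SG[[1,3,5]]=1
def rots(q):
    R=Ro.identity(); out=[]
    for i in range(7):
        R=R*Ro.from_euler("zyzyzyz"[i],SG[i]*q[i]+(-1.5*np.pi if i==6 else 0)); out.append(R)
    return out
def fitlin(lam=1e-4):
    A=[];b=[]
    for q,p,r in data():
        Rs=rots(q); A.append(np.hstack([np.eye(3)]+[R.as_matrix() for R in Rs])); b.append(p)
    A=np.vstack(A); b=np.hstack(b)
    keep=[2]+[3+3*i+j for i in (0,1,2,3,4,5,6) for j in ((0,1,2) if i in (1,3,5) else (0,1))]
    B=A[:,keep]; n=len(keep)
    # iteratively reweighted (sparse)
    wt=np.ones(n)
    for _ in range(30):
        x=np.linalg.solve(B.T@B+lam*np.diag(wt),B.T@b); wt=1/(np.abs(x)+1e-3)
    X=np.zeros(24); X[keep]=x
    return X,B@x-b
if __name__=="__main__":
    X,e=fitlin(1e-6); print(X.reshape(8,3).round(4)); print(np.abs(e).max())
E
python3 fk2.py
```

```text
[[ 0.000e+00  0.000e+00  2.516e-01]
 [ 0.000e+00 -9.000e-03  0.000e+00]
 [-0.000e+00 -9.000e-03  4.555e-01]
 [ 1.000e-04 -6.800e-03  0.000e+00]
 [-2.000e-04 -6.800e-03  4.612e-01]
 [ 1.000e-04 -2.000e-04  0.000e+00]
 [ 0.000e+00 -2.000e-04  3.402e-01]
 [ 0.000e+00 -0.000e+00  0.000e+00]]
1.454789733301709e-05
```

```bash
cat >> fk2.py <<'E'
X,_=fitlin(1e-6); X=X.reshape(8,3)
def fk(q):
    Rs=rots(q); p=X[0].copy()
    for i,R in enumerate(Rs): p=p+R.apply(X[i+1])
    return p,Rs[-1]
def ik(p,R,q0,n=6,seed=0):
    rng=np.random.default_rng(seed); best=None
    def f(q):
        pp,RR=fk(q); return np.r_[(pp-p)*5,(RR.inv()*R).as_rotvec()*.5,.002*(q-q0)]
    for k in range(n):
        s=np.clip(q0 if k==0 else q0+rng.normal(0,.5,7),LO+.03,HI-.03)
        r=least_squares(f,s,bounds=(LO+.01,HI-.01),max_nfev=60)
        pp,RR=fk(r.x); e=(np.linalg.norm(pp-p),np.linalg.norm((RR.inv()*R).as_rotvec()))
        if best is None or e[0]+.2*e[1]<best[0]: best=(e[0]+.2*e[1],e,r.x)
        if best[0]<2e-3: break
    return best[1],best[2]
E
cat > feas.py <<'E'
from h import *; from fk2 import *
q0=ctrl.get_state()["qpos"]
B=dict(y=((.424,-.3577),-9.2),g=((.4597,.342),-1.6),k=((.5394,.1138),-20.9))
for n,(f,a) in B.items():
    for dep in (45,55,65):
        for back in (0,.06,.12):
            for fl in (1,-1):
                G,R=pick(f,a,dep=dep,back=back,flip=fl); qs=np.array(q0); qs[6]=-1.5*fl
                e,q=ik(G,R,qs,n=3); print(n,dep,back,fl,np.round(e,4),q.round(2) if e[0]+.2*e[1]<3e-3 else "")
F=AX+.085*np.array([np.cos(np.radians(PD)),np.sin(np.radians(PD))])
for dep in (45,35,25):
  for yaw in (-30,-15,0,15):
    for fl in (1,-1):
        G,R=pick(F,yaw,dep=dep,h=.081,along=.01,flip=fl); qs=np.array(q0); qs[6]=-1.5*fl
        e,q=ik(G,R,qs,n=3); print("place",dep,yaw,fl,np.round(e,4),q.round(2) if e[0]+.2*e[1]<3e-3 else "")
E
python3 feas.py
```

```text
y 45 0 1 [0.     0.0028] [ 2.07  0.69 -1.16  2.32 -0.77  0.03  0.19]
y 45 0 -1 [0.0001 0.0058] [ 2.07  0.69 -1.17  2.32 -0.42  0.03  3.  ]
y 45 0.06 1 [0.0014 0.0486] 
y 45 0.06 -1 [0.0014 0.0486] 
y 45 0.12 1 [0.002  0.0678] 
y 45 0.12 -1 [0.002  0.0678] 
y 55 0 1 [0.     0.0002] [ 1.07  0.28 -0.15  2.28 -1.25  0.39  0.34]
y 55 0 -1 [0.     0.0001] [ 1.85  0.48 -1.02  2.25 -0.16  0.18  2.54]
y 55 0.06 1 [0.     0.0001] [ 0.88  0.12  0.12  2.32 -1.07  0.53  0.17]
y 55 0.06 -1 [0.     0.0002] [ 1.95  0.24 -1.    2.28 -0.67  0.39  3.  ]
y 55 0.12 1 [0.     0.0002] [ 0.91 -0.03  0.16  2.32 -0.86  0.64 -0.01]
y 55 0.12 -1 [0.0008 0.0305] 
y 65 0 1 [0.     0.0001] [ 1.    0.27 -0.17  2.18 -0.59  0.41 -0.38]
y 65 0 -1 [0.     0.0001] [ 1.03  0.27 -0.21  2.18 -0.57  0.41  2.74]
y 65 0.06 1 [0.     0.0001] [ 0.79  0.12  0.1   2.2  -0.58  0.56 -0.39]
y 65 0.06 -1 [0.     0.0001] [ 0.81  0.12  0.08  2.2  -0.58  0.56  2.75]
y 65 0.12 1 [0. 0.] [ 0.66 -0.01  0.27  2.19 -0.47  0.7  -0.48]
y 65 0.12 -1 [0.     0.0001] [ 0.66 -0.01  0.27  2.19 -0.47  0.7   2.66]
g 45 0 1 [0.     0.0001] [-2.17  0.9
[... 2381 characters left out ...]
001  0.0591] 
place 45 0 -1 [0.0012 0.0658] 
place 45 15 1 [0.     0.0004] [ 1.1   0.28 -0.62  2.28 -1.43  0.39  0.55]
place 45 15 -1 [0.     0.0001] [ 1.66  0.61 -1.29  2.26  0.12  0.12  2.32]
place 35 -30 1 [0.0083 0.2693] 
place 35 -30 -1 [0.0057 0.1751] 
place 35 -15 1 [0.0074 0.2504] 
place 35 -15 -1 [0.0081 0.247 ] 
place 35 0 1 [0.0035 0.1971] 
place 35 0 -1 [0.0036 0.2065] 
place 35 15 1 [0.0005 0.0265] 
place 35 15 -1 [0.0007 0.0393] 
place 25 -30 1 [0.0115 0.3687] 
place 25 -30 -1 [0.009  0.2735] 
place 25 -15 1 [0.0129 0.4064] 
place 25 -15 -1 [0.0134 0.404 ] 
place 25 0 1 [0.0053 0.3014] 
place 25 0 -1 [0.0055 0.3142] 
place 25 15 1 [0.0014 0.0777] 
place 25 15 -1 [0.0016 0.0914]
```

```bash
cat > feas2.py <<'E'
from h import *; from fk2 import *
F=AX+.085*np.array([np.cos(np.radians(PD)),np.sin(np.radians(PD))])
for dep in (25,35,45):
  for yaw in range(-75,136,15):
    r=[]
    for fl in (1,-1):
        G,R=pick(F,yaw,dep=dep,h=.081,along=.01,flip=fl)
        best=None
        for q0 in ([.5,.4,0,2,-1,.8,0],[-.5,.4,0,2,1,.8,0],[.2,.4,0,2,0,.8,2.5],[.2,.6,-.9,2,2.5,1,0]):
            e,q=ik(G,R,np.array(q0),n=2)
            if best is None or sum(e)<sum(best[0]): best=(e,q)
        e,q=best
        r.append(str(q.round(2)) if e[0]+.2*e[1]<3e-3 else "x(%.3f)"%e[1])
    print(dep,yaw,*r)
E
python3 feas2.py
```

```text
25 -75 [-0.48  0.61  0.09  2.02  1.2   1.22  2.12] [ 0.25  0.78 -0.78  1.99  1.53  1.68 -1.08]
25 -60 [-0.36  0.51 -0.04  2.23  1.51  1.14  2.02] [ 0.34  0.7  -0.83  2.2   1.73  1.56 -1.07]
25 -45 x(0.063) x(0.063)
25 -30 x(0.273) x(0.273)
25 -15 x(0.403) x(0.404)
25 0 x(0.271) x(0.269)
25 15 x(0.059) x(0.058)
25 30 [0.34 0.57 0.49 2.24 4.54 1.3  1.11] [ 1.87  1.22 -1.34  2.18  0.08  0.27  3.  ]
25 45 [ 0.77  0.61  0.03  2.01 -1.34  1.22  1.01] [ 0.7   0.61  0.11  2.02 -1.37  1.25 -2.12]
25 60 [ 0.9   0.72 -0.15  1.79 -1.04  1.3   0.9 ] [ 0.63  0.72  0.18  1.8  -1.19  1.45 -2.15]
25 75 [ 0.85  0.83 -0.17  1.56 -0.85  1.47  0.86] [ 0.57  0.83  0.23  1.58 -1.06  1.64 -2.15]
25 90 [ 0.77  0.94 -0.18  1.34 -0.7   1.67  0.85] [ 0.49  0.95  0.27  1.36 -0.96  1.82 -2.13]
25 105 [ 0.68  1.04 -0.17  1.12 -0.58  1.86  0.88] [ 0.42  1.06  0.31  1.14 -0.87  2.   -2.07]
25 120 [ 0.72  1.19 -0.52  0.91 -0.24  2.01  0.8 ] [ 0.57  1.14 -0.15  0.92 -0.47  2.05 -2.18]
25 135 x(0.120) x(0.120)
35 -75 [-0.37  0.5   0.04  2.02  1.12  1.11  2.27] [ 0.36  0.68 -0.84  1.99  1.43  1.52 -0.96]
35 -60 [-0.26  
[... 1498 characters left out ...]
61  0.65 -1.17  2.13 -0.31  0.38  3.  ]
45 45 [ 0.69  0.42 -0.04  2.   -1.04  0.93  0.62] [ 1.59  0.81 -1.2   1.97 -0.05  0.64  3.  ]
45 60 [ 0.7   0.52 -0.06  1.83 -0.86  1.11  0.66] [ 1.54  1.   -1.27  1.79  0.19  0.9   3.  ]
45 75 [ 0.69  0.63 -0.08  1.65 -0.72  1.28  0.72] [ 0.35  0.65  0.38  1.67 -0.93  1.42 -2.27]
45 90 [ 0.65  0.72 -0.09  1.48 -0.59  1.45  0.79] [ 0.32  0.76  0.4   1.5  -0.84  1.58 -2.17]
45 105 [ 0.59  0.81 -0.1   1.31 -0.47  1.6   0.89] [ 0.27  0.85  0.42  1.33 -0.76  1.73 -2.05]
45 120 [ 0.51  0.89 -0.1   1.16 -0.36  1.75  1.01] [ 0.21  0.93  0.45  1.19 -0.67  1.85 -1.91]
45 135 [ 0.59  0.99 -0.43  1.03 -0.04  1.85  1.01] [ 0.17  0.99  0.44  1.07 -0.55  1.93 -1.77]
```

Run:
```python
from h import *; from fk2 import *
q0=ctrl.get_state()["qpos"]
for b in (.1,0):
    G,R=pick((.424,-.3577),-9.2,dep=60,h=.026,back=b); print(G.round(3),ik(G,R,q0)); plan(G,R)
```

```text
[ 0.343 -0.345  0.113] ((np.float64(9.366830419634017e-07), np.float64(5.442590803488354e-05)), array([ 0.71548256,  0.01378537,  0.26680552,  2.26531797, -0.70312371,
        0.60779521, -0.21447189]))
 lin [-0.0715, 0.122, 0.0267] rot [0.0232, -0.0415, -0.1692] ang 10.1 dist 0.144
[ 0.392 -0.353  0.026] ((np.float64(2.3565569728249044e-06), np.float64(0.00010802764530405432)), array([ 1.04697979,  0.27223643, -0.17415955,  2.23143807, -0.9067421 ,
        0.37490378, -0.03168548]))
 lin [-0.0758, 0.1201, 0.1266] rot [0.0232, -0.0415, -0.1692] ang 10.1 dist 0.19
```

>>> send_rows:
  moves:
    - {"linear": [-0.015, 0.03, 0.0], "rotation": [0.01, -0.02, -0.08], "fingers": 70}
    - {"linear": [-0.04, 0.065, 0.01], "rotation": [0.023, -0.041, -0.169], "fingers": 70}
    - {"linear": [-0.06, 0.1, 0.02], "rotation": [0.023, -0.041, -0.169], "fingers": 70}
    - {"linear": [-0.0715, 0.122, 0.027], "rotation": [0.023, -0.041, -0.169], "fingers": 70}
    - {"linear": [-0.0715, 0.122, 0.027], "rotation": [0.023, -0.041, -0.169], "fingers": 70}
    - {"linear": [-0.0715, 0.122, 0.027], "rotation": [0.023, -0.041, -0.169], "fingers": 70}
    - {"linear": [-0.0715, 0.122, 0.027], "rotation": [0.023, -0.041, -0.169], "fingers": 70}
    - {"linear": [-0.0715, 0.122, 0.027], "rotation": [0.023, -0.041, -0.169], "fingers": 70}

```text
time_s: 5.63
tcp_pos: [0.3483, -0.3424, 0.1147]
tool_rot: [0.02, 0.963, -0.076, 0.258]
contact_force: [-0.1, -0.9, 0.7]
opening: 0.706
```

Run:
```python
from h import *
log()
G,R=pick((.424,-.3577),-9.2,dep=60,h=.026); plan(G,R)
s=snapshot("scene"); cv2.imwrite("pics/s2.png",s["pixels"][80:280,220:460,::-1].repeat(3,0).repeat(3,1))
```

```text
t 5.63 p [ 0.3483 -0.3424  0.1147] q [ 0.58   0.008  0.39   2.265 -0.694  0.608 -0.232] op 0.706 F [-0.1 -0.9  0.7]
 lin [-0.0052, 0.0031, 0.0994] rot [-0.0016, 0.0006, 0.0036] ang 0.2 dist 0.1
```

View pics/s2.png

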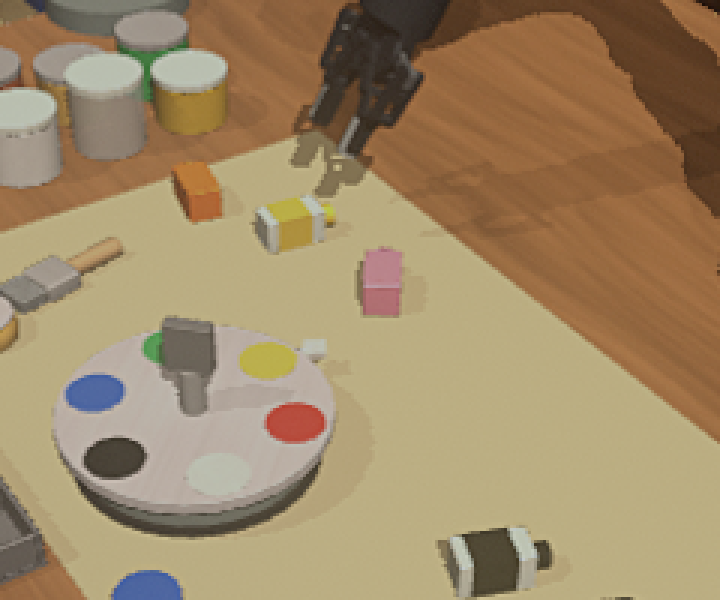

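The yellow place is at the pointer, and the gripper is poised behind the yellow bottle. Approaching.

>>> send_rows:
  moves:
    - {"linear": [-0.005, 0.003, 0.015], "rotation": [0, 0, 0.003], "fingers": 70}
    - {"linear": [-0.005, 0.003, 0.035], "rotation": [0, 0, 0.003], "fingers": 70}
    - {"linear": [-0.005, 0.003, 0.055], "rotation": [0, 0, 0.003], "fingers": 70}
    - {"linear": [-0.005, 0.003, 0.075], "rotation": [0, 0, 0.003], "fingers": 70}
    - {"linear": [-0.005, 0.003, 0.09], "rotation": [0, 0, 0.003], "fingers": 70}
    - {"linear": [-0.005, 0.003, 0.097], "rotation": [0, 0, 0.003], "fingers": 70}
    - {"linear": [-0.005, 0.003, 0.097], "rotation": [0, 0, 0.003], "fingers": 70}
    - {"linear": [-0.005, 0.003, 0.097], "rotation": [0, 0, 0.003], "fingers": 70}

```text
time_s: 6.35
tcp_pos: [0.392, -0.3522, 0.0287]
tool_rot: [0.02, 0.963, -0.076, 0.258]
contact_force: [-0.3, 0.1, -0.3]
opening: 0.699
```

Run:
```python
from h import *
log()
G,R=pick((.424,-.3577),-9.2,dep=60,h=.026); plan(G,R)
s=snapshot("scene"); cv2.imwrite("pics/s3.png",s["pixels"][100:220,260:400,::-1].repeat(5,0).repeat(5,1))
```

```text
t 6.35 p [ 0.392  -0.3522  0.0287] q [ 0.611  0.265  0.304  2.249 -1.104  0.473  0.127] op 0.699 F [-0.3  0.1 -0.3]
 lin [-0.001, 0.0003, 0.0025] rot [-0.0021, -0.0002, 0.002] ang 0.2 dist 0.003
```

View pics/s3.png

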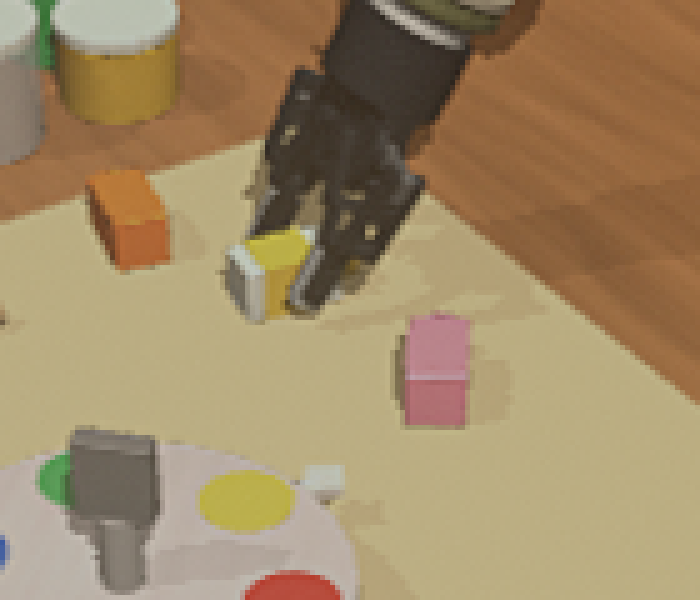

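>>> send_rows:
  moves:
    - {"linear": [0, 0, 0], "rotation": [0, 0, 0], "fingers": 20}
    - {"linear": [0, 0, 0], "rotation": [0, 0, 0], "fingers": 20}
    - {"linear": [0, 0, 0], "rotation": [0, 0, 0], "fingers": 20}
    - {"linear": [0, 0, 0], "rotation": [0, 0, 0], "fingers": 20}
    - {"linear": [0, 0, 0], "rotation": [0, 0, 0], "fingers": 20}
    - {"linear": [0.01, 0, -0.017], "rotation": [0, 0, 0], "fingers": 20}
    - {"linear": [0.03, 0, -0.052], "rotation": [0, 0, 0], "fingers": 20}
    - {"linear": [0.05, 0, -0.087], "rotation": [0, 0, 0], "fingers": 20}
  force: 60

```text
time_s: 7.07
tcp_pos: [0.3893, -0.3522, 0.1277]
tool_rot: [0.02, 0.963, -0.078, 0.256]
contact_force: [2.3, 0.5, -0.0]
opening: 0.386
```

```bash
cat > route.py <<'E'
from h import *; from fk2 import *
import sys
def place(F,yaw,dep,fl,hz,ax_off,up=0.):
    """upright: foot centre F xy; TCP height above top = along(hz); ax_off = TCP offset beyond bottle axis, opposite tool side (h-.017)"""
    G,R=pick(F,yaw,dep=dep,h=.046+hz+up,along=ax_off,flip=fl); return G,R
F=AX+.085*np.array([np.cos(np.radians(PD)),np.sin(np.radians(PD))])
def joint_route(q0,G,R,n,base=None):
    best=None
    for k in range(6):
        e,q=ik(G,R,np.array(q0),n=1+k,seed=k)
        if sum(e)<3e-3 and (best is None or abs(q-q0).max()<abs(best-q0).max()): best=q
    q=best; print("goal q",q.round(2),"max dq",abs(q-q0).max().round(2))
    _,p0,R0=cur(); p0,R0=(p0,R0) if base is None else base
    for i in range(1,n+1):
        p,Rr=fk(q0+(q-q0)*i/n); print(i,"world",p.round(3),"lin",R0.inv().apply(p-p0).round(3).tolist(),"rot",(R0.inv()*Rr).as_rotvec().round(3).tolist())
E
python3 - <<'E'
from route import *
log()
q0=ctrl.get_state()["qpos"]
# pick: TCP was h=.0287 -> ax offset .0117, along .032
G,R=place(F,75,30,-1,.032,-.0117,up=.12)
print(F,G); joint_route(q0,G,R,6)
s=snapshot("scene"); cv2.imwrite("pics/s4.png",s["pixels"][60:220,240:440,::-1].repeat(4,0).repeat(4,1))
E
```

```text
t 7.07 p [ 0.3893 -0.3522  0.1277] q [ 0.478  0.055  0.427  2.183 -0.664  0.616 -0.339] op 0.386 F [ 2.3  0.5 -0. ]
[ 0.5440963  -0.14749962] [ 0.54712449 -0.13619829  0.198     ]
goal q [ 0.45  0.6   0.32  1.6  -1.04  1.68 -2.34] max dq 2.0
1 world [ 0.424 -0.318  0.127] lin [0.025, -0.04, 0.015] rot [0.155, -0.065, 0.341]
2 world [ 0.458 -0.28   0.131] lin [0.05, -0.082, 0.025] rot [0.294, -0.181, 0.673]
3 world [ 0.487 -0.241  0.141] lin [0.075, -0.126, 0.028] rot [0.408, -0.35, 0.988]
4 world [ 0.513 -0.202  0.156] lin [0.099, -0.168, 0.025] rot [0.486, -0.57, 1.279]
5 world [ 0.533 -0.167  0.175] lin [0.121, -0.206, 0.015] rot [0.512, -0.841, 1.538]
6 world [ 0.547 -0.136  0.198] lin [0.14, -0.239, -0.001] rot [0.472, -1.155, 1.75]
```

View pics/s4.png

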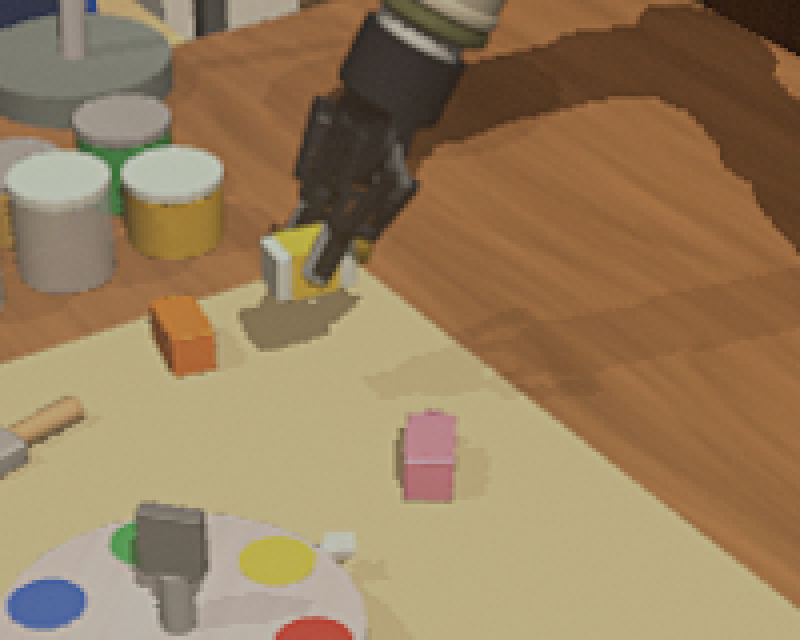

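Run:
```python
from route import *
q0=ctrl.get_state()["qpos"]
G,R=place(F,75,30,-1,.032,.0117,up=.12)
print(G); joint_route(q0,G,R,6)
```

```text
[ 0.54106812 -0.15880095  0.198     ]
goal q [ 0.48  0.63  0.33  1.57 -1.03  1.71 -2.33] max dq 1.97
1 world [ 0.424 -0.325  0.135] lin [0.022, -0.037, 0.016] rot [0.154, -0.071, 0.342]
2 world [ 0.456 -0.29   0.138] lin [0.046, -0.077, 0.026] rot [0.292, -0.192, 0.674]
3 world [ 0.484 -0.253  0.146] lin [0.069, -0.118, 0.03] rot [0.404, -0.362, 0.989]
4 world [ 0.509 -0.218  0.159] lin [0.091, -0.156, 0.028] rot [0.481, -0.584, 1.281]
5 world [ 0.528 -0.186  0.177] lin [0.112, -0.191, 0.019] rot [0.507, -0.855, 1.538]
6 world [ 0.541 -0.159  0.198] lin [0.13, -0.22, 0.005] rot [0.469, -1.169, 1.75]
```

>>> send_rows:
  moves:
    - {"linear": [0.006, -0.01, 0.004], "rotation": [0.04, -0.015, 0.09], "fingers": 20}
    - {"linear": [0.014, -0.023, 0.01], "rotation": [0.095, -0.04, 0.2], "fingers": 20}
    - {"linear": [0.022, -0.037, 0.016], "rotation": [0.154, -0.071, 0.31], "fingers": 20}
    - {"linear": [0.03, -0.05, 0.02], "rotation": [0.2, -0.11, 0.42], "fingers": 20}
    - {"linear": [0.038, -0.063, 0.023], "rotation": [0.245, -0.15, 0.53], "fingers": 20}
    - {"linear": [0.045, -0.075, 0.026], "rotation": [0.29, -0.19, 0.64], "fingers": 20}
    - {"linear": [0.052, -0.088, 0.027], "rotation": [0.325, -0.24, 0.74], "fingers": 20}
    - {"linear": [0.058, -0.1, 0.028], "rotation": [0.355, -0.285, 0.84], "fingers": 20}

```text
time_s: 7.78
tcp_pos: [0.4711, -0.2642, 0.1337]
tool_rot: [-0.263, 0.862, -0.418, 0.117]
contact_force: [-0.6, -0.8, -1.2]
opening: 0.389
```

Run:
```python
from route import *
log()
q0=ctrl.get_state()["qpos"]
G,R=place(F,75,30,-1,.032,.0117,up=.12)
joint_route(q0,G,R,4)
```

```text
t 7.78 p [ 0.4711 -0.2642  0.1337] q [ 0.428  0.307  0.438  1.923 -0.825  1.095 -1.174] op 0.389 F [-0.6 -0.8 -1.2]
goal q [ 0.44  0.63  0.38  1.57 -1.04  1.73 -2.32] max dq 1.14
1 world [ 0.494 -0.235  0.145] lin [-0.009, -0.037, 0.011] rot [0.06, -0.14, 0.283]
2 world [ 0.514 -0.206  0.16 ] lin [-0.019, -0.072, 0.017] rot [0.082, -0.301, 0.558]
3 world [ 0.53  -0.18   0.178] lin [-0.03, -0.106, 0.018] rot [0.06, -0.477, 0.82]
4 world [ 0.541 -0.159  0.198] lin [-0.04, -0.136, 0.013] rot [-0.01, -0.662, 1.065]
```

>>> send_rows:
  moves:
    - {"linear": [-0.004, -0.015, 0.005], "rotation": [0.025, -0.05, 0.11], "fingers": 20}
    - {"linear": [-0.008, -0.03, 0.009], "rotation": [0.05, -0.11, 0.225], "fingers": 20}
    - {"linear": [-0.012, -0.046, 0.013], "rotation": [0.065, -0.17, 0.335], "fingers": 20}
    - {"linear": [-0.016, -0.062, 0.016], "rotation": [0.078, -0.235, 0.445], "fingers": 20}
    - {"linear": [-0.02, -0.077, 0.017], "rotation": [0.082, -0.31, 0.555], "fingers": 20}
    - {"linear": [-0.025, -0.091, 0.018], "rotation": [0.075, -0.38, 0.66], "fingers": 20}
    - {"linear": [-0.03, -0.106, 0.018], "rotation": [0.06, -0.46, 0.77], "fingers": 20}
    - {"linear": [-0.034, -0.117, 0.016], "rotation": [0.045, -0.53, 0.87], "fingers": 20}

```text
time_s: 8.45
tcp_pos: [0.5336, -0.1708, 0.1854]
tool_rot: [0.401, -0.612, 0.65, 0.206]
contact_force: [0.8, -0.5, -0.4]
opening: 0.385
```

Run:
```python
from route import *
log()
q0=ctrl.get_state()["qpos"]
G,R=place(F,75,30,-1,.032,.0117,up=.12)
joint_route(q0,G,R,2)
```

```text
t 8.45 p [ 0.5336 -0.1708  0.1854] q [ 0.409  0.564  0.419  1.642 -1.005  1.613 -2.07 ] op 0.385 F [ 0.8 -0.5 -0.4]
goal q [ 0.42  0.64  0.41  1.57 -1.06  1.74 -2.31] max dq 0.24
1 world [ 0.538 -0.164  0.192] lin [-0.008, -0.004, 0.002] rot [-0.021, -0.061, 0.119]
2 world [ 0.541 -0.159  0.198] lin [-0.017, -0.008, 0.004] rot [-0.049, -0.12, 0.238]
```

>>> send_rows:
  moves:
    - {"linear": [-0.004, -0.002, 0.001], "rotation": [-0.01, -0.03, 0.06], "fingers": 20}
    - {"linear": [-0.008, -0.004, 0.002], "rotation": [-0.021, -0.061, 0.119], "fingers": 20}
    - {"linear": [-0.012, -0.006, 0.003], "rotation": [-0.035, -0.09, 0.18], "fingers": 20}
    - {"linear": [-0.017, -0.008, 0.004], "rotation": [-0.049, -0.12, 0.238], "fingers": 20}
    - {"linear": [-0.017, -0.008, 0.004], "rotation": [-0.049, -0.12, 0.238], "fingers": 20}
    - {"linear": [-0.017, -0.008, 0.004], "rotation": [-0.049, -0.12, 0.238], "fingers": 20}
    - {"linear": [-0.017, -0.008, 0.004], "rotation": [-0.049, -0.12, 0.238], "fingers": 20}
    - {"linear": [-0.017, -0.008, 0.004], "rotation": [-0.049, -0.12, 0.238], "fingers": 20}

```text
time_s: 9.12
tcp_pos: [0.5402, -0.1597, 0.1974]
tool_rot: [0.397, -0.529, 0.687, 0.301]
contact_force: [0.3, -0.4, -0.8]
opening: 0.383
```

Run:
```python
from route import *
log()
for up in (.12,.0): plan(*place(F,75,30,-1,.032,.0117,up=up))
s=snapshot("scene"); w=cloud(s)
np.savez("s5.npz",w=w,px=s["pixels"])
cv2.imwrite("pics/s5.png",s["pixels"][90:270,210:430,::-1].repeat(3,0).repeat(3,1))
```

```text
t 9.12 p [ 0.5402 -0.1597  0.1974] q [ 0.421  0.634  0.413  1.578 -1.055  1.736 -2.301] op 0.383 F [ 0.3 -0.4 -0.8]
 lin [-0.0011, -0.0007, 0.0006] rot [-0.0027, -0.0043, 0.0046] ang 0.4 dist 0.001
 lin [0.1026, -0.0, 0.0611] rot [-0.0027, -0.0043, 0.0046] ang 0.4 dist 0.119
```

View pics/s5.png

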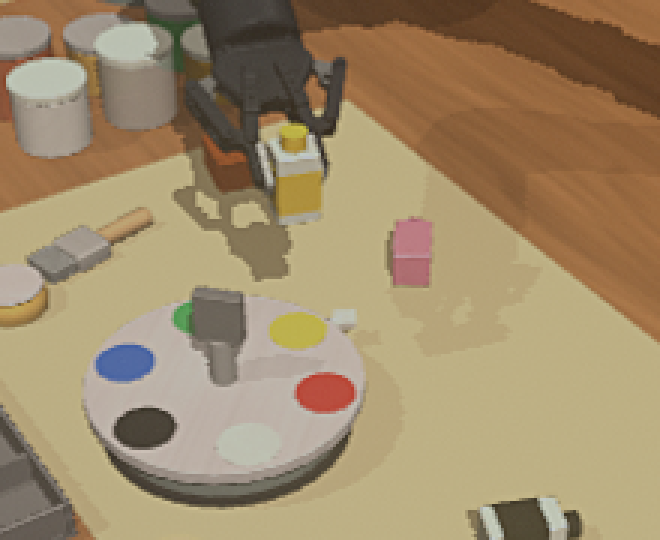

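```bash
cat >> h.py <<'E'
def annotate(s,P,name,box,k=4):
    im=s["pixels"][:,:,::-1].copy(); x0,y0,x1,y1=box
    im=cv2.resize(im[y0:y1,x0:x1],None,fx=k,fy=k,interpolation=cv2.INTER_CUBIC)
    for (u,v) in proj(s,P): cv2.drawMarker(im,(int((u-x0+.5)*k),int((v-y0+.5)*k)),(255,0,255),cv2.MARKER_CROSS,9,1)
    cv2.imwrite(name,im)
E
python3 - <<'E'
from route import *
for n in ("scene","top"):
    s=snapshot(n)
    P=[[*F,.166],[*F,.226],[*F,.24],[*F,.046],[*AX,.131]]
    a=np.radians(75); 
    for sx in(-1,1):
        for sy in(-1,1):
            d=np.array([np.cos(a)*sx-np.sin(a)*sy,np.sin(a)*sx+np.cos(a)*sy])*.017
            P+= [[*(F+d),.166],[*(F+d),.226]]
    u=proj(s,P[:1])[0].astype(int); 
    annotate(s,P,f"pics/a6{n}.png",(u[0]-60,u[1]-60,u[0]+60,u[1]+60),5)
E
```

```text
(no output)
```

View pics/a6scene.png

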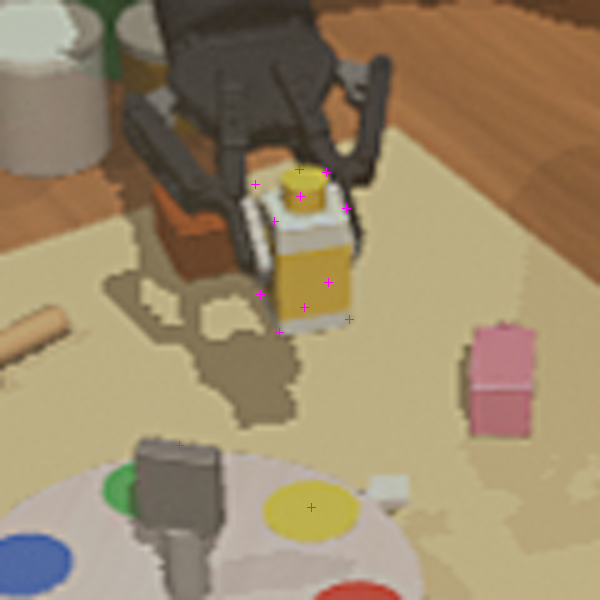

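View pics/a6top.png

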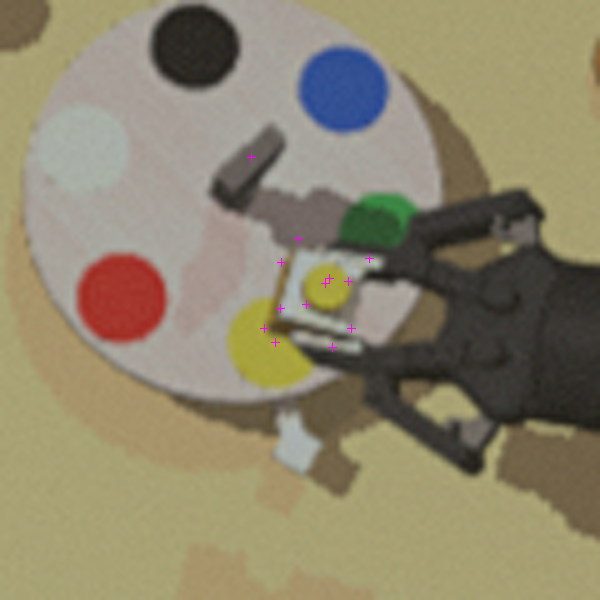

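Bottle is held upright, and its projection agrees within 2–3 mm of the predicted position in both views. Lowering.

>>> send_rows:
  moves:
    - {"linear": [0.014, 0, 0.009], "rotation": [-0.002, -0.004, 0.004], "fingers": 20}
    - {"linear": [0.03, 0, 0.018], "rotation": [-0.002, -0.004, 0.004], "fingers": 20}
    - {"linear": [0.046, 0, 0.028], "rotation": [-0.002, -0.004, 0.004], "fingers": 20}
    - {"linear": [0.062, 0, 0.037], "rotation": [-0.002, -0.004, 0.004], "fingers": 20}
    - {"linear": [0.077, 0, 0.046], "rotation": [-0.002, -0.004, 0.004], "fingers": 20}
    - {"linear": [0.087, 0, 0.052], "rotation": [-0.002, -0.004, 0.004], "fingers": 20}
    - {"linear": [0.094, 0, 0.056], "rotation": [-0.002, -0.004, 0.004], "fingers": 20}
    - {"linear": [0.096, 0, 0.057], "rotation": [-0.002, -0.004, 0.004], "fingers": 20}

```text
time_s: 9.93
tcp_pos: [0.5404, -0.1582, 0.084]
tool_rot: [0.396, -0.526, 0.687, 0.306]
contact_force: [-1.1, 0.6, -0.9]
opening: 0.388
```

Run:
```python
from route import *
log()
for up in (0,-.003): plan(*place(F,75,30,-1,.032,.0117,up=up))
s=snapshot("scene")
P=[[*F,.046],[*F,.106],[*F,.12]]
u=proj(s,P[:1])[0].astype(int); annotate(s,P,"pics/a7.png",(u[0]-50,u[1]-60,u[0]+50,u[1]+40),6)
```

```text
t 9.93 p [ 0.5404 -0.1582  0.084 ] q [ 0.442  0.801  0.381  1.607 -1.089  1.64  -2.15 ] op 0.388 F [-1.1  0.6 -0.9]
 lin [0.0054, -0.0008, 0.0026] rot [0.0013, 0.0012, -0.0027] ang 0.2 dist 0.006
 lin [0.008, -0.0008, 0.0041] rot [0.0013, 0.0012, -0.0027] ang 0.2 dist 0.009
```

View pics/a7.png

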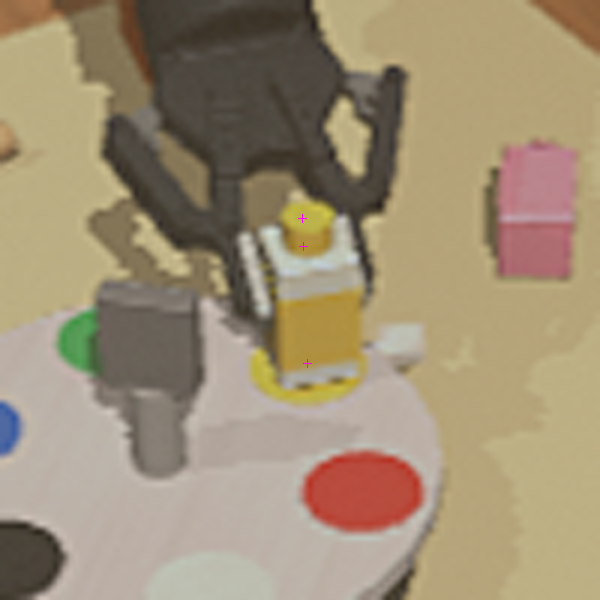

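>>> send_rows:
  moves:
    - {"linear": [0.001, 0, 0.0005], "rotation": [0, 0, 0], "fingers": 20}
    - {"linear": [0.002, 0, 0.001], "rotation": [0, 0, 0], "fingers": 20}
    - {"linear": [0.003, 0, 0.0015], "rotation": [0, 0, 0], "fingers": 20}
    - {"linear": [0.004, 0, 0.002], "rotation": [0, 0, 0], "fingers": 20}
    - {"linear": [0.005, 0, 0.0025], "rotation": [0, 0, 0], "fingers": 20}
    - {"linear": [0.006, 0, 0.003], "rotation": [0, 0, 0], "fingers": 20}
    - {"linear": [0.006, 0, 0.003], "rotation": [0, 0, 0], "fingers": 20}
    - {"linear": [0.006, 0, 0.003], "rotation": [0, 0, 0], "fingers": 20}

```text
time_s: 10.65
tcp_pos: [0.5411, -0.1589, 0.0808]
tool_rot: [0.398, -0.527, 0.686, 0.305]
contact_force: [-3.0, -1.3, 9.2]
opening: 0.384
```

Run:
```python
from route import *
log()
for up in (0,-.003): plan(*place(F,75,30,-1,.032,.0117,up=up))
```

```text
t 10.65 p [ 0.5411 -0.1589  0.0808] q [ 0.444  0.807  0.379  1.605 -1.091  1.638 -2.142] op 0.384 F [-3.  -1.3  9.2]
 lin [0.0023, 0.0, 0.0015] rot [-0.0002, 0.0026, 0.0007] ang 0.2 dist 0.003
 lin [0.0049, 0.0, 0.003] rot [-0.0002, 0.0026, 0.0007] ang 0.2 dist 0.006
```

>>> send_rows:
  moves:
    - {"linear": [0, 0, 0], "rotation": [0, 0, 0], "fingers": 45}
    - {"linear": [0, 0, 0], "rotation": [0, 0, 0], "fingers": 50}
    - {"linear": [0, 0, 0], "rotation": [0, 0, 0], "fingers": 60}
    - {"linear": [0, 0, 0], "rotation": [0, 0, 0], "fingers": 60}
    - {"linear": [0, 0, 0], "rotation": [0, 0, 0], "fingers": 60}
    - {"linear": [0, 0, -0.015], "rotation": [0, 0, 0], "fingers": 60}
    - {"linear": [0, 0, -0.04], "rotation": [0, 0, 0], "fingers": 60}
    - {"linear": [0, 0, -0.075], "rotation": [0, 0, 0], "fingers": 60}

```text
time_s: 11.32
tcp_pos: [0.5238, -0.2203, 0.1165]
tool_rot: [0.396, -0.527, 0.686, 0.307]
contact_force: [1.6, -0.5, 0.0]
opening: 0.598
```

```bash
cat >> h.py <<'E'
def capfind(hue,cam="top",xy=None,zc=.120,r=.03):
    """centre of cap top (cluster at height) near xy"""
    s=snapshot(cam); w=cloud(s)
    m=(abs(w[...,2]-zc)<.008)&(np.hypot(w[...,0]-xy[0],w[...,1]-xy[1])<r)
    q=w[m]; return len(q),q.mean(0),np.ptp(q,0)
E
python3 - <<'E'
from route import *
log()
print(F,capfind(0,xy=F),capfind(0,"scene",xy=F))
s=snapshot("scene")
P=[[*F,.046],[*F,.106],[*F,.12]]
u=proj(s,P[:1])[0].astype(int); annotate(s,P,"pics/a8.png",(u[0]-50,u[1]-60,u[0]+50,u[1]+40),6)
st=snapshot("top");w=cloud(st)
for k,v in spots(st,w).items(): print(k,v[0],v[1].round(4),np.degrees(np.arctan2(v[1][1]+.1255,v[1][0]-.6262)).round(1))
u=proj(st,P[:1])[0].astype(int); annotate(st,P,"pics/a8t.png",(u[0]-50,u[1]-60,u[0]+50,u[1]+40),6)
E
```

```text
t 11.32 p [ 0.5238 -0.2203  0.1165] q [ 0.522  0.813  0.412  1.497 -1.043  1.756 -2.172] op 0.598 F [ 1.6 -0.5  0. ]
[ 0.5440963  -0.14749962] (61, array([ 0.54344706, -0.14612627,  0.11910457]), array([0.0210028 , 0.02138336, 0.01160255])) (50, array([ 0.54711336, -0.14439812,  0.11708265]), array([0.0212506 , 0.02356172, 0.00898502]))
red 238 [ 0.5666 -0.0651] 134.6
green 232 [ 0.6026 -0.2081] -105.9
blue 226 [ 0.685  -0.1869] -46.3
yellow 56 [ 0.5351 -0.1367] -173.0
black 207 [ 0.7084 -0.105 ] 14.0
```

View pics/a8.png

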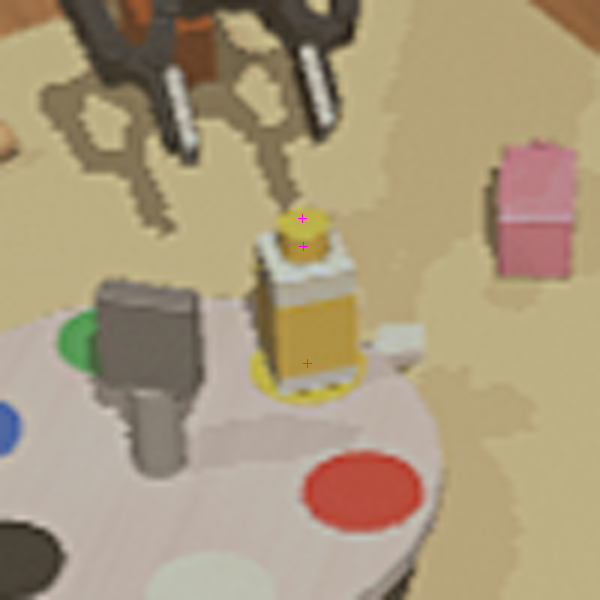

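View pics/a8t.png

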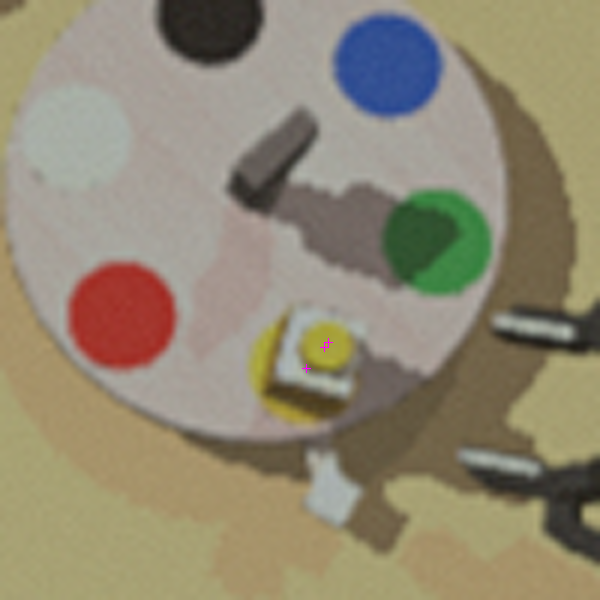

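Yellow stands upright, about 1.5 mm from the loading point. Lifting away, then on to the knob.

>>> send_rows:
  moves:
    - {"linear": [-0.02, 0, -0.03], "rotation": [0, 0, 0], "fingers": 50}
    - {"linear": [-0.05, 0, -0.05], "rotation": [0, 0, 0], "fingers": 40}
    - {"linear": [-0.08, 0, -0.06], "rotation": [0, 0, 0], "fingers": 40}
    - {"linear": [-0.11, 0, -0.075], "rotation": [0, 0, 0], "fingers": 40}
    - {"linear": [-0.13, 0, -0.085], "rotation": [0, 0, 0], "fingers": 40}
    - {"linear": [-0.13, 0, -0.085], "rotation": [0, 0, 0], "fingers": 40}
    - {"linear": [-0.13, 0, -0.085], "rotation": [0, 0, 0], "fingers": 40}
    - {"linear": [-0.13, 0, -0.085], "rotation": [0, 0, 0], "fingers": 40}
  force: 40

```text
time_s: 12.18
tcp_pos: [0.5218, -0.2294, 0.2707]
tool_rot: [0.397, -0.527, 0.687, 0.306]
contact_force: [-0.5, 0.0, -0.4]
opening: 0.405
```

Run:
```python
from route import *
log()
q0=ctrl.get_state()["qpos"]
K=np.array([.6245,-.1245])
joint_route(q0,[*K,.27],down(45),8)
```

```text
t 12.18 p [ 0.5218 -0.2294  0.2707] q [ 0.517  0.637  0.447  1.401 -1.033  1.919 -2.382] op 0.405 F [-0.5  0.  -0.4]Traceback (most recent call last):
  File "<stdin>", line 5, in <module>
  File "route.py", line 12, in joint_route
    q=best; print("goal q",q.round(2),"max dq",abs(q-q0).max().round(2))
                           ^^^^^^^
AttributeError: 'NoneType' object has no attribute 'round'
```

```bash
sed -i 's/def joint_route(q0,G,R,n,base=None):/def joint_route(q0,G,R,n,base=None,seed=None):/; s/e,q=ik(G,R,np.array(q0),n=1+k,seed=k)/e,q=ik(G,R,np.array(q0 if seed is None else seed,float),n=1+k,seed=k)/' route.py
python3 - <<'E'
from route import *
q0=ctrl.get_state()["qpos"]
joint_route(q0,[.6245,-.1245,.27],down(45),8,seed=[.2,.4,0,1.3,0,1.4,.9])
E
```

```text
goal q [ 0.16  0.4  -0.03  1.3   0.01  1.44  0.93] max dq 3.31
1 world [ 0.525 -0.204  0.256] lin [0.001, 0.004, 0.029] rot [-0.118, 0.093, -0.464]
2 world [ 0.528 -0.185  0.243] lin [0.002, 0.006, 0.052] rot [-0.27, 0.146, -0.938]
3 world [ 0.533 -0.17   0.234] lin [0.002, 0.005, 0.07] rot [-0.455, 0.153, -1.417]
4 world [ 0.541 -0.16   0.23 ] lin [-0.0, -0.001, 0.083] rot [-0.672, 0.104, -1.893]
5 world [ 0.554 -0.152  0.23 ] lin [-0.006, -0.012, 0.093] rot [-0.923, -0.016, -2.354]
6 world [ 0.573 -0.145  0.236] lin [-0.018, -0.028, 0.1] rot [-1.214, -0.23, -2.783]
7 world [ 0.596 -0.136  0.249] lin [-0.036, -0.048, 0.105] rot [1.194, 0.443, 2.416]
8 world [ 0.624 -0.125  0.27 ] lin [-0.063, -0.072, 0.111] rot [1.081, 0.621, 1.868]
```

>>> send_rows:
  moves:
    - {"linear": [0, 0.001, 0.007], "rotation": [-0.025, 0.025, -0.115], "fingers": 40}
    - {"linear": [0, 0.002, 0.014], "rotation": [-0.055, 0.05, -0.23], "fingers": 40}
    - {"linear": [0.001, 0.003, 0.022], "rotation": [-0.085, 0.07, -0.345], "fingers": 40}
    - {"linear": [0.001, 0.004, 0.029], "rotation": [-0.118, 0.093, -0.46], "fingers": 40}
    - {"linear": [0.001, 0.004, 0.034], "rotation": [-0.15, 0.107, -0.575], "fingers": 40}
    - {"linear": [0.001, 0.005, 0.04], "rotation": [-0.19, 0.12, -0.69], "fingers": 40}
    - {"linear": [0.002, 0.006, 0.046], "rotation": [-0.225, 0.134, -0.8], "fingers": 40}
    - {"linear": [0.002, 0.006, 0.052], "rotation": [-0.26, 0.146, -0.91], "fingers": 40}

```text
time_s: 12.85
tcp_pos: [0.527, -0.1853, 0.2415]
tool_rot: [-0.371, 0.84, -0.367, -0.147]
contact_force: [-0.3, -0.7, -0.5]
opening: 0.398
```

Run:
```python
from route import *
log()
q0=ctrl.get_state()["qpos"]
joint_route(q0,[.6245,-.1245,.27],down(45),6,seed=[.2,.4,0,1.3,0,1.4,.9])
```

```text
t 12.85 p [ 0.527  -0.1853  0.2415] q [ 0.436  0.58   0.323  1.379 -0.775  1.796 -1.577] op 0.398 F [-0.3 -0.7 -0.5]
goal q [ 0.16  0.4  -0.03  1.3   0.01  1.44  0.93] max dq 2.5
1 world [ 0.532 -0.171  0.233] lin [0.001, -0.006, 0.017] rot [-0.149, 0.003, -0.495]
2 world [ 0.541 -0.16   0.228] lin [0.003, -0.015, 0.028] rot [-0.302, -0.044, -0.998]
3 world [ 0.554 -0.152  0.229] lin [0.008, -0.028, 0.034] rot [-0.456, -0.146, -1.502]
4 world [ 0.573 -0.145  0.236] lin [0.014, -0.048, 0.035] rot [-0.606, -0.312, -1.999]
5 world [ 0.596 -0.136  0.249] lin [0.019, -0.077, 0.033] rot [-0.751, -0.558, -2.476]
6 world [ 0.624 -0.125  0.27 ] lin [0.021, -0.113, 0.028] rot [0.863, 0.891, 2.849]
```

>>> send_rows:
  moves:
    - {"linear": [0, -0.001, 0.004], "rotation": [-0.035, 0, -0.12], "fingers": 40}
    - {"linear": [0, -0.003, 0.008], "rotation": [-0.07, 0, -0.24], "fingers": 40}
    - {"linear": [0.001, -0.004, 0.012], "rotation": [-0.105, 0, -0.36], "fingers": 40}
    - {"linear": [0.001, -0.006, 0.016], "rotation": [-0.145, -0.003, -0.48], "fingers": 40}
    - {"linear": [0.001, -0.008, 0.019], "rotation": [-0.18, -0.015, -0.6], "fingers": 40}
    - {"linear": [0.002, -0.01, 0.022], "rotation": [-0.22, -0.025, -0.72], "fingers": 40}
    - {"linear": [0.002, -0.012, 0.025], "rotation": [-0.255, -0.035, -0.84], "fingers": 40}
    - {"linear": [0.003, -0.014, 0.027], "rotation": [-0.29, -0.042, -0.96], "fingers": 40}

```text
time_s: 13.52
tcp_pos: [0.5401, -0.1605, 0.2288]
tool_rot: [-0.284, 0.954, 0.091, -0.027]
contact_force: [0.3, 0.3, -1.2]
opening: 0.4
```

Run:
```python
from route import *
log()
q0=ctrl.get_state()["qpos"]
joint_route(q0,[.6245,-.1245,.27],down(45),4,seed=[.2,.4,0,1.3,0,1.4,.9])
```

```text
t 13.52 p [ 0.5401 -0.1605  0.2288] q [ 0.374  0.525  0.175  1.346 -0.51   1.683 -0.789] op 0.4 F [ 0.3  0.3 -1.2]
goal q [ 0.16  0.4  -0.03  1.3   0.01  1.44  0.93] max dq 1.71
1 world [ 0.554 -0.152  0.229] lin [0.015, -0.005, 0.003] rot [-0.126, -0.083, -0.525]
2 world [ 0.572 -0.145  0.236] lin [0.035, -0.011, -0.001] rot [-0.227, -0.211, -1.054]
3 world [ 0.596 -0.136  0.249] lin [0.06, -0.022, -0.01] rot [-0.298, -0.389, -1.58]
4 world [ 0.624 -0.125  0.27 ] lin [0.09, -0.039, -0.024] rot [-0.331, -0.624, -2.093]
```

>>> send_rows:
  moves:
    - {"linear": [0.003, -0.001, 0.001], "rotation": [-0.03, -0.018, -0.12], "fingers": 40}
    - {"linear": [0.007, -0.002, 0.002], "rotation": [-0.06, -0.037, -0.24], "fingers": 40}
    - {"linear": [0.01, -0.003, 0.002], "rotation": [-0.085, -0.055, -0.36], "fingers": 40}
    - {"linear": [0.014, -0.005, 0.003], "rotation": [-0.115, -0.075, -0.48], "fingers": 40}
    - {"linear": [0.019, -0.006, 0.002], "rotation": [-0.14, -0.1, -0.6], "fingers": 40}
    - {"linear": [0.023, -0.007, 0.001], "rotation": [-0.165, -0.13, -0.72], "fingers": 40}
    - {"linear": [0.027, -0.009, 0], "rotation": [-0.19, -0.16, -0.84], "fingers": 40}
    - {"linear": [0.032, -0.01, 0], "rotation": [-0.21, -0.19, -0.96], "fingers": 40}

```text
time_s: 14.18
tcp_pos: [0.5701, -0.1468, 0.2348]
tool_rot: [-0.158, 0.822, 0.547, 0.029]
contact_force: [0.7, -0.6, 0.3]
opening: 0.399
```

Run:
```python
from route import *
log()
q0=ctrl.get_state()["qpos"]
joint_route(q0,[.6245,-.1245,.27],down(45),2,seed=[.2,.4,0,1.3,0,1.4,.9])
```

```text
t 14.18 p [ 0.5701 -0.1468  0.2348] q [ 0.318  0.476  0.023  1.312 -0.245  1.576 -0.031] op 0.399 F [ 0.7 -0.6  0.3]
goal q [ 0.16  0.4  -0.03  1.3   0.01  1.44  0.93] max dq 0.96
1 world [ 0.595 -0.137  0.248] lin [0.021, 0.016, -0.013] rot [-0.064, -0.151, -0.586]
2 world [ 0.624 -0.125  0.27 ] lin [0.049, 0.034, -0.034] rot [-0.071, -0.334, -1.171]
```

>>> send_rows:
  moves:
    - {"linear": [0.005, 0.004, -0.003], "rotation": [-0.014, -0.03, -0.12], "fingers": 40}
    - {"linear": [0.01, 0.008, -0.006], "rotation": [-0.028, -0.06, -0.24], "fingers": 40}
    - {"linear": [0.014, 0.011, -0.009], "rotation": [-0.04, -0.09, -0.36], "fingers": 40}
    - {"linear": [0.019, 0.014, -0.012], "rotation": [-0.055, -0.125, -0.48], "fingers": 40}
    - {"linear": [0.023, 0.018, -0.015], "rotation": [-0.064, -0.155, -0.6], "fingers": 40}
    - {"linear": [0.029, 0.022, -0.02], "rotation": [-0.066, -0.19, -0.72], "fingers": 40}
    - {"linear": [0.035, 0.026, -0.025], "rotation": [-0.068, -0.225, -0.84], "fingers": 40}
    - {"linear": [0.042, 0.03, -0.03], "rotation": [-0.07, -0.265, -0.95], "fingers": 40}

```text
time_s: 14.85
tcp_pos: [0.6179, -0.1296, 0.2652]
tool_rot: [-0.029, 0.483, 0.875, 0.011]
contact_force: [-0.7, -1.1, -0.0]
opening: 0.4
```

Run:
```python
from route import *
log()
plan([.6245,-.1245,.27],down(45)); plan([.6245,-.1245,.115],down(45))
```

```text
t 14.85 p [ 0.6179 -0.1296  0.2652] q [ 0.262  0.436 -0.125  1.267  0.013  1.489  0.707] op 0.4 F [-0.7 -1.1 -0. ]
 lin [0.0011, 0.0082, -0.0048] rot [-0.0028, -0.0623, -0.224] ang 13.3 dist 0.01
 lin [-0.0084, 0.0097, 0.1499] rot [-0.0028, -0.0623, -0.224] ang 13.3 dist 0.15
```

>>> send_rows:
  moves:
    - {"linear": [0.001, 0.005, -0.004], "rotation": [-0.001, -0.03, -0.11], "fingers": 40}
    - {"linear": [0.001, 0.008, -0.004], "rotation": [-0.003, -0.062, -0.224], "fingers": 40}
    - {"linear": [0.001, 0.008, 0.0], "rotation": [-0.003, -0.062, -0.224], "fingers": 40}
    - {"linear": [-0.001, 0.008, 0.03], "rotation": [-0.003, -0.062, -0.224], "fingers": 40}
    - {"linear": [-0.003, 0.009, 0.065], "rotation": [-0.003, -0.062, -0.224], "fingers": 40}
    - {"linear": [-0.005, 0.009, 0.1], "rotation": [-0.003, -0.062, -0.224], "fingers": 40}
    - {"linear": [-0.007, 0.01, 0.13], "rotation": [-0.003, -0.062, -0.224], "fingers": 40}
    - {"linear": [-0.008, 0.01, 0.148], "rotation": [-0.003, -0.062, -0.224], "fingers": 40}

```text
time_s: 15.52
tcp_pos: [0.6222, -0.1242, 0.1129]
tool_rot: [-0.003, 0.388, 0.922, 0.0]
contact_force: [-1.2, 0.7, -0.5]
opening: 0.4
```

Run:
```python
from route import *
log()
plan([.6245,-.1245,.115],down(45))
```

```text
t 15.52 p [ 0.6222 -0.1242  0.1129] q [ 0.261  0.509 -0.157  1.507  0.082  1.139  0.863] op 0.4 F [-1.2  0.7 -0.5]
 lin [-0.0019, 0.0014, -0.0021] rot [-0.0023, -0.006, -0.0111] ang 0.7 dist 0.003
```

>>> send_rows:
  moves:
    - {"linear": [-0.001, 0.001, -0.001], "rotation": [0, 0, -0.01], "fingers": 40}
    - {"linear": [-0.001, 0.001, -0.001], "rotation": [0, 0, -0.01], "fingers": 0}
    - {"linear": [-0.001, 0.001, -0.001], "rotation": [0, 0, -0.01], "fingers": 0}
    - {"linear": [-0.001, 0.001, -0.001], "rotation": [0, 0, -0.01], "fingers": 0}
    - {"linear": [-0.001, 0.001, -0.001], "rotation": [0, 0, 0.05], "fingers": 0}
    - {"linear": [-0.001, 0.001, -0.001], "rotation": [0, 0, 0.12], "fingers": 0}
    - {"linear": [-0.001, 0.001, -0.001], "rotation": [0, 0, 0.19], "fingers": 0}
    - {"linear": [-0.001, 0.001, -0.001], "rotation": [0, 0, 0.26], "fingers": 0}

```text
time_s: 16.18
tcp_pos: [0.627, -0.1245, 0.1206]
tool_rot: [0.001, 0.504, 0.864, 0.001]
contact_force: [0.1, -0.3, -8.5]
opening: 0.159
```

Run:
```python
from route import *
log()
plan([.624,-.1245,.115],down(-15))
```

```text
t 16.18 p [ 0.627  -0.1245  0.1206] q [ 0.224  0.501 -0.108  1.497  0.056  1.143  0.622] op 0.159 F [ 0.1 -0.3 -8.5]
 lin [0.0015, -0.0026, 0.0056] rot [0.0038, 0.0001, 0.7766] ang 44.5 dist 0.006
```

>>> send_rows:
  moves:
    - {"linear": [0, -0.001, 0.002], "rotation": [0, 0, 0.1], "fingers": 0}
    - {"linear": [0, -0.001, 0.002], "rotation": [0, 0, 0.2], "fingers": 0}
    - {"linear": [0, -0.001, 0.002], "rotation": [0, 0, 0.3], "fingers": 0}
    - {"linear": [0, -0.001, 0.002], "rotation": [0, 0, 0.41], "fingers": 0}
    - {"linear": [0, -0.001, 0.002], "rotation": [0, 0, 0.52], "fingers": 0}
    - {"linear": [0, -0.001, 0.002], "rotation": [0, 0, 0.62], "fingers": 0}
    - {"linear": [0, -0.001, 0.002], "rotation": [0, 0, 0.71], "fingers": 0}
    - {"linear": [0, -0.001, 0.002], "rotation": [0, 0, 0.775], "fingers": 0}

```text
time_s: 16.85
tcp_pos: [0.628, -0.1244, 0.1206]
tool_rot: [0.002, 0.793, 0.609, 0.003]
contact_force: [3.5, 0.3, -1.2]
opening: 0.158
```

>>> send_rows:
  moves:
    - {"linear": [0, 0, 0], "rotation": [0, 0, 0], "fingers": 0}
    - {"linear": [0, 0, 0], "rotation": [0, 0, 0], "fingers": 40}
    - {"linear": [0, 0, 0], "rotation": [0, 0, 0], "fingers": 40}
    - {"linear": [0, 0, -0.02], "rotation": [0, 0, 0], "fingers": 40}
    - {"linear": [0, 0, -0.05], "rotation": [0, 0, 0], "fingers": 40}
    - {"linear": [0, 0, -0.09], "rotation": [0, 0, 0], "fingers": 70}
    - {"linear": [0, 0, -0.13], "rotation": [0, 0, 0], "fingers": 70}
    - {"linear": [0, 0, -0.14], "rotation": [0, 0, 0], "fingers": 70}

```text
time_s: 17.52
tcp_pos: [0.6276, -0.1254, 0.2664]
tool_rot: [0.004, 0.791, 0.611, 0.005]
contact_force: [1.1, -0.0, 1.1]
opening: 0.7
```

Run:
```python
from route import *
log()
st=snapshot("top");w=cloud(st)
for k,v in spots(st,w).items(): print(k,v[0],v[1].round(4),np.degrees(np.arctan2(v[1][1]+.1255,v[1][0]-.6262)).round(1))
for n,c in dict(g=(.428,.343),k=(.51,.126)).items(): print(bottle(w,c))
cv2.imwrite("pics/t9.png",st["pixels"][150:400,130:530,::-1].repeat(2,0).repeat(2,1))
s=snapshot("scene"); cv2.imwrite("pics/s9.png",s["pixels"][90:340,200:500,::-1].repeat(2,0).repeat(2,1))
```

```text
t 17.52 p [ 0.6276 -0.1254  0.2664] q [ 0.113  0.4    0.05   1.312 -0.021  1.416 -0.093] op 0.7 F [ 1.1 -0.   1.1]
red 232 [ 0.6491 -0.0441] 74.3
yellow 54 [ 0.553  -0.0609] 138.6
(315, array([0.42907011, 0.34293391]), np.float64(-2.2338145779934018), array([-0.03836265,  0.0306524 ]), array([-0.01678913,  0.01761716]), ((424.1583251953125, 343.71514892578125), (35.34483337402344, 72.58032989501953), 88.89655303955078))
(295, array([0.51051093, 0.12473778]), np.float64(-21.104620911507787), array([-0.03823388,  0.03064181]), array([-0.01676968,  0.01696676]), ((505.6519775390625, 126.54509735107422), (34.686309814453125, 72.84466552734375), 70.22046661376953))
```

View pics/t9.png

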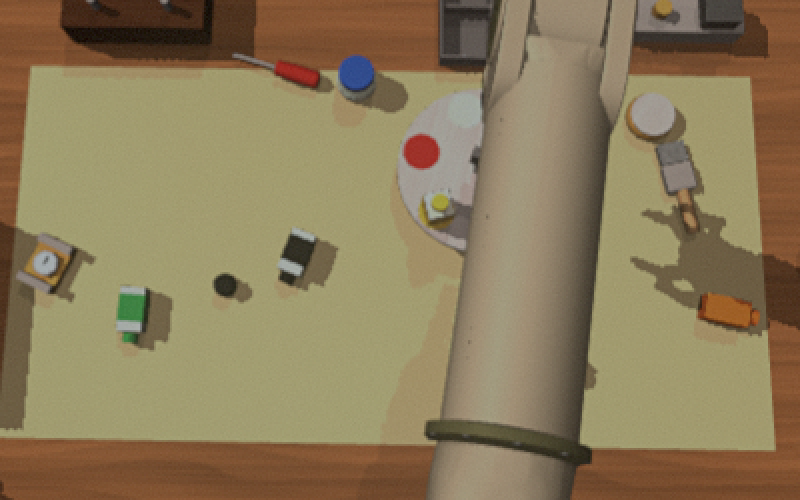

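View pics/s9.png

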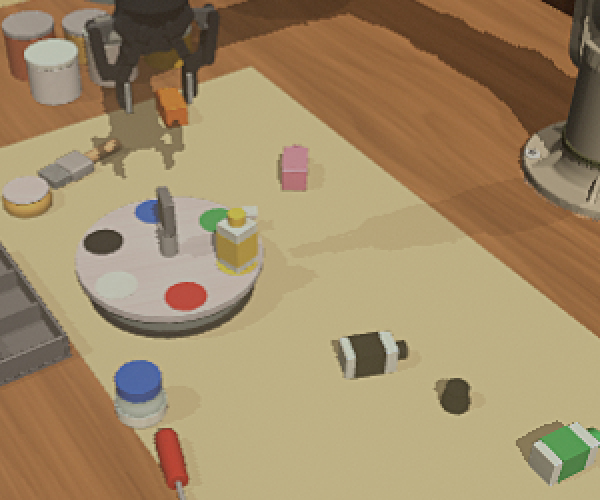

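Green is at the pointer (red spot at 74.3°), and yellow is still centred. Next: pick up green.

Run:
```python
from route import *
q0=ctrl.get_state()["qpos"]
G,R=pick((.460,.342),-1.8,dep=60,h=.026,back=.1,flip=-1)
joint_route(q0,G,R,4,seed=[-.8,.2,-.3,2.1,.9,.7,-.2])
```

```text
goal q [-0.8   0.13 -0.33  2.14  0.76  0.8  -0.11] max dq 0.91
1 world [0.607 0.008 0.215] lin [0.124, -0.053, 0.048] rot [-0.052, -0.142, -0.368]
2 world [0.561 0.134 0.176] lin [0.234, -0.13, 0.086] rot [-0.153, -0.259, -0.788]
3 world [0.486 0.25  0.144] lin [0.328, -0.233, 0.118] rot [-0.294, -0.336, -1.252]
4 world [0.378 0.345 0.113] lin [0.392, -0.361, 0.147] rot [-0.459, -0.366, -1.75]
```

>>> send_rows:
  moves:
    - {"linear": [0.031, -0.012, 0.008], "rotation": [-0.01, -0.035, -0.09], "fingers": 70}
    - {"linear": [0.062, -0.025, 0.018], "rotation": [-0.024, -0.07, -0.18], "fingers": 70}
    - {"linear": [0.093, -0.039, 0.032], "rotation": [-0.038, -0.106, -0.275], "fingers": 70}
    - {"linear": [0.124, -0.053, 0.046], "rotation": [-0.052, -0.142, -0.368], "fingers": 70}
    - {"linear": [0.152, -0.072, 0.056], "rotation": [-0.075, -0.17, -0.47], "fingers": 70}
    - {"linear": [0.18, -0.091, 0.066], "rotation": [-0.1, -0.2, -0.575], "fingers": 70}
    - {"linear": [0.207, -0.11, 0.076], "rotation": [-0.125, -0.23, -0.68], "fingers": 70}
    - {"linear": [0.234, -0.13, 0.084], "rotation": [-0.15, -0.258, -0.78], "fingers": 70}

```text
time_s: 18.28
tcp_pos: [0.5578, 0.136, 0.1724]
tool_rot: [0.136, 0.489, 0.86, -0.054]
contact_force: [0.2, 0.6, 0.3]
opening: 0.699
```

Run:
```python
from route import *
log();q0=ctrl.get_state()["qpos"]
G,R=pick((.460,.342),-1.8,dep=60,h=.026,back=.1,flip=-1)
joint_route(q0,G,R,2,seed=[-.8,.2,-.3,2.1,.9,.7,-.2])
```

```text
t 18.28 p [0.5578 0.136  0.1724] q [-0.318  0.275 -0.173  1.729  0.375  1.114 -0.109] op 0.699 F [0.2 0.6 0.3]
goal q [-0.8   0.13 -0.33  2.14  0.76  0.8  -0.11] max dq 0.48
1 world [0.484 0.251 0.142] lin [0.139, -0.005, -0.01] rot [-0.164, -0.112, -0.451]
2 world [0.378 0.345 0.113] lin [0.277, -0.049, -0.022] rot [-0.363, -0.194, -0.931]
```

>>> send_rows:
  moves:
    - {"linear": [0.035, 0.0, -0.002], "rotation": [-0.04, -0.028, -0.11], "fingers": 70}
    - {"linear": [0.07, -0.001, -0.005], "rotation": [-0.08, -0.056, -0.22], "fingers": 70}
    - {"linear": [0.105, -0.003, -0.008], "rotation": [-0.12, -0.084, -0.335], "fingers": 70}
    - {"linear": [0.139, -0.005, -0.01], "rotation": [-0.164, -0.112, -0.45], "fingers": 70}
    - {"linear": [0.174, -0.014, -0.013], "rotation": [-0.21, -0.134, -0.56], "fingers": 70}
    - {"linear": [0.209, -0.025, -0.016], "rotation": [-0.26, -0.155, -0.67], "fingers": 70}
    - {"linear": [0.244, -0.036, -0.019], "rotation": [-0.31, -0.175, -0.78], "fingers": 70}
    - {"linear": [0.277, -0.049, -0.022], "rotation": [-0.35, -0.19, -0.89], "fingers": 70}

```text
time_s: 18.95
tcp_pos: [0.3782, 0.3453, 0.1129]
tool_rot: [0.258, 0.036, 0.965, -0.006]
contact_force: [0.1, 0.7, -0.6]
opening: 0.702
```

Run:
```python
from route import *
log()
s=snapshot("scene");w=cloud(s); cv2.imwrite("pics/s10.png",s["pixels"][230:430,380:640,::-1].repeat(3,0).repeat(3,1)[:600,:780])
print(bottle(w,(.43,.345))[1:3])
for b in (.1,0):plan(*pick((.460,.342),-1.8,dep=60,h=.026,back=b,flip=-1))
```

```text
t 18.95 p [0.3782 0.3453 0.1129] q [-0.692  0.153 -0.45   2.125  0.779  0.834 -0.16 ] op 0.702 F [ 0.1  0.7 -0.6]
(array([0.43244323, 0.34518412]), np.float64(-2.096275248196162))
 lin [-0.006, -0.0041, 0.0017] rot [-0.0073, -0.004, -0.0245] ang 1.5 dist 0.007
 lin [-0.0064, -0.0034, 0.1017] rot [-0.0073, -0.004, -0.0245] ang 1.5 dist 0.102
```

View pics/s10.png

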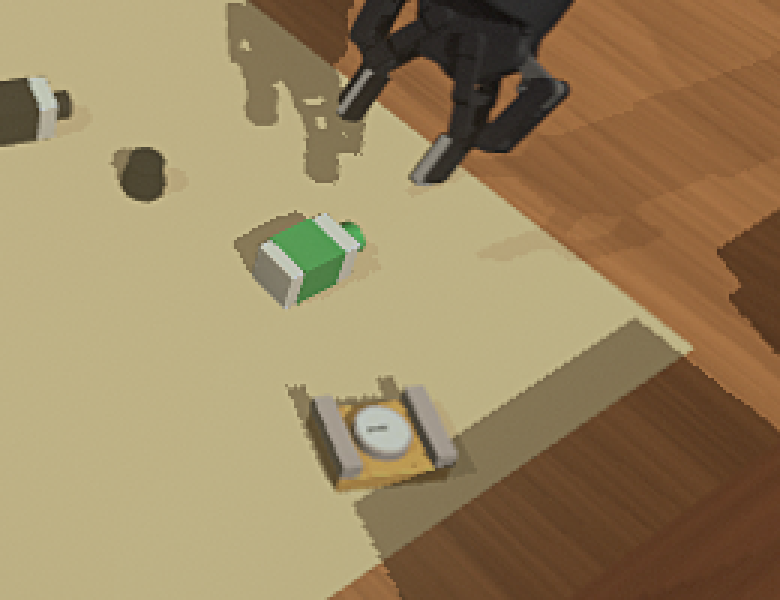

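>>> send_rows:
  moves:
    - {"linear": [-0.003, -0.003, 0.015], "rotation": [-0.007, -0.004, -0.024], "fingers": 70}
    - {"linear": [-0.006, -0.004, 0.035], "rotation": [-0.007, -0.004, -0.024], "fingers": 70}
    - {"linear": [-0.006, -0.004, 0.055], "rotation": [-0.007, -0.004, -0.024], "fingers": 70}
    - {"linear": [-0.006, -0.004, 0.075], "rotation": [-0.007, -0.004, -0.024], "fingers": 70}
    - {"linear": [-0.006, -0.004, 0.09], "rotation": [-0.007, -0.004, -0.024], "fingers": 70}
    - {"linear": [-0.006, -0.0035, 0.099], "rotation": [-0.007, -0.004, -0.024], "fingers": 70}
    - {"linear": [-0.006, -0.0035, 0.099], "rotation": [-0.007, -0.004, -0.024], "fingers": 70}
    - {"linear": [-0.006, -0.0035, 0.099], "rotation": [-0.007, -0.004, -0.024], "fingers": 70}
  force: 60

```text
time_s: 19.67
tcp_pos: [0.4345, 0.3371, 0.0308]
tool_rot: [0.259, 0.028, 0.965, -0.006]
contact_force: [-0.8, -1.1, -0.5]
opening: 0.702
```

Run:
```python
from route import *
log()
plan(*pick((.460,.342),-1.8,dep=60,h=.026,flip=-1))
```

```text
t 19.67 p [0.4345 0.3371 0.0308] q [-0.679  0.346 -0.35   2.127  1.024  0.677 -0.302] op 0.702 F [-0.8 -1.1 -0.5]
 lin [0.0083, 0.0055, 0.0008] rot [-0.0107, 0.0011, -0.023] ang 1.5 dist 0.01
```

>>> send_rows:
  moves:
    - {"linear": [0.004, 0.003, 0], "rotation": [-0.005, 0, -0.012], "fingers": 70}
    - {"linear": [0.007, 0.005, 0], "rotation": [-0.01, 0, -0.023], "fingers": 70}
    - {"linear": [0.007, 0.005, 0], "rotation": [-0.01, 0, -0.023], "fingers": 70}
    - {"linear": [0.007, 0.005, 0], "rotation": [-0.01, 0, -0.023], "fingers": 70}
    - {"linear": [0.007, 0.005, 0], "rotation": [-0.01, 0, -0.023], "fingers": 70}
    - {"linear": [0.007, 0.005, 0], "rotation": [-0.01, 0, -0.023], "fingers": 70}
    - {"linear": [0.007, 0.005, 0], "rotation": [-0.01, 0, -0.023], "fingers": 70}
    - {"linear": [0.007, 0.005, 0], "rotation": [-0.01, 0, -0.023], "fingers": 70}

```text
time_s: 20.33
tcp_pos: [0.4292, 0.3428, 0.0279]
tool_rot: [0.26, 0.016, 0.965, -0.004]
contact_force: [1.3, 0.0, 0.1]
opening: 0.699
```

Run:
```python
from route import *
log()
plan(*pick((.460,.342),-1.8,dep=60,h=.026,flip=-1))
```

```text
t 20.33 p [0.4292 0.3428 0.0279] q [-0.689  0.349 -0.353  2.132  1.04   0.67  -0.309] op 0.699 F [1.3 0.  0.1]
 lin [0.002, 0.0002, 0.0011] rot [0.0003, 0.0023, -0.0009] ang 0.1 dist 0.002
```

>>> send_rows:
  moves:
    - {"linear": [0, 0, 0], "rotation": [0, 0, 0], "fingers": 20}
    - {"linear": [0, 0, 0], "rotation": [0, 0, 0], "fingers": 20}
    - {"linear": [0, 0, 0], "rotation": [0, 0, 0], "fingers": 20}
    - {"linear": [0, 0, 0], "rotation": [0, 0, 0], "fingers": 20}
    - {"linear": [0, 0, 0], "rotation": [0, 0, 0], "fingers": 20}
    - {"linear": [-0.01, 0, -0.017], "rotation": [0, 0, 0], "fingers": 20}
    - {"linear": [-0.03, 0, -0.052], "rotation": [0, 0, 0], "fingers": 20}
    - {"linear": [-0.05, 0, -0.087], "rotation": [0, 0, 0], "fingers": 20}
  force: 60

```text
time_s: 21.0
tcp_pos: [0.4274, 0.3416, 0.1272]
tool_rot: [0.258, 0.015, 0.966, -0.005]
contact_force: [1.9, 0.5, 0.2]
opening: 0.389
```

Run:
```python
from route import *
log()
q0=ctrl.get_state()["qpos"]
G,R=place(F,75,30,1,.031,.011,up=.13)
joint_route(q0,G,R,8,seed=[.8,.65,-.1,1.6,-.8,1.5,.8])
s=snapshot("scene"); cv2.imwrite("pics/s11.png",s["pixels"][210:390,400:640,::-1].repeat(3,0).repeat(3,1))
```

```text
t 21.0 p [0.4274 0.3416 0.1272] q [-0.608  0.17  -0.428  2.064  0.762  0.802  0.008] op 0.389 F [1.9 0.5 0.2]
goal q [ 0.79  0.6  -0.11  1.55 -0.85  1.58  0.68] max dq 1.61
1 world [0.456 0.249 0.104] lin [-0.016, -0.092, 0.036] rot [0.167, 0.167, 0.254]
2 world [0.462 0.172 0.087] lin [-0.014, -0.168, 0.055] rot [0.283, 0.356, 0.508]
3 world [0.458 0.115 0.079] lin [-0.008, -0.226, 0.061] rot [0.335, 0.555, 0.761]
4 world [0.457 0.073 0.083] lin [-0.01, -0.267, 0.058] rot [0.316, 0.75, 1.014]
5 world [0.468 0.036 0.098] lin [-0.029, -0.304, 0.051] rot [0.218, 0.923, 1.261]
6 world [ 0.492 -0.008  0.125] lin [-0.064, -0.347, 0.04] rot [0.042, 1.052, 1.495]
7 world [ 0.52  -0.071  0.162] lin [-0.108, -0.41, 0.023] rot [-0.206, 1.115, 1.705]
8 world [ 0.541 -0.158  0.207] lin [-0.151, -0.496, -0.003] rot [-0.508, 1.092, 1.88]
```

View pics/s11.png

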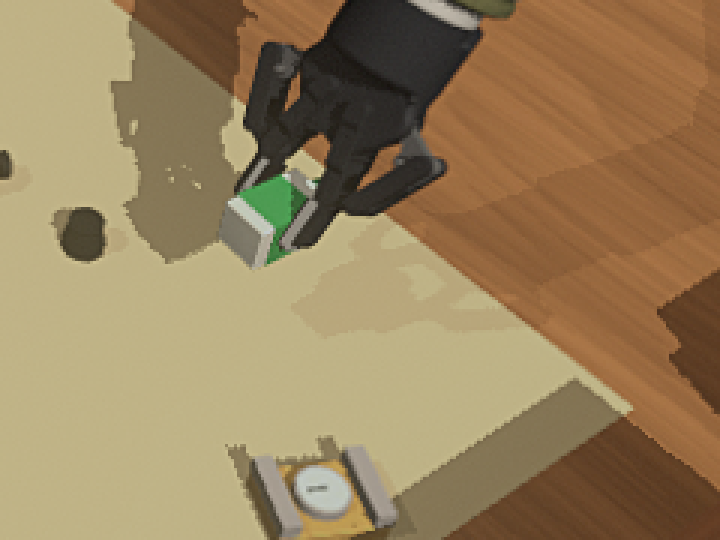

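>>> send_rows:
  moves:
    - {"linear": [-0.015, 0, -0.026], "rotation": [0, 0, 0], "fingers": 20}
    - {"linear": [-0.03, 0, -0.052], "rotation": [0, 0, 0], "fingers": 20}
    - {"linear": [-0.045, 0, -0.078], "rotation": [0, 0, 0], "fingers": 20}
    - {"linear": [-0.06, 0, -0.104], "rotation": [0, 0, 0], "fingers": 20}
    - {"linear": [-0.07, 0, -0.121], "rotation": [0, 0, 0], "fingers": 20}
    - {"linear": [-0.07, 0, -0.121], "rotation": [0, 0, 0], "fingers": 20}
    - {"linear": [-0.07, 0, -0.121], "rotation": [0, 0, 0], "fingers": 20}
    - {"linear": [-0.07, 0, -0.121], "rotation": [0, 0, 0], "fingers": 20}

```text
time_s: 21.72
tcp_pos: [0.4283, 0.3421, 0.2667]
tool_rot: [0.259, 0.016, 0.966, -0.004]
contact_force: [0.4, 0.1, -1.0]
opening: 0.387
```

Run:
```python
from route import *
log()
q0=ctrl.get_state()["qpos"]
G,R=place(F,75,30,1,.031,.011,up=.18)
joint_route(q0,G,R,8,seed=[.8,.5,-.1,1.6,-.8,1.6,.8])
```

```text
t 21.72 p [0.4283 0.3421 0.2667] q [-0.562  0.005 -0.442  1.889  0.53   1.029  0.307] op 0.387 F [ 0.4  0.1 -1. ]
goal q [ 0.78  0.54 -0.1   1.51 -0.86  1.64  0.62] max dq 1.4
1 world [0.454 0.266 0.231] lin [-0.006, -0.075, 0.045] rot [0.112, 0.199, 0.238]
2 world [0.464 0.201 0.205] lin [-0.004, -0.14, 0.074] rot [0.18, 0.396, 0.482]
3 world [0.469 0.148 0.189] lin [-0.002, -0.193, 0.091] rot [0.199, 0.587, 0.729]
4 world [0.477 0.101 0.186] lin [-0.008, -0.239, 0.099] rot [0.166, 0.762, 0.978]
5 world [0.492 0.055 0.192] lin [-0.025, -0.285, 0.101] rot [0.078, 0.912, 1.223]
6 world [ 0.511 -0.     0.208] lin [-0.052, -0.339, 0.098] rot [-0.065, 1.025, 1.461]
7 world [ 0.531 -0.07   0.23 ] lin [-0.081, -0.409, 0.09] rot [-0.262, 1.09, 1.683]
8 world [ 0.541 -0.158  0.257] lin [-0.107, -0.496, 0.073] rot [-0.503, 1.093, 1.881]
```

>>> send_rows:
  moves:
    - {"linear": [-0.002, -0.025, 0.015], "rotation": [0.037, 0.066, 0.08], "fingers": 20}
    - {"linear": [-0.004, -0.05, 0.03], "rotation": [0.075, 0.133, 0.16], "fingers": 20}
    - {"linear": [-0.006, -0.075, 0.045], "rotation": [0.112, 0.199, 0.238], "fingers": 20}
    - {"linear": [-0.005, -0.097, 0.055], "rotation": [0.135, 0.265, 0.32], "fingers": 20}
    - {"linear": [-0.005, -0.119, 0.065], "rotation": [0.158, 0.33, 0.4], "fingers": 20}
    - {"linear": [-0.004, -0.14, 0.074], "rotation": [0.18, 0.396, 0.482], "fingers": 20}
    - {"linear": [-0.003, -0.158, 0.08], "rotation": [0.187, 0.46, 0.564], "fingers": 20}
    - {"linear": [-0.003, -0.175, 0.085], "rotation": [0.193, 0.52, 0.645], "fingers": 20}

```text
time_s: 22.38
tcp_pos: [0.4674, 0.1651, 0.1935]
tool_rot: [-0.01, 0.343, 0.939, -0.01]
contact_force: [0.9, 0.1, -0.2]
opening: 0.387
```

Run:
```python
from route import *
log()
q0=ctrl.get_state()["qpos"]
G,R=place(F,75,30,1,.031,.011,up=.18)
joint_route(q0,G,R,6,seed=[.8,.5,-.1,1.6,-.8,1.6,.8])
```

```text
t 22.38 p [0.4674 0.1651 0.1935] q [-0.243  0.171 -0.18   1.772  0.032  1.229  0.437] op 0.387 F [ 0.9  0.1 -0.2]
goal q [ 0.78  0.54 -0.1   1.51 -0.86  1.64  0.62] max dq 1.02
1 world [0.474 0.123 0.186] lin [-0.033, -0.028, 0.008] rot [-0.005, 0.179, 0.201]
2 world [0.484 0.082 0.186] lin [-0.066, -0.052, 0.008] rot [-0.049, 0.357, 0.392]
3 world [0.5   0.039 0.195] lin [-0.106, -0.076, -0.001] rot [-0.132, 0.528, 0.57]
4 world [ 0.517 -0.014  0.21 ] lin [-0.153, -0.105, -0.016] rot [-0.255, 0.686, 0.734]
5 world [ 0.533 -0.079  0.231] lin [-0.207, -0.144, -0.037] rot [-0.417, 0.823, 0.88]
6 world [ 0.541 -0.158  0.257] lin [-0.264, -0.201, -0.062] rot [-0.616, 0.932, 1.007]
```

>>> send_rows:
  moves:
    - {"linear": [-0.014, -0.012, 0.004], "rotation": [-0.002, 0.078, 0.087], "fingers": 20}
    - {"linear": [-0.028, -0.024, 0.007], "rotation": [-0.004, 0.155, 0.174], "fingers": 20}
    - {"linear": [-0.043, -0.035, 0.008], "rotation": [-0.017, 0.23, 0.258], "fingers": 20}
    - {"linear": [-0.057, -0.046, 0.008], "rotation": [-0.037, 0.308, 0.34], "fingers": 20}
    - {"linear": [-0.072, -0.056, 0.007], "rotation": [-0.062, 0.385, 0.42], "fingers": 20}
    - {"linear": [-0.089, -0.066, 0.003], "rotation": [-0.097, 0.457, 0.497], "fingers": 20}
    - {"linear": [-0.106, -0.076, -0.001], "rotation": [-0.132, 0.528, 0.57], "fingers": 20}
    - {"linear": [-0.126, -0.088, -0.007], "rotation": [-0.183, 0.595, 0.64], "fingers": 20}

```text
time_s: 23.05
tcp_pos: [0.508, 0.0179, 0.202]
tool_rot: [-0.247, 0.603, 0.739, 0.172]
contact_force: [0.8, 0.4, -0.1]
opening: 0.385
```

Run:
```python
from route import *
log()
q0=ctrl.get_state()["qpos"]
G,R=place(F,75,30,1,.031,.011,up=.18)
joint_route(q0,G,R,3,seed=[.8,.5,-.1,1.6,-.8,1.6,.8])
```

```text
t 23.05 p [0.508  0.0179 0.202 ] q [ 0.21   0.376  0.038  1.631 -0.535  1.487  0.591] op 0.385 F [ 0.8  0.4 -0.1]
goal q [ 0.78  0.54 -0.1   1.51 -0.86  1.64  0.62] max dq 0.57
1 world [ 0.524 -0.031  0.215] lin [-0.034, 0.005, -0.04] rot [-0.106, 0.148, 0.117]
2 world [ 0.537 -0.089  0.234] lin [-0.072, 0.004, -0.089] rot [-0.233, 0.297, 0.216]
3 world [ 0.541 -0.158  0.257] lin [-0.116, -0.008, -0.147] rot [-0.384, 0.44, 0.294]
```

>>> send_rows:
  moves:
    - {"linear": [-0.017, 0.003, -0.02], "rotation": [-0.05, 0.074, 0.06], "fingers": 20}
    - {"linear": [-0.034, 0.005, -0.04], "rotation": [-0.106, 0.148, 0.117], "fingers": 20}
    - {"linear": [-0.053, 0.005, -0.064], "rotation": [-0.17, 0.222, 0.167], "fingers": 20}
    - {"linear": [-0.072, 0.004, -0.089], "rotation": [-0.233, 0.297, 0.216], "fingers": 20}
    - {"linear": [-0.094, -0.002, -0.118], "rotation": [-0.308, 0.37, 0.255], "fingers": 20}
    - {"linear": [-0.116, -0.008, -0.147], "rotation": [-0.384, 0.44, 0.294], "fingers": 20}
    - {"linear": [-0.116, -0.008, -0.147], "rotation": [-0.384, 0.44, 0.294], "fingers": 20}
    - {"linear": [-0.116, -0.008, -0.147], "rotation": [-0.384, 0.44, 0.294], "fingers": 20}

```text
time_s: 23.72
tcp_pos: [0.5399, -0.1618, 0.256]
tool_rot: [-0.303, 0.689, 0.526, 0.396]
contact_force: [1.0, 0.6, -0.4]
opening: 0.386
```

Run:
```python
from route import *
log()
for up in (.18,.01): plan(*place(F,75,30,1,.031,.011,up=up))
s=snapshot("scene")
z=cur()[1][2]-.031
P=[[*F,z],[*F,z+.06],[*F,z+.074],[*F,.046]]
u=proj(s,[[*F,.12]])[0].astype(int); annotate(s,P,"pics/a12.png",(u[0]-60,u[1]-80,u[0]+60,u[1]+40),5)
```

```text
t 23.72 p [ 0.5399 -0.1618  0.256 ] q [ 0.613  0.54   0.146  1.525 -0.95   1.709  0.679] op 0.386 F [ 1.   0.6 -0.4]
 lin [0.0028, 0.0003, 0.0028] rot [0.0045, 0.0035, -0.0031] ang 0.4 dist 0.004
 lin [-0.1442, 0.0004, 0.0884] rot [0.0045, 0.0035, -0.0031] ang 0.4 dist 0.169
```

View pics/a12.png

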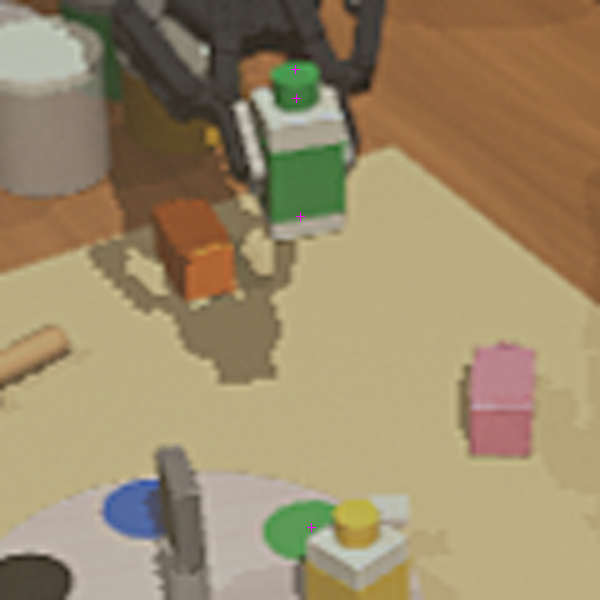

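>>> send_rows:
  moves:
    - {"linear": [-0.018, 0, 0.012], "rotation": [0.004, 0.003, -0.003], "fingers": 20}
    - {"linear": [-0.04, 0, 0.025], "rotation": [0.004, 0.003, -0.003], "fingers": 20}
    - {"linear": [-0.063, 0, 0.039], "rotation": [0.004, 0.003, -0.003], "fingers": 20}
    - {"linear": [-0.086, 0, 0.053], "rotation": [0.004, 0.003, -0.003], "fingers": 20}
    - {"linear": [-0.107, 0, 0.066], "rotation": [0.004, 0.003, -0.003], "fingers": 20}
    - {"linear": [-0.126, 0, 0.077], "rotation": [0.004, 0.003, -0.003], "fingers": 20}
    - {"linear": [-0.139, 0, 0.085], "rotation": [0.004, 0.003, -0.003], "fingers": 20}
    - {"linear": [-0.144, 0, 0.088], "rotation": [0.004, 0.003, -0.003], "fingers": 20}

```text
time_s: 24.43
tcp_pos: [0.5428, -0.1517, 0.0877]
tool_rot: [-0.306, 0.683, 0.531, 0.396]
contact_force: [-0.4, 0.4, -1.5]
opening: 0.388
```

Run:
```python
from route import *
log()
for up in (.003,0,-.003): plan(*place(F,75,30,1,.031,.011,up=up))
```

```text
t 24.43 p [ 0.5428 -0.1517  0.0877] q [ 0.613  0.762  0.122  1.598 -0.962  1.533  0.916] op 0.388 F [-0.4  0.4 -1.5]
 lin [-0.01, 0.0001, -0.0019] rot [-0.0085, -0.0021, 0.0071] ang 0.6 dist 0.01
 lin [-0.0126, 0.0001, -0.0004] rot [-0.0085, -0.0021, 0.0071] ang 0.6 dist 0.013
 lin [-0.0152, 0.0001, 0.0011] rot [-0.0085, -0.0021, 0.0071] ang 0.6 dist 0.015
```

>>> send_rows:
  moves:
    - {"linear": [-0.003, 0, -0.001], "rotation": [-0.004, -0.001, 0.003], "fingers": 20}
    - {"linear": [-0.006, 0, -0.002], "rotation": [-0.008, -0.002, 0.007], "fingers": 20}
    - {"linear": [-0.008, 0, -0.0015], "rotation": [-0.008, -0.002, 0.007], "fingers": 20}
    - {"linear": [-0.01, 0, -0.001], "rotation": [-0.008, -0.002, 0.007], "fingers": 20}
    - {"linear": [-0.0115, 0, -0.0005], "rotation": [-0.008, -0.002, 0.007], "fingers": 20}
    - {"linear": [-0.0125, 0, -0.0005], "rotation": [-0.008, -0.002, 0.007], "fingers": 20}
    - {"linear": [-0.013, 0, 0], "rotation": [-0.008, -0.002, 0.007], "fingers": 20}
    - {"linear": [-0.013, 0, 0], "rotation": [-0.008, -0.002, 0.007], "fingers": 20}

```text
time_s: 25.1
tcp_pos: [0.5419, -0.1608, 0.0792]
tool_rot: [-0.302, 0.687, 0.527, 0.398]
contact_force: [0.4, -0.2, 0.1]
opening: 0.387
```

Run:
```python
from route import *
log()
for up in (0,-.003): plan(*place(F,75,30,1,.031,.011,up=up))
s=snapshot("scene")
P=[[*F,.046],[*F,.106],[*F,.12]]
u=proj(s,P[:1])[0].astype(int); annotate(s,P,"pics/a13.png",(u[0]-50,u[1]-60,u[0]+50,u[1]+40),6)
```

```text
t 25.1 p [ 0.5419 -0.1608  0.0792] q [ 0.624  0.776  0.127  1.594 -0.966  1.526  0.927] op 0.387 F [ 0.4 -0.2  0.1]
 lin [-0.0007, -0.0013, 0.0032] rot [0.0047, 0.0016, 0.0024] ang 0.3 dist 0.004
 lin [-0.0033, -0.0013, 0.0047] rot [0.0047, 0.0016, 0.0024] ang 0.3 dist 0.006
```

View pics/a13.png

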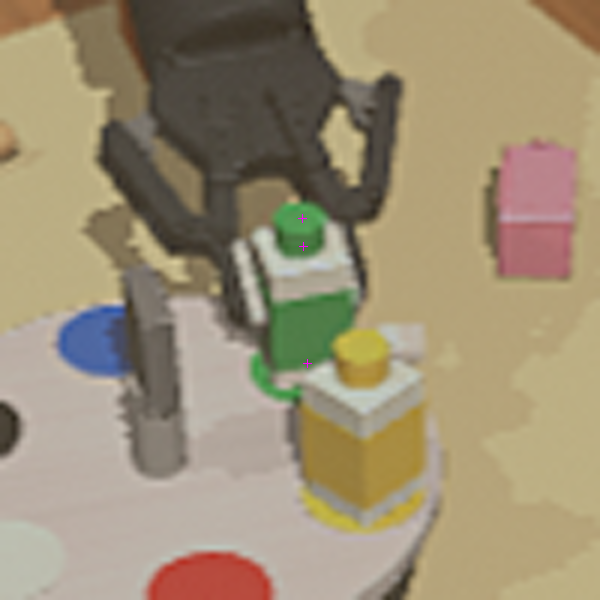

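>>> send_rows:
  moves:
    - {"linear": [-0.0005, -0.001, 0.001], "rotation": [0.004, 0.001, 0.002], "fingers": 20}
    - {"linear": [-0.001, -0.001, 0.002], "rotation": [0.004, 0.001, 0.002], "fingers": 20}
    - {"linear": [-0.0015, -0.001, 0.003], "rotation": [0.004, 0.001, 0.002], "fingers": 20}
    - {"linear": [-0.002, -0.001, 0.004], "rotation": [0.004, 0.001, 0.002], "fingers": 20}
    - {"linear": [-0.003, -0.001, 0.0045], "rotation": [0.004, 0.001, 0.002], "fingers": 20}
    - {"linear": [-0.003, -0.001, 0.0045], "rotation": [0.004, 0.001, 0.002], "fingers": 20}
    - {"linear": [-0.003, -0.001, 0.0045], "rotation": [0.004, 0.001, 0.002], "fingers": 20}
    - {"linear": [-0.003, -0.001, 0.0045], "rotation": [0.004, 0.001, 0.002], "fingers": 20}

```text
time_s: 25.82
tcp_pos: [0.5416, -0.1587, 0.0782]
tool_rot: [-0.304, 0.686, 0.528, 0.399]
contact_force: [-9.7, -5.1, 22.9]
opening: 0.389
```

Run:
```python
from route import *
log()
print(capfind(0,xy=F))
```

```text
t 25.82 p [ 0.5416 -0.1587  0.0782] q [ 0.622  0.779  0.126  1.595 -0.967  1.528  0.93 ] op 0.389 F [-9.7 -5.1 22.9]
(64, array([ 0.543363  , -0.14648889,  0.11901939]), array([0.02922192, 0.02719548, 0.01098788]))
```

>>> send_rows:
  moves:
    - {"linear": [0.0008, 0, -0.0004], "rotation": [0, 0, 0], "fingers": 20}
    - {"linear": [0.0015, 0, -0.0008], "rotation": [0, 0, 0], "fingers": 42}
    - {"linear": [0.0015, 0, -0.0008], "rotation": [0, 0, 0], "fingers": 50}
    - {"linear": [0.0015, 0, -0.0008], "rotation": [0, 0, 0], "fingers": 60}
    - {"linear": [0.0015, 0, -0.0008], "rotation": [0, 0, 0], "fingers": 60}
    - {"linear": [0.0015, 0, -0.015], "rotation": [0, 0, 0], "fingers": 60}
    - {"linear": [0.0015, 0, -0.04], "rotation": [0, 0, 0], "fingers": 60}
    - {"linear": [0.0015, 0, -0.075], "rotation": [0, 0, 0], "fingers": 60}

```text
time_s: 26.53
tcp_pos: [0.5245, -0.2186, 0.1131]
tool_rot: [-0.306, 0.686, 0.528, 0.396]
contact_force: [0.4, 0.3, -0.1]
opening: 0.604
```

Run:
```python
from route import *
log()
print(capfind(0,xy=F),F)
Y=AX+.085*np.array([np.cos(np.radians(135)),np.sin(np.radians(135))]); print("yellow",capfind(0,xy=Y),Y)
s=snapshot("scene")
P=[[*F,.046],[*F,.106],[*F,.12]]
u=proj(s,P[:1])[0].astype(int); annotate(s,P,"pics/a14.png",(u[0]-50,u[1]-60,u[0]+50,u[1]+40),6)
```

```text
t 26.53 p [ 0.5245 -0.2186  0.1131] q [ 0.687  0.782  0.159  1.492 -0.92   1.651  0.898] op 0.604 F [ 0.4  0.3 -0.1]
(59, array([ 0.54352489, -0.14757005,  0.11939356]), array([0.02103147, 0.01956369, 0.01225899])) [ 0.5440963  -0.14749962]
yellow (58, array([ 0.56628041, -0.06361545,  0.11936725]), array([0.01921859, 0.02043418, 0.01218188])) [ 0.56609592 -0.06539592]
```

View pics/a14.png

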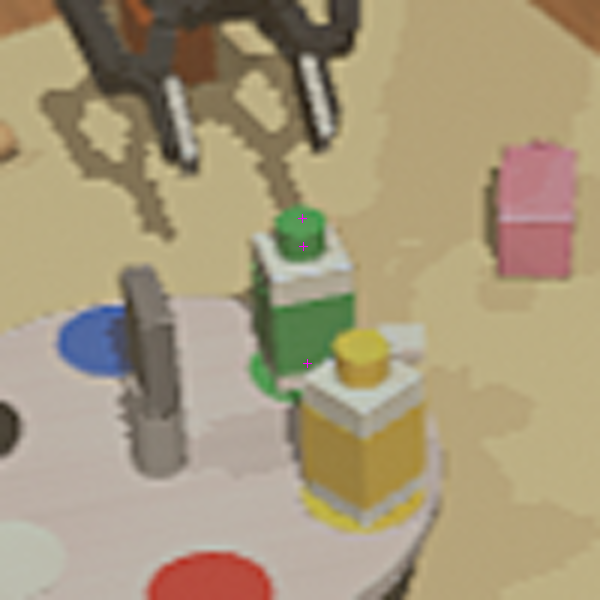

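Green is placed within about 1 mm. Next, a double click of the knob for black.

>>> send_rows:
  moves:
    - {"linear": [0.02, 0, -0.03], "rotation": [0, 0, 0], "fingers": 50}
    - {"linear": [0.05, 0, -0.05], "rotation": [0, 0, 0], "fingers": 40}
    - {"linear": [0.08, 0, -0.06], "rotation": [0, 0, 0], "fingers": 40}
    - {"linear": [0.11, 0, -0.075], "rotation": [0, 0, 0], "fingers": 40}
    - {"linear": [0.13, 0, -0.085], "rotation": [0, 0, 0], "fingers": 40}
    - {"linear": [0.13, 0, -0.085], "rotation": [0, 0, 0], "fingers": 40}
    - {"linear": [0.13, 0, -0.085], "rotation": [0, 0, 0], "fingers": 40}
    - {"linear": [0.13, 0, -0.085], "rotation": [0, 0, 0], "fingers": 40}
  force: 40

```text
time_s: 27.35
tcp_pos: [0.5224, -0.2281, 0.2674]
tool_rot: [-0.305, 0.687, 0.527, 0.396]
contact_force: [-0.5, -0.5, -0.7]
opening: 0.399
```

Run:
```python
from route import *
log()
q0=ctrl.get_state()["qpos"]
joint_route(q0,[.6265,-.1245,.27],down(-15),6,seed=[.2,.4,0,1.3,0,1.4,-.1])
```

```text
t 27.35 p [ 0.5224 -0.2281  0.2674] q [ 0.69   0.607  0.176  1.397 -0.926  1.826  0.696] op 0.399 F [-0.5 -0.5 -0.7]
goal q [ 0.16  0.41 -0.02  1.29  0.01  1.44 -0.12] max dq 0.93
1 world [ 0.529 -0.198  0.249] lin [-0.0, -0.001, 0.036] rot [0.103, -0.173, 0.06]
2 world [ 0.537 -0.176  0.236] lin [0.0, 0.001, 0.062] rot [0.166, -0.359, 0.097]
3 world [ 0.55  -0.162  0.231] lin [0.004, 0.009, 0.08] rot [0.186, -0.55, 0.11]
4 world [ 0.568 -0.151  0.234] lin [0.014, 0.024, 0.092] rot [0.164, -0.735, 0.097]
5 world [ 0.594 -0.139  0.246] lin [0.034, 0.047, 0.101] rot [0.1, -0.904, 0.06]
6 world [ 0.626 -0.125  0.27 ] lin [0.066, 0.074, 0.109] rot [-0.001, -1.047, -0.0]
```

>>> send_rows:
  moves:
    - {"linear": [0, -0.001, 0.022], "rotation": [0.062, -0.104, 0.036], "fingers": 40}
    - {"linear": [0, 0, 0.042], "rotation": [0.115, -0.21, 0.068], "fingers": 40}
    - {"linear": [0, 0.001, 0.058], "rotation": [0.155, -0.32, 0.09], "fingers": 40}
    - {"linear": [0.002, 0.005, 0.07], "rotation": [0.175, -0.435, 0.103], "fingers": 40}
    - {"linear": [0.004, 0.009, 0.08], "rotation": [0.186, -0.55, 0.11], "fingers": 40}
    - {"linear": [0.01, 0.018, 0.087], "rotation": [0.173, -0.66, 0.102], "fingers": 40}
    - {"linear": [0.018, 0.029, 0.094], "rotation": [0.15, -0.77, 0.09], "fingers": 40}
    - {"linear": [0.03, 0.042, 0.099], "rotation": [0.115, -0.87, 0.067], "fingers": 40}

```text
time_s: 28.02
tcp_pos: [0.5894, -0.1413, 0.2425]
tool_rot: [-0.103, 0.789, 0.605, 0.028]
contact_force: [-0.5, 0.8, -1.3]
opening: 0.399
```

Run:
```python
from route import *
log()
plan([.6265,-.1245,.27],down(-15));plan([.6265,-.1245,.118],down(-15))
```

```text
t 28.02 p [ 0.5894 -0.1413  0.2425] q [ 0.093  0.454  0.268  1.323 -0.275  1.528  0.114] op 0.399 F [-0.5  0.8 -1.3]
 lin [0.0304, 0.0279, -0.0266] rot [-0.1306, -0.1699, -0.0007] ang 12.3 dist 0.049
 lin [0.0048, 0.0476, 0.1219] rot [-0.1306, -0.1699, -0.0007] ang 12.3 dist 0.131
```

>>> send_rows:
  moves:
    - {"linear": [0.015, 0.014, -0.013], "rotation": [-0.065, -0.085, 0], "fingers": 40}
    - {"linear": [0.03, 0.028, -0.026], "rotation": [-0.13, -0.17, 0], "fingers": 40}
    - {"linear": [0.03, 0.028, -0.026], "rotation": [-0.13, -0.17, 0], "fingers": 40}
    - {"linear": [0.03, 0.028, -0.026], "rotation": [-0.13, -0.17, 0], "fingers": 40}
    - {"linear": [0.025, 0.032, 0.004], "rotation": [-0.13, -0.17, 0], "fingers": 40}
    - {"linear": [0.019, 0.037, 0.04], "rotation": [-0.13, -0.17, 0], "fingers": 40}
    - {"linear": [0.013, 0.042, 0.075], "rotation": [-0.13, -0.17, 0], "fingers": 40}
    - {"linear": [0.008, 0.045, 0.1], "rotation": [-0.13, -0.17, 0], "fingers": 40}

```text
time_s: 28.68
tcp_pos: [0.6237, -0.127, 0.1371]
tool_rot: [-0.004, 0.795, 0.607, -0.0]
contact_force: [0.1, 0.8, -0.8]
opening: 0.397
```

Run:
```python
from route import *
log()
plan([.6265,-.1245,.118],down(-15))
```

```text
t 28.68 p [ 0.6237 -0.127   0.1371] q [-0.039  0.492  0.268  1.492 -0.141  1.182 -0.013] op 0.397 F [ 0.1  0.8 -0.8]
 lin [0.003, 0.0022, 0.0191] rot [-0.0062, -0.0044, -0.0042] ang 0.5 dist 0.019
```

>>> send_rows:
  moves:
    - {"linear": [0.001, 0.001, 0.01], "rotation": [-0.006, -0.004, 0], "fingers": 40}
    - {"linear": [0.001, 0.001, 0.017], "rotation": [-0.006, -0.004, 0], "fingers": 40}
    - {"linear": [0.001, 0.001, 0.017], "rotation": [-0.006, -0.004, 0], "fingers": 0}
    - {"linear": [0.001, 0.001, 0.017], "rotation": [-0.006, -0.004, 0], "fingers": 0}
    - {"linear": [0.001, 0.001, 0.017], "rotation": [-0.006, -0.004, 0], "fingers": 0}
    - {"linear": [0.001, 0.001, 0.017], "rotation": [-0.006, -0.004, 0], "fingers": 0}
    - {"linear": [0.001, 0.001, 0.017], "rotation": [-0.006, -0.004, 0.05], "fingers": 0}
    - {"linear": [0.001, 0.001, 0.017], "rotation": [-0.006, -0.004, 0.12], "fingers": 0}

```text
time_s: 29.35
tcp_pos: [0.6274, -0.126, 0.1249]
tool_rot: [0.002, 0.83, 0.558, 0.002]
contact_force: [3.1, -4.5, -14.7]
opening: 0.156
```

Run:
```python
from route import *
log()
plan([.6255,-.1245,.118],down(-135))
```

```text
t 29.35 p [ 0.6274 -0.126   0.1249] q [-0.061  0.504  0.291  1.508 -0.151  1.146 -0.129] op 0.156 F [  3.1  -4.5 -14.7]
 lin [0.0006, -0.0024, 0.0069] rot [0.0038, -0.0059, 1.9703] ang 112.9 dist 0.007
```

>>> send_rows:
  moves:
    - {"linear": [0, -0.001, 0.001], "rotation": [0, 0, 0.09], "fingers": 0}
    - {"linear": [0, -0.001, 0.001], "rotation": [0, 0, 0.18], "fingers": 0}
    - {"linear": [0, -0.001, 0.001], "rotation": [0, 0, 0.27], "fingers": 0}
    - {"linear": [0, -0.001, 0.001], "rotation": [0, 0, 0.36], "fingers": 0}
    - {"linear": [0, -0.001, 0.001], "rotation": [0, 0, 0.45], "fingers": 0}
    - {"linear": [0, -0.001, 0.001], "rotation": [0, 0, 0.54], "fingers": 0}
    - {"linear": [0, -0.001, 0.001], "rotation": [0, 0, 0.63], "fingers": 0}
    - {"linear": [0, -0.001, 0.001], "rotation": [0, 0, 0.72], "fingers": 0}

```text
time_s: 30.02
tcp_pos: [0.6273, -0.1258, 0.1249]
tool_rot: [0.002, 0.973, 0.229, 0.003]
contact_force: [4.7, -5.0, -11.7]
opening: 0.155
```

>>> send_rows:
  moves:
    - {"linear": [0, 0, 0], "rotation": [0, 0, 0.08], "fingers": 0}
    - {"linear": [0, 0, 0], "rotation": [0, 0, 0.16], "fingers": 0}
    - {"linear": [0, 0, 0], "rotation": [0, 0, 0.24], "fingers": 0}
    - {"linear": [0, 0, 0], "rotation": [0, 0, 0.32], "fingers": 0}
    - {"linear": [0, 0, 0], "rotation": [0, 0, 0.4], "fingers": 0}
    - {"linear": [0, 0, 0], "rotation": [0, 0, 0.49], "fingers": 0}
    - {"linear": [0, 0, 0], "rotation": [0, 0, 0.58], "fingers": 0}
    - {"linear": [0, 0, 0], "rotation": [0, 0, 0.67], "fingers": 0}

```text
time_s: 30.68
tcp_pos: [0.6273, -0.1256, 0.1249]
tool_rot: [0.001, 0.995, -0.104, 0.004]
contact_force: [4.3, -5.0, -12.1]
opening: 0.157
```

Run:
```python
from route import *
log()
plan([.6255,-.1245,.118],down(-135))
```

```text
t 30.68 p [ 0.6273 -0.1256  0.1249] q [-0.259  0.544  0.576  1.521 -0.312  1.161 -1.405] op 0.157 F [  4.3  -5.  -12.1]
 lin [-0.002, -0.0007, 0.0069] rot [-0.0015, -0.0081, 0.5779] ang 33.1 dist 0.007
```

>>> send_rows:
  moves:
    - {"linear": [-0.001, 0, 0], "rotation": [0, 0, 0.09], "fingers": 0}
    - {"linear": [-0.001, 0, 0], "rotation": [0, 0, 0.18], "fingers": 0}
    - {"linear": [-0.001, 0, 0], "rotation": [0, 0, 0.27], "fingers": 0}
    - {"linear": [-0.001, 0, 0], "rotation": [0, 0, 0.36], "fingers": 0}
    - {"linear": [-0.001, 0, 0], "rotation": [0, 0, 0.44], "fingers": 0}
    - {"linear": [-0.001, 0, 0], "rotation": [0, 0, 0.51], "fingers": 0}
    - {"linear": [-0.001, 0, 0], "rotation": [0, 0, 0.56], "fingers": 0}
    - {"linear": [-0.001, 0, 0], "rotation": [0, 0, 0.578], "fingers": 0}

```text
time_s: 31.35
tcp_pos: [0.6273, -0.1254, 0.1249]
tool_rot: [-0.0, 0.924, -0.382, 0.005]
contact_force: [10.6, -6.5, -15.4]
opening: 0.156
```

>>> send_rows:
  moves:
    - {"linear": [0, 0, 0], "rotation": [0, 0, 0], "fingers": 0}
    - {"linear": [0, 0, 0], "rotation": [0, 0, 0], "fingers": 40}
    - {"linear": [0, 0, 0], "rotation": [0, 0, 0], "fingers": 40}
    - {"linear": [0, 0, -0.02], "rotation": [0, 0, 0], "fingers": 40}
    - {"linear": [0, 0, -0.05], "rotation": [0, 0, 0], "fingers": 40}
    - {"linear": [0, 0, -0.09], "rotation": [0, 0, 0], "fingers": 70}
    - {"linear": [0, 0, -0.13], "rotation": [0, 0, 0], "fingers": 70}
    - {"linear": [0, 0, -0.14], "rotation": [0, 0, 0], "fingers": 70}

```text
time_s: 32.02
tcp_pos: [0.6273, -0.1248, 0.2734]
tool_rot: [-0.003, 0.925, -0.38, 0.009]
contact_force: [1.2, -0.3, 0.5]
opening: 0.7
```

Run:
```python
from route import *
log()
st=snapshot("top");w=cloud(st)
for k,v in spots(st,w).items(): print(k,v[0],v[1].round(4),np.degrees(np.arctan2(v[1][1]+.1255,v[1][0]-.6262)).round(1))
print(bottle(w,(.51,.126)))
cv2.imwrite("pics/t15.png",st["pixels"][150:400,130:530,::-1].repeat(2,0).repeat(2,1))
s=snapshot("scene"); cv2.imwrite("pics/s15.png",s["pixels"][90:340,200:500,::-1].repeat(2,0).repeat(2,1))
```

```text
t 32.02 p [ 0.6273 -0.1248  0.2734] q [-0.359  0.467  0.753  1.331 -0.32   1.447 -1.977] op 0.7 F [ 1.2 -0.3  0.5]
green 21 [ 0.6365 -0.0584] 81.3
yellow 13 [ 0.7132 -0.0847] 25.1
black 16 [ 0.636  -0.0558] 82.0
(296, array([0.51041319, 0.1247342 ]), np.float64(-20.385834667942092), array([-0.0377844 ,  0.03065197]), array([-0.01697163,  0.01697442]), ((505.6439208984375, 126.57518768310547), (34.459014892578125, 72.78193664550781), 69.3288803100586))
```

View pics/t15.png

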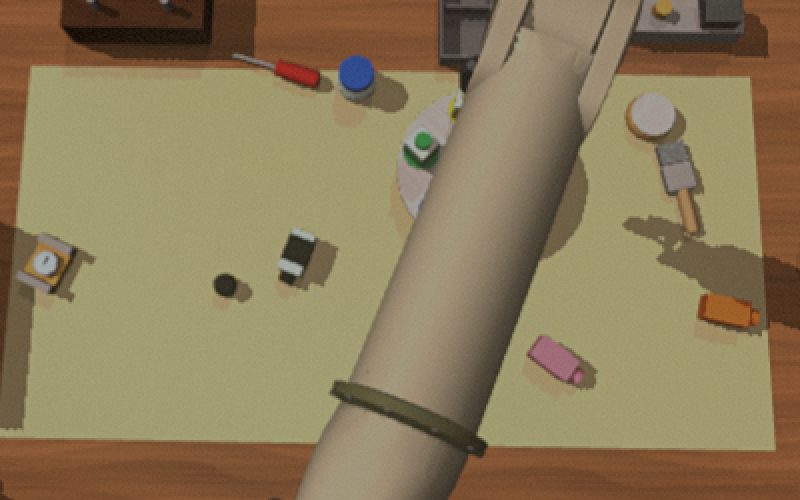

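View pics/s15.png

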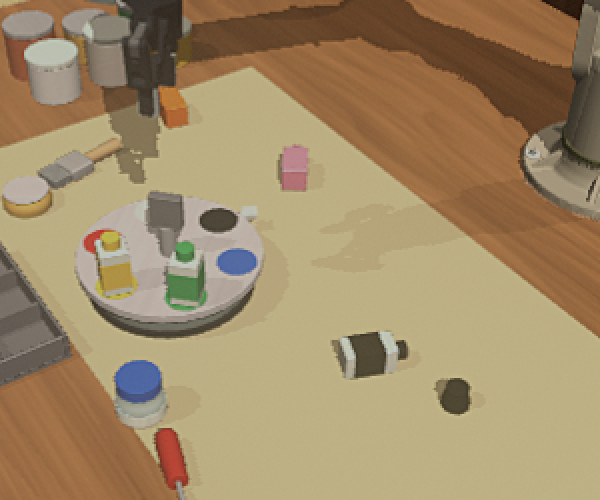

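Black is at the pointer, with yellow and green upright on their spots. The black bottle hasn't moved. Going for it.

Run:
```python
from route import *
q0=ctrl.get_state()["qpos"]
G,R=pick((.5393,.1137),-20.8,dep=60,h=.026,back=.12,flip=-1)
joint_route(q0,G,R,8,seed=[-.35,.1,-.1,2.15,.7,.7,0])
```

```text
goal q [-0.47 -0.   -0.23  2.24  0.68  0.76  0.04] max dq 2.02
1 world [ 0.605 -0.098  0.237] lin [-0.034, -0.003, 0.032] rot [-0.05, 0.006, -0.369]
2 world [ 0.584 -0.069  0.209] lin [-0.07, -0.009, 0.06] rot [-0.104, 0.016, -0.764]
3 world [ 0.563 -0.038  0.186] lin [-0.107, -0.016, 0.082] rot [-0.165, 0.032, -1.181]
4 world [ 0.543 -0.005  0.168] lin [-0.145, -0.025, 0.1] rot [-0.238, 0.054, -1.617]
5 world [0.524 0.03  0.155] lin [-0.183, -0.037, 0.113] rot [-0.333, 0.084, -2.067]
6 world [0.504 0.068 0.145] lin [-0.224, -0.049, 0.123] rot [-0.461, 0.118, -2.525]
7 world [0.481 0.107 0.137] lin [-0.268, -0.061, 0.13] rot [-0.638, 0.153, -2.983]
8 world [0.453 0.146 0.13 ] lin [-0.315, -0.069, 0.137] rot [0.689, -0.14, 2.645]
```

>>> send_rows:
  moves:
    - {"linear": [-0.011, -0.001, 0.002], "rotation": [-0.015, 0.002, -0.12], "fingers": 70}
    - {"linear": [-0.022, -0.002, 0.006], "rotation": [-0.032, 0.004, -0.24], "fingers": 70}
    - {"linear": [-0.033, -0.003, 0.011], "rotation": [-0.049, 0.006, -0.36], "fingers": 70}
    - {"linear": [-0.045, -0.005, 0.017], "rotation": [-0.065, 0.009, -0.48], "fingers": 70}
    - {"linear": [-0.055, -0.007, 0.022], "rotation": [-0.082, 0.012, -0.6], "fingers": 70}
    - {"linear": [-0.066, -0.008, 0.028], "rotation": [-0.098, 0.015, -0.72], "fingers": 70}
    - {"linear": [-0.077, -0.01, 0.035], "rotation": [-0.115, 0.019, -0.84], "fingers": 70}
    - {"linear": [-0.087, -0.012, 0.042], "rotation": [-0.132, 0.023, -0.96], "fingers": 70}
  force: 60

```text
time_s: 32.78
tcp_pos: [0.5715, -0.0533, 0.2217]
tool_rot: [0.064, 0.994, 0.093, -0.011]
contact_force: [-1.0, -0.4, 0.5]
opening: 0.703
```

Run:
```python
from route import *
log();q0=ctrl.get_state()["qpos"]
G,R=pick((.5393,.1137),-20.8,dep=60,h=.026,back=.12,flip=-1)
joint_route(q0,G,R,5,seed=[-.35,.1,-.1,2.15,.7,.7,0])
```

```text
t 32.78 p [ 0.5715 -0.0533  0.2217] q [-0.498  0.321  0.581  1.584 -0.046  1.289 -1.311] op 0.703 F [-1.  -0.4  0.5]
goal q [-0.47 -0.   -0.23  2.24  0.68  0.76  0.04] max dq 1.35
1 world [ 0.549 -0.021  0.191] lin [-0.015, -0.039, 0.027] rot [-0.075, 0.008, -0.463]
2 world [0.529 0.015 0.168] lin [-0.028, -0.081, 0.045] rot [-0.17, 0.019, -0.95]
3 world [0.508 0.055 0.151] lin [-0.04, -0.127, 0.056] rot [-0.294, 0.027, -1.456]
4 world [0.484 0.1   0.14 ] lin [-0.055, -0.176, 0.062] rot [-0.455, 0.019, -1.972]
5 world [0.453 0.146 0.13 ] lin [-0.076, -0.228, 0.066] rot [-0.664, -0.021, -2.49]
```

>>> send_rows:
  moves:
    - {"linear": [-0.004, -0.01, 0.006], "rotation": [-0.018, 0.002, -0.115], "fingers": 70}
    - {"linear": [-0.008, -0.02, 0.013], "rotation": [-0.037, 0.004, -0.23], "fingers": 70}
    - {"linear": [-0.011, -0.029, 0.02], "rotation": [-0.056, 0.006, -0.347], "fingers": 70}
    - {"linear": [-0.015, -0.039, 0.027], "rotation": [-0.075, 0.008, -0.463], "fingers": 70}
    - {"linear": [-0.018, -0.05, 0.032], "rotation": [-0.1, 0.01, -0.58], "fingers": 70}
    - {"linear": [-0.021, -0.06, 0.037], "rotation": [-0.122, 0.013, -0.7], "fingers": 70}
    - {"linear": [-0.025, -0.07, 0.041], "rotation": [-0.145, 0.016, -0.82], "fingers": 70}
    - {"linear": [-0.028, -0.081, 0.045], "rotation": [-0.17, 0.019, -0.94], "fingers": 70}

```text
time_s: 33.45
tcp_pos: [0.5288, 0.0146, 0.1678]
tool_rot: [0.132, 0.835, 0.534, -0.022]
contact_force: [-0.2, -0.3, 0.2]
opening: 0.697
```

Run:
```python
from route import *
log();q0=ctrl.get_state()["qpos"]
G,R=pick((.5393,.1137),-20.8,dep=60,h=.026,back=.12,flip=-1)
joint_route(q0,G,R,3,seed=[-.35,.1,-.1,2.15,.7,.7,0])
```

```text
t 33.45 p [0.5288 0.0146 0.1678] q [-0.621  0.197  0.409  1.849  0.213  1.071 -0.752] op 0.697 F [-0.2 -0.3  0.2]
goal q [-0.47 -0.   -0.23  2.24  0.68  0.76  0.04] max dq 0.79
1 world [0.507 0.054 0.149] lin [0.029, -0.039, 0.007] rot [-0.109, -0.004, -0.51]
2 world [0.483 0.099 0.137] lin [0.06, -0.081, 0.004] rot [-0.249, -0.031, -1.035]
3 world [0.453 0.146 0.13 ] lin [0.091, -0.127, -0.004] rot [-0.415, -0.101, -1.569]
```

>>> send_rows:
  moves:
    - {"linear": [0.007, -0.009, 0.002], "rotation": [-0.025, -0.001, -0.12], "fingers": 70}
    - {"linear": [0.014, -0.018, 0.004], "rotation": [-0.05, -0.002, -0.24], "fingers": 70}
    - {"linear": [0.021, -0.028, 0.006], "rotation": [-0.077, -0.003, -0.36], "fingers": 70}
    - {"linear": [0.028, -0.037, 0.007], "rotation": [-0.103, -0.004, -0.48], "fingers": 70}
    - {"linear": [0.034, -0.046, 0.007], "rotation": [-0.132, -0.008, -0.6], "fingers": 70}
    - {"linear": [0.041, -0.055, 0.006], "rotation": [-0.163, -0.014, -0.72], "fingers": 70}
    - {"linear": [0.048, -0.065, 0.005], "rotation": [-0.195, -0.02, -0.84], "fingers": 70}
    - {"linear": [0.055, -0.074, 0.004], "rotation": [-0.225, -0.026, -0.95], "fingers": 70}

```text
time_s: 34.12
tcp_pos: [0.4869, 0.0921, 0.1397]
tool_rot: [0.204, 0.479, 0.853, -0.033]
contact_force: [-0.4, 0.0, -0.3]
opening: 0.697
```

Run:
```python
from route import *
log()
for b in (.12,):plan(*pick((.5393,.1137),-20.8,dep=60,h=.026,back=b,flip=-1))
```

```text
t 34.12 p [0.4869 0.0921 0.1397] q [-0.749  0.066  0.244  2.094  0.486  0.876 -0.254] op 0.697 F [-0.4  0.  -0.3]
 lin [0.0627, -0.0, -0.0153] rot [-0.1578, -0.0811, -0.6261] ang 37.3 dist 0.065
```

>>> send_rows:
  moves:
    - {"linear": [0.011, 0, -0.003], "rotation": [-0.027, -0.014, -0.107], "fingers": 70}
    - {"linear": [0.022, 0, -0.006], "rotation": [-0.054, -0.028, -0.214], "fingers": 70}
    - {"linear": [0.033, 0, -0.009], "rotation": [-0.081, -0.042, -0.321], "fingers": 70}
    - {"linear": [0.043, 0, -0.011], "rotation": [-0.108, -0.056, -0.428], "fingers": 70}
    - {"linear": [0.053, 0, -0.013], "rotation": [-0.135, -0.07, -0.535], "fingers": 70}
    - {"linear": [0.063, 0, -0.015], "rotation": [-0.158, -0.081, -0.626], "fingers": 70}
    - {"linear": [0.063, 0, -0.015], "rotation": [-0.158, -0.081, -0.626], "fingers": 70}
    - {"linear": [0.063, 0, -0.015], "rotation": [-0.158, -0.081, -0.626], "fingers": 70}

```text
time_s: 34.78
tcp_pos: [0.4541, 0.146, 0.1298]
tool_rot: [0.254, 0.179, 0.949, -0.047]
contact_force: [0.8, -1.5, -0.2]
opening: 0.707
```

Run:
```python
from route import *
log()
s=snapshot("scene");w=cloud(s); cv2.imwrite("pics/s16.png",s["pixels"][180:380,320:560,::-1].repeat(3,0).repeat(3,1))
print(bottle(w,(.51,.126))[1:3])
for b in (.12,0):plan(*pick((.5393,.1137),-20.8,dep=60,h=.026,back=b,flip=-1))
```

```text
t 34.78 p [0.4541 0.146  0.1298] q [-0.841 -0.017  0.141  2.248  0.687  0.766  0.028] op 0.707 F [ 0.8 -1.5 -0.2]
(array([0.5128842 , 0.12711706]), np.float64(-21.311757353809398))
 lin [0.0013, 0.0001, -0.0006] rot [-0.0024, -0.0003, -0.01] ang 0.6 dist 0.001
 lin [0.0013, 0.0004, 0.1194] rot [-0.0024, -0.0003, -0.01] ang 0.6 dist 0.119
```

View pics/s16.png

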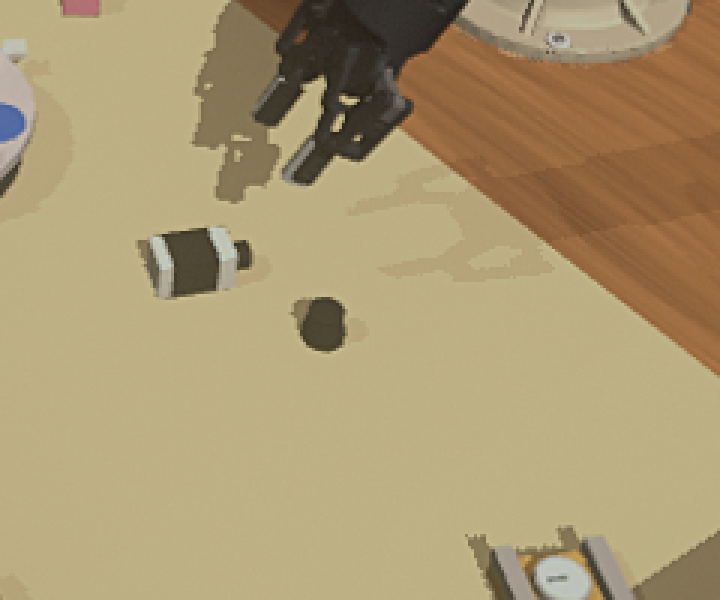

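Run:
```python
from h import *
w=np.load("top0.npz")["w"]; q=w[283:303,233:253].reshape(-1,3); q=q[q[:,2]>.018]; c=q.mean(0); print(c)
d=c[:2]-np.array([.5094,.125]); p=np.array([np.sin(np.radians(20.8)),np.cos(np.radians(20.8))]); a=np.array([p[1],-p[0]]); print("perp",d@p,"along",d@a)
```

```text
[0.46707824 0.22255435 0.02674881]
perp 0.07616755789082169 along -0.07420569149977187
```

>>> send_rows:
  moves:
    - {"linear": [0.001, 0, 0.02], "rotation": [-0.002, 0, -0.01], "fingers": 62}
    - {"linear": [0.001, 0, 0.04], "rotation": [-0.002, 0, -0.01], "fingers": 62}
    - {"linear": [0.001, 0, 0.06], "rotation": [-0.002, 0, -0.01], "fingers": 62}
    - {"linear": [0.001, 0, 0.08], "rotation": [-0.002, 0, -0.01], "fingers": 62}
    - {"linear": [0.001, 0, 0.1], "rotation": [-0.002, 0, -0.01], "fingers": 62}
    - {"linear": [0.001, 0, 0.114], "rotation": [-0.002, 0, -0.01], "fingers": 62}
    - {"linear": [0.001, 0, 0.118], "rotation": [-0.002, 0, -0.01], "fingers": 62}
    - {"linear": [0.001, 0, 0.118], "rotation": [-0.002, 0, -0.01], "fingers": 62}

```text
time_s: 35.5
tcp_pos: [0.5091, 0.1238, 0.0265]
tool_rot: [0.254, 0.174, 0.95, -0.048]
contact_force: [-0.4, 0.2, 0.3]
opening: 0.622
```

Run:
```python
from route import *
log()
plan(*pick((.5393,.1137),-20.8,dep=60,h=.026,back=0,flip=-1))
```

```text
t 35.5 p [0.5091 0.1238 0.0265] q [-0.779  0.268  0.233  2.246  0.882  0.463 -0.124] op 0.622 F [-0.4  0.2  0.3]
 lin [0.0005, 0.0013, 0.0003] rot [-0.003, -0.0003, 0.0009] ang 0.2 dist 0.001
```

Well aligned: along ≈ 32 mm, h ≈ 26.5 mm. Closing and lifting.

>>> send_rows:
  moves:
    - {"linear": [0, 0.001, 0], "rotation": [0, 0, 0], "fingers": 20}
    - {"linear": [0, 0.001, 0], "rotation": [0, 0, 0], "fingers": 20}
    - {"linear": [0, 0.001, 0], "rotation": [0, 0, 0], "fingers": 20}
    - {"linear": [0, 0.001, 0], "rotation": [0, 0, 0], "fingers": 20}
    - {"linear": [0, 0.001, 0], "rotation": [0, 0, 0], "fingers": 20}
    - {"linear": [-0.01, 0.001, -0.017], "rotation": [0, 0, 0], "fingers": 20}
    - {"linear": [-0.03, 0.001, -0.052], "rotation": [0, 0, 0], "fingers": 20}
    - {"linear": [-0.05, 0.001, -0.087], "rotation": [0, 0, 0], "fingers": 20}

```text
time_s: 36.17
tcp_pos: [0.5073, 0.1258, 0.1274]
tool_rot: [0.253, 0.172, 0.951, -0.048]
contact_force: [2.2, 0.7, -0.7]
opening: 0.392
```

>>> send_rows:
  moves:
    - {"linear": [-0.015, 0, -0.026], "rotation": [0, 0, 0], "fingers": 20}
    - {"linear": [-0.03, 0, -0.052], "rotation": [0, 0, 0], "fingers": 20}
    - {"linear": [-0.045, 0, -0.078], "rotation": [0, 0, 0], "fingers": 20}
    - {"linear": [-0.06, 0, -0.104], "rotation": [0, 0, 0], "fingers": 20}
    - {"linear": [-0.06, 0, -0.104], "rotation": [0, 0, 0], "fingers": 20}
    - {"linear": [-0.06, 0, -0.104], "rotation": [0, 0, 0], "fingers": 20}
    - {"linear": [-0.06, 0, -0.104], "rotation": [0, 0, 0], "fingers": 20}
    - {"linear": [-0.06, 0, -0.104], "rotation": [0, 0, 0], "fingers": 20}

```text
time_s: 36.83
tcp_pos: [0.5082, 0.126, 0.246]
tool_rot: [0.254, 0.173, 0.951, -0.048]
contact_force: [0.4, 0.2, -1.7]
opening: 0.388
```

Run:
```python
from route import *
log()
q0=ctrl.get_state()["qpos"]
G,R=place(F,75,30,1,.0315,.0095,up=.18)
joint_route(q0,G,R,8,seed=[.6,.5,.1,1.6,-.9,1.6,.7])
s=snapshot("scene"); cv2.imwrite("pics/s17.png",s["pixels"][110:310,340:580,::-1].repeat(3,0).repeat(3,1))
```

```text
t 36.83 p [0.5082 0.126  0.246 ] q [-0.741 -0.086  0.161  2.021  0.537  0.953  0.373] op 0.388 F [ 0.4  0.2 -1.7]
goal q [ 0.64  0.54  0.1   1.52 -0.94  1.7   0.67] max dq 1.47
1 world [0.496 0.073 0.216] lin [0.009, -0.054, 0.029] rot [0.114, 0.178, 0.205]
2 world [0.48  0.036 0.194] lin [0.022, -0.094, 0.048] rot [0.188, 0.364, 0.412]
3 world [0.468 0.013 0.179] lin [0.031, -0.12, 0.059] rot [0.218, 0.552, 0.62]
4 world [ 0.467 -0.003  0.175] lin [0.03, -0.136, 0.065] rot [0.199, 0.738, 0.826]
5 world [ 0.477 -0.021  0.182] lin [0.013, -0.148, 0.067] rot [0.127, 0.912, 1.027]
6 world [ 0.497 -0.048  0.198] lin [-0.02, -0.167, 0.067] rot [-0.0, 1.064, 1.219]
7 world [ 0.522 -0.092  0.224] lin [-0.066, -0.199, 0.064] rot [-0.184, 1.183, 1.396]
8 world [ 0.542 -0.157  0.257] lin [-0.119, -0.253, 0.056] rot [-0.42, 1.256, 1.551]
```

View pics/s17.png

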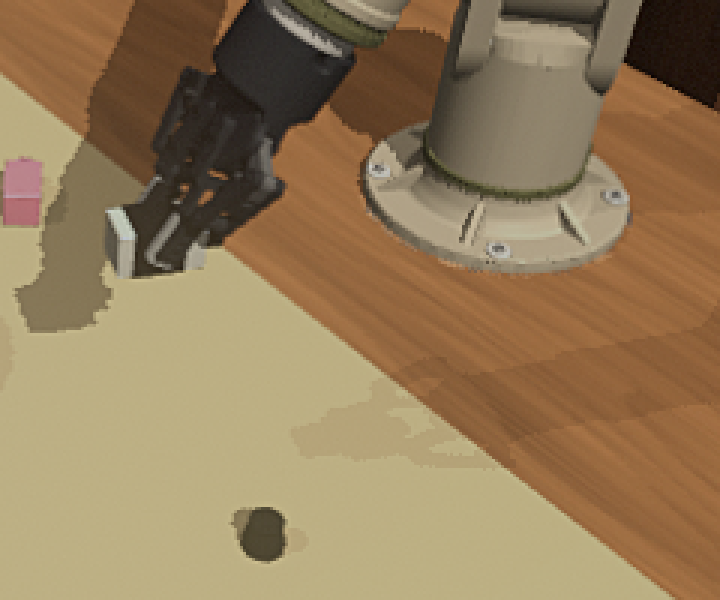

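>>> send_rows:
  moves:
    - {"linear": [0.003, -0.02, 0.01], "rotation": [0.042, 0.066, 0.076], "fingers": 20}
    - {"linear": [0.007, -0.04, 0.021], "rotation": [0.085, 0.133, 0.154], "fingers": 20}
    - {"linear": [0.01, -0.059, 0.031], "rotation": [0.123, 0.2, 0.23], "fingers": 20}
    - {"linear": [0.015, -0.074, 0.038], "rotation": [0.15, 0.27, 0.308], "fingers": 20}
    - {"linear": [0.021, -0.09, 0.046], "rotation": [0.18, 0.34, 0.385], "fingers": 20}
    - {"linear": [0.025, -0.102, 0.051], "rotation": [0.197, 0.41, 0.463], "fingers": 20}
    - {"linear": [0.028, -0.112, 0.055], "rotation": [0.208, 0.48, 0.54], "fingers": 20}
    - {"linear": [0.031, -0.12, 0.059], "rotation": [0.218, 0.552, 0.62], "fingers": 20}

```text
time_s: 37.55
tcp_pos: [0.4686, 0.0127, 0.18]
tool_rot: [-0.029, 0.484, 0.874, -0.021]
contact_force: [-0.5, -0.1, -0.6]
opening: 0.389
```

Run:
```python
from route import *
log()
q0=ctrl.get_state()["qpos"]
G,R=place(F,75,30,1,.0315,.0095,up=.18)
joint_route(q0,G,R,5,seed=[.6,.5,.1,1.6,-.9,1.6,.7])
```

```text
t 37.55 p [0.4686 0.0127 0.18  ] q [-0.479  0.151  0.424  1.844 -0.061  1.233  0.526] op 0.389 F [-0.5 -0.1 -0.6]
goal q [ 0.64  0.54  0.1   1.52 -0.94  1.7   0.67] max dq 1.12
1 world [ 0.469 -0.004  0.176] lin [-0.014, -0.008, 0.004] rot [-0.007, 0.192, 0.179]
2 world [ 0.48  -0.021  0.181] lin [-0.035, -0.008, -0.001] rot [-0.055, 0.396, 0.343]
3 world [ 0.5   -0.048  0.196] lin [-0.068, -0.007, -0.017] rot [-0.15, 0.602, 0.487]
4 world [ 0.524 -0.091  0.221] lin [-0.116, -0.012, -0.044] rot [-0.296, 0.801, 0.61]
5 world [ 0.542 -0.157  0.257] lin [-0.18, -0.033, -0.081] rot [-0.495, 0.982, 0.705]
```

>>> send_rows:
  moves:
    - {"linear": [-0.006, -0.004, 0.002], "rotation": [-0.003, 0.085, 0.08], "fingers": 20}
    - {"linear": [-0.012, -0.007, 0.003], "rotation": [-0.006, 0.17, 0.16], "fingers": 20}
    - {"linear": [-0.02, -0.008, 0.002], "rotation": [-0.022, 0.255, 0.235], "fingers": 20}
    - {"linear": [-0.029, -0.008, 0], "rotation": [-0.042, 0.34, 0.303], "fingers": 20}
    - {"linear": [-0.04, -0.008, -0.003], "rotation": [-0.07, 0.43, 0.368], "fingers": 20}
    - {"linear": [-0.055, -0.007, -0.011], "rotation": [-0.11, 0.525, 0.435], "fingers": 20}
    - {"linear": [-0.07, -0.007, -0.018], "rotation": [-0.155, 0.61, 0.493], "fingers": 20}
    - {"linear": [-0.092, -0.009, -0.03], "rotation": [-0.22, 0.7, 0.55], "fingers": 20}

```text
time_s: 38.22
tcp_pos: [0.513, -0.0684, 0.2079]
tool_rot: [-0.266, 0.675, 0.649, 0.231]
contact_force: [1.0, 0.7, -1.6]
opening: 0.387
```

Run:
```python
from route import *
log()
q0=ctrl.get_state()["qpos"]
G,R=place(F,75,30,1,.0315,.0095,up=.18)
joint_route(q0,G,R,2,seed=[.6,.5,.1,1.6,-.9,1.6,.7])
```

```text
t 38.22 p [ 0.513  -0.0684  0.2079] q [ 0.04   0.462  0.552  1.629 -0.787  1.634  0.726] op 0.387 F [ 1.   0.7 -1.6]
goal q [ 0.64  0.54  0.1   1.52 -0.94  1.7   0.67] max dq 0.6
1 world [ 0.53  -0.107  0.224] lin [-0.017, 0.017, -0.038] rot [-0.099, 0.164, 0.068]
2 world [ 0.542 -0.157  0.257] lin [-0.032, 0.027, -0.096] rot [-0.227, 0.335, 0.111]
```

>>> send_rows:
  moves:
    - {"linear": [-0.008, 0.008, -0.019], "rotation": [-0.05, 0.08, 0.034], "fingers": 20}
    - {"linear": [-0.017, 0.017, -0.038], "rotation": [-0.099, 0.164, 0.068], "fingers": 20}
    - {"linear": [-0.025, 0.022, -0.067], "rotation": [-0.163, 0.25, 0.09], "fingers": 20}
    - {"linear": [-0.032, 0.027, -0.096], "rotation": [-0.227, 0.335, 0.111], "fingers": 20}
    - {"linear": [-0.032, 0.027, -0.096], "rotation": [-0.227, 0.335, 0.111], "fingers": 20}
    - {"linear": [-0.032, 0.027, -0.096], "rotation": [-0.227, 0.335, 0.111], "fingers": 20}
    - {"linear": [-0.032, 0.027, -0.096], "rotation": [-0.227, 0.335, 0.111], "fingers": 20}
    - {"linear": [-0.032, 0.027, -0.096], "rotation": [-0.227, 0.335, 0.111], "fingers": 20}

```text
time_s: 38.88
tcp_pos: [0.5413, -0.1551, 0.2585]
tool_rot: [-0.303, 0.687, 0.529, 0.396]
contact_force: [0.3, 0.6, -0.7]
opening: 0.386
```

Run:
```python
from route import *
log()
for up in (.18,.01): plan(*place(F,75,30,1,.0315,.0095,up=up))
s=snapshot("scene")
z=cur()[1][2]-.0315
P=[[*F,z],[*F,z+.06],[*F,z+.074],[*F,.046]]
u=proj(s,[[*F,.12]])[0].astype(int); annotate(s,P,"pics/a18.png",(u[0]-60,u[1]-80,u[0]+60,u[1]+40),5)
```

```text
t 38.88 p [ 0.5413 -0.1551  0.2585] q [ 0.322  0.583  0.547  1.542 -1.095  1.837  0.77 ] op 0.386 F [ 0.3  0.6 -0.7]
 lin [-0.0016, 0.0007, -0.0007] rot [-0.0017, 0.0037, 0.0038] ang 0.3 dist 0.002
 lin [-0.1485, 0.0003, 0.0848] rot [-0.0017, 0.0037, 0.0038] ang 0.3 dist 0.171
```

View pics/a18.png

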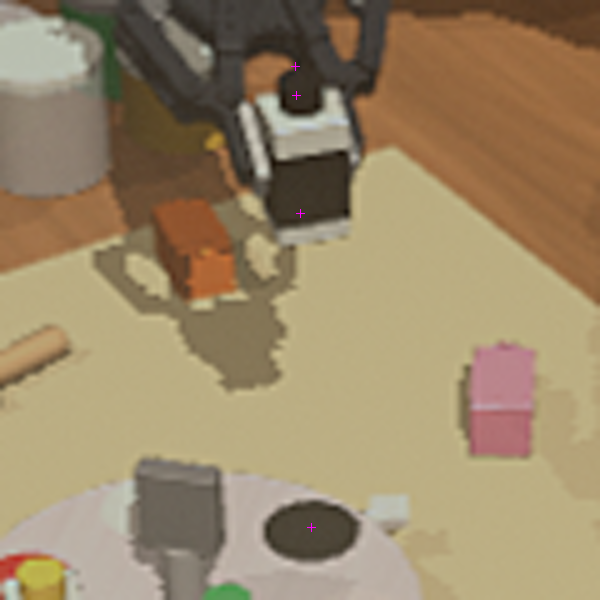

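Run:
```python
from route import *
z=cur()[1][2]-.0315
print("foot z expected",z)
for n in("top","scene"):
    s=snapshot(n); w=cloud(s); px=s["pixels"].astype(int)
    m=(np.hypot(w[...,0]-F[0],w[...,1]-F[1])<.035)&(w[...,2]>z-.02)
    capm=m&(w[...,2]>z+.074-.018)&(px.max(-1)<75)
    print(n,m.sum(),"cap",capm.sum(),w[capm].mean(0), "zmax",np.percentile(w[capm][:,2],[50,90]) if capm.any() else "")
    if n=="scene":
        band=m&(px.max(-1)<75)&(w[...,2]<z+.05); 
        q=w[band]; c=q.mean(0); u,sv,vt=np.linalg.svd(q-c); print("band",len(q),c,"normal",vt[2],sv)
        wh=m&(px.min(-1)>110)&(w[...,2]<z+.015); print("low white",wh.sum(),w[wh].mean(0), w[wh][:,2].min())
P=[[*F,z],[*F,z+.06],[*F,z+.074],[*F,.046]]
s=snapshot("top");u=proj(s,P[:1])[0].astype(int); annotate(s,P,"pics/a19.png",(u[0]-50,u[1]-50,u[0]+50,u[1]+50),6)
```

```text
foot z expected 0.22736277832723742
top 488 cap 85 [ 0.54202383 -0.14763632  0.29557157] zmax [0.29720432 0.29987576]
scene 744 cap 73 [ 0.5456806  -0.14113032  0.29316366] zmax [0.29457777 0.2982577 ]
band 284 [ 0.55247765 -0.13547059  0.25486217] normal [-0.35195621 -0.59906631 -0.71919843] [0.29308708 0.19020101 0.13030205]
low white 47 [ 0.54899651 -0.1289722   0.22843689] 0.22350997054462873
```

View pics/a19.png

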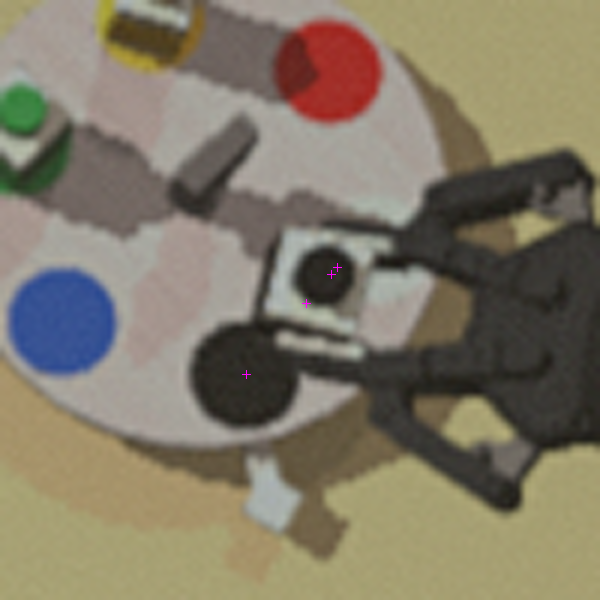

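The black bottle sits about 3 mm lower in the grip with a slight tilt, which is acceptable. Lowering.

>>> send_rows:
  moves:
    - {"linear": [-0.018, 0, 0.01], "rotation": [-0.002, 0.004, 0.004], "fingers": 20}
    - {"linear": [-0.04, 0, 0.023], "rotation": [-0.002, 0.004, 0.004], "fingers": 20}
    - {"linear": [-0.063, 0, 0.036], "rotation": [-0.002, 0.004, 0.004], "fingers": 20}
    - {"linear": [-0.086, 0, 0.049], "rotation": [-0.002, 0.004, 0.004], "fingers": 20}
    - {"linear": [-0.107, 0, 0.061], "rotation": [-0.002, 0.004, 0.004], "fingers": 20}
    - {"linear": [-0.126, 0, 0.072], "rotation": [-0.002, 0.004, 0.004], "fingers": 20}
    - {"linear": [-0.139, 0, 0.079], "rotation": [-0.002, 0.004, 0.004], "fingers": 20}
    - {"linear": [-0.144, 0, 0.083], "rotation": [-0.002, 0.004, 0.004], "fingers": 20}

```text
time_s: 39.75
tcp_pos: [0.541, -0.1567, 0.091]
tool_rot: [-0.305, 0.688, 0.526, 0.397]
contact_force: [-0.4, -0.4, -0.2]
opening: 0.39
```

Run:
```python
from route import *
log()
for up in (.007,.003,0): plan(*place(F,75,30,1,.0315,.0095,up=up))
s=snapshot("scene")
P=[[*F,.046],[*F,.106],[*F,.12]]
u=proj(s,P[:1])[0].astype(int); annotate(s,P,"pics/a20.png",(u[0]-50,u[1]-60,u[0]+50,u[1]+40),6)
```

```text
t 39.75 p [ 0.541  -0.1567  0.091 ] q [ 0.362  0.813  0.494  1.615 -1.144  1.694  1.014] op 0.39 F [-0.4 -0.4 -0.2]
 lin [-0.0055, 0.0006, 0.0034] rot [0.0013, -0.0007, -0.0024] ang 0.2 dist 0.007
 lin [-0.009, 0.0006, 0.0054] rot [0.0013, -0.0007, -0.0024] ang 0.2 dist 0.011
 lin [-0.0116, 0.0006, 0.0069] rot [0.0013, -0.0007, -0.0024] ang 0.2 dist 0.014
```

View pics/a20.png

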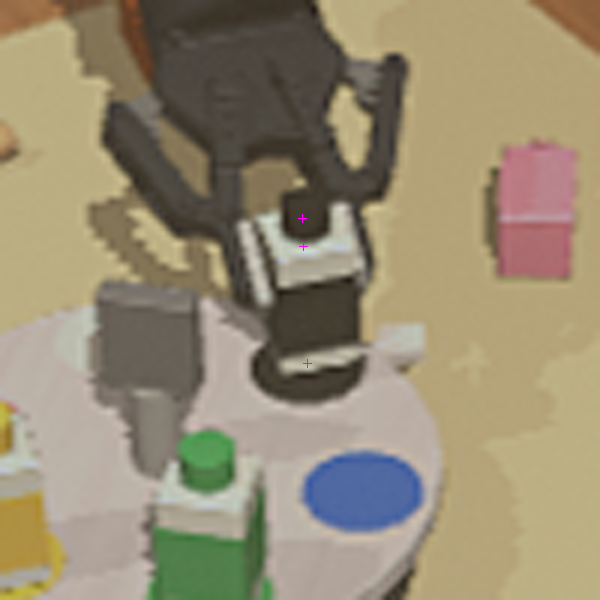

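>>> send_rows:
  moves:
    - {"linear": [-0.002, 0, 0.001], "rotation": [0, 0, 0], "fingers": 20}
    - {"linear": [-0.004, 0, 0.002], "rotation": [0, 0, 0], "fingers": 20}
    - {"linear": [-0.005, 0, 0.003], "rotation": [0, 0, 0], "fingers": 20}
    - {"linear": [-0.006, 0, 0.0035], "rotation": [0, 0, 0], "fingers": 20}
    - {"linear": [-0.007, 0, 0.004], "rotation": [0, 0, 0], "fingers": 20}
    - {"linear": [-0.008, 0, 0.0045], "rotation": [0, 0, 0], "fingers": 20}
    - {"linear": [-0.009, 0, 0.005], "rotation": [0, 0, 0], "fingers": 20}
    - {"linear": [-0.009, 0, 0.005], "rotation": [0, 0, 0], "fingers": 20}

```text
time_s: 40.47
tcp_pos: [0.5414, -0.1577, 0.0827]
tool_rot: [-0.303, 0.688, 0.526, 0.398]
contact_force: [-0.3, -0.5, -1.2]
opening: 0.385
```

>>> send_rows:
  moves:
    - {"linear": [-0.0007, 0, 0.0004], "rotation": [0, 0, 0], "fingers": 20}
    - {"linear": [-0.0014, 0, 0.0008], "rotation": [0, 0, 0], "fingers": 20}
    - {"linear": [-0.002, 0, 0.0012], "rotation": [0, 0, 0], "fingers": 20}
    - {"linear": [-0.0026, 0, 0.0015], "rotation": [0, 0, 0], "fingers": 20}
    - {"linear": [-0.003, 0, 0.0018], "rotation": [0, 0, 0], "fingers": 20}
    - {"linear": [-0.003, 0, 0.0018], "rotation": [0, 0, 0], "fingers": 20}
    - {"linear": [-0.003, 0, 0.0018], "rotation": [0, 0, 0], "fingers": 20}
    - {"linear": [-0.003, 0, 0.0018], "rotation": [0, 0, 0], "fingers": 20}

```text
time_s: 41.13
tcp_pos: [0.5415, -0.1577, 0.0802]
tool_rot: [-0.303, 0.687, 0.526, 0.398]
contact_force: [-2.1, -0.1, 5.7]
opening: 0.385
```

Contact at about 6 N. Releasing and backing off.

>>> send_rows:
  moves:
    - {"linear": [0, 0, 0], "rotation": [0, 0, 0], "fingers": 40}
    - {"linear": [0, 0, 0], "rotation": [0, 0, 0], "fingers": 44}
    - {"linear": [0, 0, 0], "rotation": [0, 0, 0], "fingers": 50}
    - {"linear": [0, 0, 0], "rotation": [0, 0, 0], "fingers": 60}
    - {"linear": [0, 0, 0], "rotation": [0, 0, 0], "fingers": 60}
    - {"linear": [0, 0, -0.015], "rotation": [0, 0, 0], "fingers": 60}
    - {"linear": [0, 0, -0.04], "rotation": [0, 0, 0], "fingers": 60}
    - {"linear": [0, 0, -0.075], "rotation": [0, 0, 0], "fingers": 60}

```text
time_s: 41.8
tcp_pos: [0.5243, -0.219, 0.1169]
tool_rot: [-0.305, 0.687, 0.527, 0.397]
contact_force: [0.4, -1.2, 0.1]
opening: 0.603
```

Run:
```python
from route import *
log()
print(capfind(0,xy=F),F)
s=snapshot("scene")
P=[[*F,.046],[*F,.106],[*F,.12]]
u=proj(s,P[:1])[0].astype(int); annotate(s,P,"pics/a21.png",(u[0]-50,u[1]-60,u[0]+50,u[1]+40),6)
```

```text
t 41.8 p [ 0.5243 -0.219   0.1169] q [ 0.449  0.835  0.522  1.507 -1.101  1.801  1.002] op 0.603 F [ 0.4 -1.2  0.1]
(61, array([ 0.54340576, -0.14571817,  0.11905749]), array([0.02127714, 0.01916596, 0.01443777])) [ 0.5440963  -0.14749962]
```

View pics/a21.png

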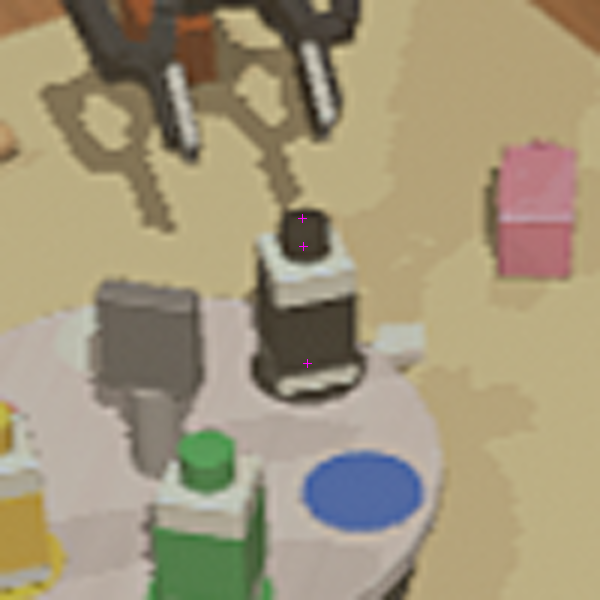

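Black is upright about 2 mm from centre. Last click: bring white to the pointer.

>>> send_rows:
  moves:
    - {"linear": [0.02, 0, -0.03], "rotation": [0, 0, 0], "fingers": 50}
    - {"linear": [0.05, 0, -0.05], "rotation": [0, 0, 0], "fingers": 40}
    - {"linear": [0.08, 0, -0.06], "rotation": [0, 0, 0], "fingers": 40}
    - {"linear": [0.11, 0, -0.075], "rotation": [0, 0, 0], "fingers": 40}
    - {"linear": [0.13, 0, -0.085], "rotation": [0, 0, 0], "fingers": 40}
    - {"linear": [0.13, 0, -0.085], "rotation": [0, 0, 0], "fingers": 40}
    - {"linear": [0.13, 0, -0.085], "rotation": [0, 0, 0], "fingers": 40}
    - {"linear": [0.13, 0, -0.085], "rotation": [0, 0, 0], "fingers": 40}
  force: 40

```text
time_s: 42.57
tcp_pos: [0.5216, -0.2291, 0.2715]
tool_rot: [-0.303, 0.688, 0.526, 0.397]
contact_force: [0.0, 0.5, 0.8]
opening: 0.401
```

Run:
```python
from route import *
log()
q0=ctrl.get_state()["qpos"]
joint_route(q0,[.6265,-.1245,.27],down(45),6,seed=[.2,.4,0,1.3,0,1.4,.9])
```

```text
t 42.57 p [ 0.5216 -0.2291  0.2715] q [ 0.443  0.655  0.565  1.41  -1.082  1.956  0.789] op 0.401 F [0.  0.5 0.8]
goal q [ 0.16  0.41 -0.03  1.29  0.01  1.44  0.92] max dq 1.09
1 world [ 0.524 -0.196  0.251] lin [-0.002, -0.006, 0.038] rot [0.134, -0.145, -0.092]
2 world [ 0.528 -0.174  0.235] lin [-0.004, -0.008, 0.066] rot [0.254, -0.299, -0.213]
3 world [ 0.538 -0.159  0.227] lin [-0.002, -0.002, 0.085] rot [0.359, -0.459, -0.362]
4 world [ 0.558 -0.149  0.229] lin [0.006, 0.014, 0.096] rot [0.444, -0.621, -0.536]
5 world [ 0.587 -0.139  0.242] lin [0.027, 0.04, 0.104] rot [0.508, -0.784, -0.733]
6 world [ 0.626 -0.125  0.27 ] lin [0.063, 0.074, 0.112] rot [0.549, -0.945, -0.949]
```

>>> send_rows:
  moves:
    - {"linear": [-0.001, -0.003, 0.019], "rotation": [0.067, -0.072, -0.046], "fingers": 40}
    - {"linear": [-0.002, -0.006, 0.038], "rotation": [0.134, -0.145, -0.092], "fingers": 40}
    - {"linear": [-0.003, -0.007, 0.052], "rotation": [0.195, -0.222, -0.15], "fingers": 40}
    - {"linear": [-0.004, -0.008, 0.066], "rotation": [0.254, -0.299, -0.213], "fingers": 40}
    - {"linear": [-0.003, -0.005, 0.075], "rotation": [0.305, -0.379, -0.287], "fingers": 40}
    - {"linear": [-0.002, -0.002, 0.083], "rotation": [0.355, -0.455, -0.358], "fingers": 40}
    - {"linear": [0.002, 0.005, 0.09], "rotation": [0.4, -0.535, -0.44], "fingers": 40}
    - {"linear": [0.006, 0.013, 0.095], "rotation": [0.44, -0.61, -0.525], "fingers": 40}

```text
time_s: 43.23
tcp_pos: [0.557, -0.1491, 0.2279]
tool_rot: [-0.163, 0.534, 0.821, 0.117]
contact_force: [0.5, -0.5, -0.1]
opening: 0.398
```

Run:
```python
from route import *
log()
plan([.6265,-.1245,.27],down(45))
```

```text
t 43.23 p [ 0.557  -0.1491  0.2279] q [ 0.003  0.54   0.57   1.343 -0.523  1.67   1.006] op 0.398 F [ 0.5 -0.5 -0.1]
 lin [0.011, 0.0743, -0.0396] rot [0.0927, -0.3946, -0.3628] ang 31.2 dist 0.085
```

>>> send_rows:
  moves:
    - {"linear": [0.002, 0.014, -0.01], "rotation": [0.018, -0.079, -0.073], "fingers": 40}
    - {"linear": [0.004, 0.028, -0.018], "rotation": [0.036, -0.158, -0.146], "fingers": 40}
    - {"linear": [0.006, 0.044, -0.025], "rotation": [0.054, -0.237, -0.22], "fingers": 40}
    - {"linear": [0.008, 0.06, -0.033], "rotation": [0.072, -0.316, -0.29], "fingers": 40}
    - {"linear": [0.011, 0.074, -0.04], "rotation": [0.093, -0.395, -0.363], "fingers": 40}
    - {"linear": [0.011, 0.074, -0.04], "rotation": [0.093, -0.395, -0.363], "fingers": 40}
    - {"linear": [0.011, 0.074, -0.04], "rotation": [0.093, -0.395, -0.363], "fingers": 40}
    - {"linear": [0.011, 0.074, -0.04], "rotation": [0.093, -0.395, -0.363], "fingers": 40}

```text
time_s: 43.9
tcp_pos: [0.6252, -0.1265, 0.2708]
tool_rot: [-0.001, 0.386, 0.923, 0.001]
contact_force: [0.2, 0.2, -0.3]
opening: 0.399
```

Run:
```python
from route import *
log()
plan([.626,-.125,.114],down(45))
```

```text
t 43.9 p [ 0.6252 -0.1265  0.2708] q [-0.233  0.443  0.565  1.313 -0.236  1.453  1.095] op 0.399 F [ 0.2  0.2 -0.3]
 lin [-0.0001, 0.0014, 0.1568] rot [0.0012, -0.0036, -0.0068] ang 0.4 dist 0.157
```

>>> send_rows:
  moves:
    - {"linear": [0, 0.001, 0.025], "rotation": [0.001, -0.004, -0.006], "fingers": 40}
    - {"linear": [0, 0.001, 0.055], "rotation": [0.001, -0.004, -0.006], "fingers": 40}
    - {"linear": [0, 0.001, 0.085], "rotation": [0.001, -0.004, -0.006], "fingers": 40}
    - {"linear": [0, 0.001, 0.115], "rotation": [0.001, -0.004, -0.006], "fingers": 40}
    - {"linear": [0, 0.001, 0.14], "rotation": [0.001, -0.004, -0.006], "fingers": 40}
    - {"linear": [0, 0.001, 0.153], "rotation": [0.001, -0.004, -0.006], "fingers": 40}
    - {"linear": [0, 0.001, 0.156], "rotation": [0.001, -0.004, -0.006], "fingers": 40}
    - {"linear": [0, 0.001, 0.156], "rotation": [0.001, -0.004, -0.006], "fingers": 40}

```text
time_s: 44.57
tcp_pos: [0.6263, -0.126, 0.1154]
tool_rot: [0.001, 0.383, 0.924, -0.0]
contact_force: [0.4, -0.2, 0.5]
opening: 0.395
```

>>> send_rows:
  moves:
    - {"linear": [0, 0, 0], "rotation": [0, 0, 0], "fingers": 0}
    - {"linear": [0, 0, 0], "rotation": [0, 0, 0], "fingers": 0}
    - {"linear": [0, 0, 0], "rotation": [0, 0, 0], "fingers": 0}
    - {"linear": [0, 0, 0], "rotation": [0, 0, 0.06], "fingers": 0}
    - {"linear": [0, 0, 0], "rotation": [0, 0, 0.13], "fingers": 0}
    - {"linear": [0, 0, 0], "rotation": [0, 0, 0.21], "fingers": 0}
    - {"linear": [0, 0, 0], "rotation": [0, 0, 0.29], "fingers": 0}
    - {"linear": [0, 0, 0], "rotation": [0, 0, 0.37], "fingers": 0}

```text
time_s: 45.23
tcp_pos: [0.6278, -0.1259, 0.1182]
tool_rot: [0.003, 0.547, 0.837, 0.001]
contact_force: [-2.5, -2.2, 5.8]
opening: 0.16
```

Run:
```python
from route import *
log()
plan([.626,-.125,.118],down(-15))
```

```text
t 45.23 p [ 0.6278 -0.1259  0.1182] q [-0.276  0.559  0.604  1.525 -0.335  1.155  0.803] op 0.16 F [-2.5 -2.2  5.8]
 lin [0.0015, -0.0013, 0.0002] rot [0.0063, 0.0025, 0.6742] ang 38.6 dist 0.002
```

>>> send_rows:
  moves:
    - {"linear": [0, 0, 0], "rotation": [0, 0, 0.09], "fingers": 0}
    - {"linear": [0, 0, 0], "rotation": [0, 0, 0.18], "fingers": 0}
    - {"linear": [0, 0, 0], "rotation": [0, 0, 0.28], "fingers": 0}
    - {"linear": [0, 0, 0], "rotation": [0, 0, 0.38], "fingers": 0}
    - {"linear": [0, 0, 0], "rotation": [0, 0, 0.48], "fingers": 0}
    - {"linear": [0, 0, 0], "rotation": [0, 0, 0.57], "fingers": 0}
    - {"linear": [0, 0, 0], "rotation": [0, 0, 0.64], "fingers": 0}
    - {"linear": [0, 0, 0], "rotation": [0, 0, 0.674], "fingers": 0}

```text
time_s: 45.9
tcp_pos: [0.6276, -0.126, 0.1182]
tool_rot: [0.003, 0.793, 0.609, 0.002]
contact_force: [-2.8, -1.7, 6.7]
opening: 0.16
```

>>> send_rows:
  moves:
    - {"linear": [0, 0, 0], "rotation": [0, 0, 0], "fingers": 0}
    - {"linear": [0, 0, 0], "rotation": [0, 0, 0], "fingers": 40}
    - {"linear": [0, 0, 0], "rotation": [0, 0, 0], "fingers": 40}
    - {"linear": [0, 0, -0.02], "rotation": [0, 0, 0], "fingers": 40}
    - {"linear": [0, 0, -0.05], "rotation": [0, 0, 0], "fingers": 40}
    - {"linear": [0, 0, -0.09], "rotation": [0, 0, 0], "fingers": 40}
    - {"linear": [0, 0, -0.13], "rotation": [0, 0, 0], "fingers": 40}
    - {"linear": [0, 0, -0.15], "rotation": [0, 0, 0], "fingers": 40}

```text
time_s: 46.57
tcp_pos: [0.6279, -0.1249, 0.272]
tool_rot: [0.004, 0.792, 0.611, 0.004]
contact_force: [0.8, -1.0, 0.7]
opening: 0.403
```

Run:
```python
from route import *
log()
q0=ctrl.get_state()["qpos"]
plan([.45,-.45,.3],down(-60))
s=snapshot("scene"); cv2.imwrite("pics/s22.png",s["pixels"][90:340,200:500,::-1].repeat(2,0).repeat(2,1))
```

```text
t 46.57 p [ 0.6279 -0.1249  0.272 ] q [-0.388  0.49   0.81   1.325 -0.353  1.461  0.139] op 0.403 F [ 0.8 -1.   0.7]
 lin [-0.3595, -0.0893, -0.0294] rot [0.0094, -0.0054, 0.7906] ang 45.3 dist 0.372
```

View pics/s22.png

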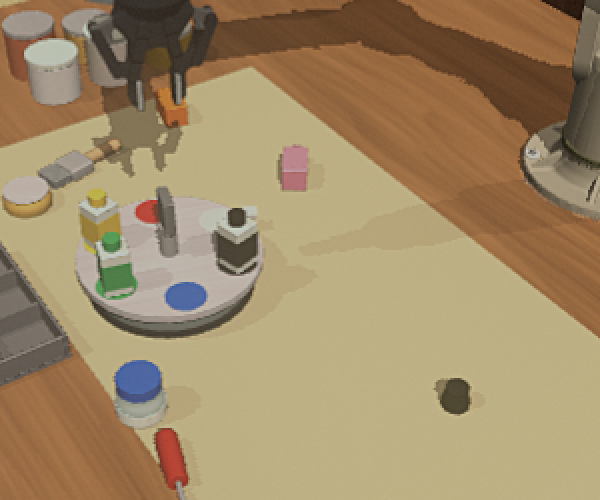

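White is at the pointer and all three bottles stand. I'll clear the arm for a last top-view check.

>>> send_rows:
  moves:
    - {"linear": [-0.04, -0.01, -0.015], "rotation": [0, 0, 0.1], "fingers": 40}
    - {"linear": [-0.08, -0.02, -0.03], "rotation": [0, 0, 0.2], "fingers": 40}
    - {"linear": [-0.12, -0.03, -0.03], "rotation": [0, 0, 0.3], "fingers": 40}
    - {"linear": [-0.16, -0.04, -0.03], "rotation": [0, 0, 0.4], "fingers": 40}
    - {"linear": [-0.2, -0.05, -0.03], "rotation": [0, 0, 0.5], "fingers": 40}
    - {"linear": [-0.24, -0.06, -0.03], "rotation": [0, 0, 0.6], "fingers": 40}
    - {"linear": [-0.28, -0.07, -0.03], "rotation": [0, 0, 0.7], "fingers": 40}
    - {"linear": [-0.32, -0.08, -0.03], "rotation": [0, 0, 0.79], "fingers": 40}

```text
time_s: 47.28
tcp_pos: [0.4679, -0.4133, 0.2962]
tool_rot: [0.001, 0.966, 0.257, 0.003]
contact_force: [0.2, 0.5, 1.1]
opening: 0.4
```

>>> send_rows:
  moves:
    - {"linear": [0, 0, 0], "rotation": [0, 0, 0], "fingers": 40}
    - {"linear": [0, 0, 0], "rotation": [0, 0, 0], "fingers": 40}
    - {"linear": [0, 0, 0], "rotation": [0, 0, 0], "fingers": 40}
    - {"linear": [0, 0, 0], "rotation": [0, 0, 0], "fingers": 40}
    - {"linear": [0, 0, 0], "rotation": [0, 0, 0], "fingers": 40}
    - {"linear": [0, 0, 0], "rotation": [0, 0, 0], "fingers": 40}
    - {"linear": [0, 0, 0], "rotation": [0, 0, 0], "fingers": 40}
    - {"linear": [0, 0, 0], "rotation": [0, 0, 0], "fingers": 40}

```text
time_s: 47.95
tcp_pos: [0.469, -0.4117, 0.2959]
tool_rot: [0.001, 0.966, 0.259, 0.002]
contact_force: [-0.3, 0.3, 0.9]
opening: 0.399
```

Run:
```python
from route import *
log()
st=snapshot("top");w=cloud(st)
for k,v in spots(st,w).items(): print(k,v[0],v[1].round(4),np.degrees(np.arctan2(v[1][1]+.1255,v[1][0]-.6262)).round(1))
for n,a in dict(yellow=-45,green=15,black=135).items():
    # red at turret -> after 5 clicks: red 15+... expected bearings printed from caps
    pass
for b in range(-165,195,60):
    Y=AX+.085*np.array([np.cos(np.radians(b)),np.sin(np.radians(b))]); 
    try: r=capfind(0,xy=Y); print(b,Y.round(4),r[0],r[1].round(4))
    except Exception as e: print(b,e)
cv2.imwrite("pics/t23.png",st["pixels"][150:400,130:530,::-1].repeat(2,0).repeat(2,1))
```

```text
t 47.95 p [ 0.469  -0.4117  0.2959] q [ 0.006  0.516  1.028  1.328 -0.439  1.53  -0.057] op 0.399 F [-0.3  0.3  0.9]
red 239 [ 0.6027 -0.2077] -106.0
green 19 [ 0.7016 -0.1231] 1.8
blue 231 [ 0.649  -0.0441] 74.4
yellow 75 [ 0.674  -0.1806] -49.1
black 35 [ 0.5488 -0.0712] 145.0
-165 zero-size array to reduction operation maximum which has no identity
-105 zero-size array to reduction operation maximum which has no identity
-45 [ 0.6863 -0.1856] 61 [ 0.6863 -0.186   0.119 ]
15 [ 0.7083 -0.1035] 58 [ 0.7092 -0.1017  0.1192]
75 zero-size array to reduction operation maximum which has no identity
135 [ 0.5661 -0.0654] 56 [ 0.5662 -0.0634  0.1196]h.py:72: RuntimeWarning: Mean of empty slice.
  q=w[m]; return len(q),q.mean(0),np.ptp(q,0)
  ret = um.true_divide(
```

View pics/t23.png

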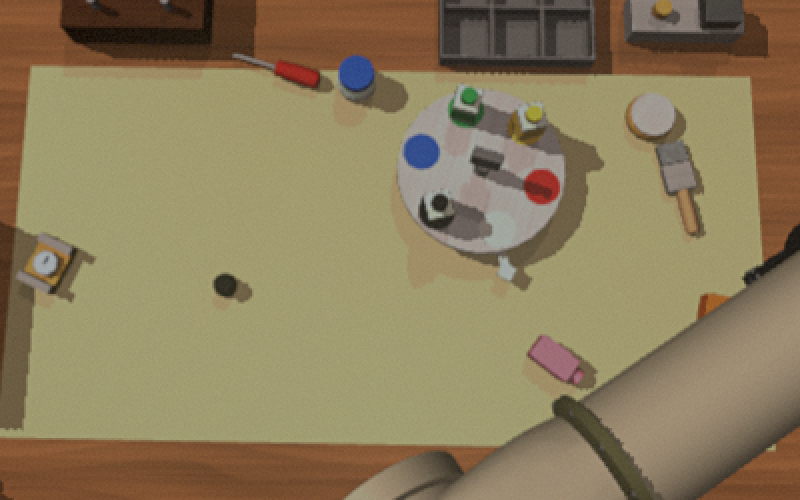

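All three bottles are within about 2 mm of their places. White is at the pointer, and the bystanders look unmoved.

```bash
python3 -c "
from plant import workorder
print(workorder.job_done())"
```

```text
the job is handed in; nothing more can be done
None
```

I stood the yellow, green and black bottles on their own places in that order, then clicked the bare white place to the pointer and handed the job in at about 48 s. The red and blue bottles were absent. The orange and pink look-alikes were left alone.

**Final check (top view):**
- **Bottles:** all three stand upright, with cap centres within about 2 mm of their places.
- **Turntable:** the red and blue spots read at −106.0° and 74.4°, within about 1° of the expected −105° and 75°, so white is clicked in at the pointer.
- **Bystanders:** nothing looked moved. I judged this by eye and did not measure each one.
- **Arm:** clear of everything.

**Two small disagreements:**
- **Black bottle:** it sat about 3 mm lower in the grip than planned, with a slight tilt. It settled upright about 2 mm from centre when released.
- **Camera offset:** the two cameras disagreed by 2–4 mm in x, so I relied on the top view.

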